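# Empty the jammed fitting cartons into the kit tray

## Task

First press the clamp's black handle down until it latches, so that the tray is held. Then empty the four open cartons lying in front of you: two to four of them still hold a metal fitting stuck inside, so turn such a carton mouth-down over the tray and tap it on the tray until its fitting drops out into the tray. Put all four cartons, emptied, into the grey bin. Leave the clamp latched, do not shift the tray, and do not disturb the tape roll and the spray can standing about.

Things in the scene. Friction and masses are not known exactly. Their poses are not given: they have to be found in the camera images.
- station: Flat dark steel baseplate, 250 x 345 x 5 mm, fixed to the counter; it carries the tray and, along its -y edge, the hold-down clamp. Origin under the point where the tray's centre stands; x points away from the robot (with a small yaw).
- tray: Open aluminium tray, 230 (x) x 260 (y) x 30 mm high, walls and floor 4 mm, 0.9 kg, standing loose on the station's baseplate (its underside 5 mm above the counter), with a flat tab on its -y side that the clamp's foot bears on. Origin: centre of its underside; axes as the station's.
- clamp_arm (a joint): Angle of the clamp's hold-down arm: 0 = raised (handle end about 36 degrees up), grows as the handle is pressed down. A spring pushes it up until 0.53; beyond, a detent pulls it down and keeps it: latched above 0.55, its rubber foot on the tray's tab at about 0.59; hard stop 0.62. Takes up to 10 N on the handle. Latched, the arm is level, its top 62 mm above the counter.
- clamp_handle (a point): Middle of the top face of the clamp's black rubber handle (60 long, 26 wide, 16 mm thick), at the free end of the steel arm, which points to the station's -x (towards the robot). It swings in the station's x-z plane about clamp_hinge at a distance of 165 mm along the arm (and 8 mm above the arm's middle line); about 157 mm above the counter when raised.
- clamp_hinge (a point): The clamp's hinge: 54 mm above the counter, at x = +100, y = -158 mm in the station's frame; its axis is the station's y.
- empties_bin: Open grey plastic bin, 280 (x) x 200 (y) x 90 mm high, walls 5 mm, fixed to the counter, for the empty cartons. Origin: centre of its underside.
- tape_roll: Clear roll of tape, 90 mm across, 48 mm high, standing flat on the counter on the robot's side of the clamp; to be left alone. Origin: centre of its underside.
- spray: Grey can, 60 mm across, 170 mm high, at the far left; to be left alone. Origin: centre of its underside.
- carton1_center (a point): Centre of small cardboard carton 1: a stiff square sleeve 120 mm long (its x), 60 mm wide (y) and 60 mm high (z), walls 4 mm, 0.12 kg (may vary by a fifth), lying on its side on the counter. It is open at its -x end (the mouth, at first facing roughly the robot) and closed at its +x end; z up.
- carton1: The same carton 1; origin at the centre of its underside, same axes.
- fitting1: Same fitting 1; origin 20 mm below its centre along its own z. A springy tab under the carton's ceiling grips its rear 10 mm, a little harder than its weight: mouth-down it stays in, but each brisk tap of the mouth's edge on something firm (about 0.2 m/s) shifts it a few mm; moved 10 mm, it is free and slides out if the mouth points 50 degrees or more below level and has room below.
- fitting1_center (a point): Centre of the cast aluminium conduit fitting packed in carton 1: a block 60 x 40 x 40 mm with a round 30 mm hub on its -x end, 70 mm long in all, 0.2 kg. It starts at the closed end, its centre 21 mm from the carton's centre towards that end, with 46 mm of empty sleeve between it and the mouth. May be absent (None): the carton is then empty already.
- carton2_center (a point): Centre of small cardboard carton 2: a stiff square sleeve 120 mm long (its x), 60 mm wide (y) and 60 mm high (z), walls 4 mm, 0.12 kg (may vary by a fifth), lying on its side on the counter. It is open at its -x end (the mouth, at first facing roughly the robot) and closed at its +x end; z up.
- carton2: The same carton 2; origin at the centre of its underside, same axes.
- fitting2: Same fitting 2; origin 20 mm below its centre along its own z. A springy tab under the carton's ceiling grips its rear 10 mm, a little harder than its weight: mouth-down it stays in, but each brisk tap of the mouth's edge on something firm (about 0.2 m/s) shifts it a few mm; moved 10 mm, it is free and slides out if the mouth points 50 degrees or more below level and has room below.
- fitting2_center (a point): Centre of the cast aluminium conduit fitting packed in carton 2: a block 60 x 40 x 40 mm with a round 30 mm hub on its -x end, 70 mm long in all, 0.2 kg. It starts at the closed end, its centre 21 mm from the carton's centre towards that end, with 46 mm of empty sleeve between it and the mouth. May be absent (None): the carton is then empty already.
- carton3_center (a point): Centre of small cardboard carton 3: a stiff square sleeve 120 mm long (its x), 60 mm wide (y) and 60 mm high (z), walls 4 mm, 0.12 kg (may vary by a fifth), lying on its side on the counter. It is open at its -x end (the mouth, at first facing roughly the robot) and closed at its +x end; z up.
- carton3: The same carton 3; origin at the centre of its underside, same axes.
- fitting3: Same fitting 3; origin 20 mm below its centre along its own z. A springy tab under the carton's ceiling grips its rear 10 mm, a little harder than its weight: mouth-down it stays in, but each brisk tap of the mouth's edge on something firm (about 0.2 m/s) shifts it a few mm; moved 10 mm, it is free and slides out if the mouth points 50 degrees or more below level and has room below.
- fitting3_center (a point): Centre of the cast aluminium conduit fitting packed in carton 3: a block 60 x 40 x 40 mm with a round 30 mm hub on its -x end, 70 mm long in all, 0.2 kg. It starts at the closed end, its centre 21 mm from the carton's centre towards that end, with 46 mm of empty sleeve between it and the mouth. May be absent (None): the carton is then empty already.
- carton4_center (a point): Centre of small cardboard carton 4: a stiff square sleeve 120 mm long (its x), 60 mm wide (y) and 60 mm high (z), walls 4 mm, 0.12 kg (may vary by a fifth), lying on its side on the counter. It is open at its -x end (the mouth, at first facing roughly the robot) and closed at its +x end; z up.
- carton4: The same carton 4; origin at the centre of its underside, same axes.
- fitting4: Same fitting 4; origin 20 mm below its centre along its own z. A springy tab under the carton's ceiling grips its rear 10 mm, a little harder than its weight: mouth-down it stays in, but each brisk tap of the mouth's edge on something firm (about 0.2 m/s) shifts it a few mm; moved 10 mm, it is free and slides out if the mouth points 50 degrees or more below level and has room below.
- fitting4_center (a point): Centre of the cast aluminium conduit fitting packed in carton 4: a block 60 x 40 x 40 mm with a round 30 mm hub on its -x end, 70 mm long in all, 0.2 kg. It starts at the closed end, its centre 21 mm from the carton's centre towards that end, with 46 mm of empty sleeve between it and the mouth. May be absent (None): the carton is then empty already.
Things that resemble listed ones, but are neither listed nor needed, are in the scene too. What is shaped like the carton4 but purple is not meant.

How it is judged:
By the outcome, as a careful person would: the job done as asked, in the order asked, and still so for the second after the job is handed in, with the robot touching nothing.
Of fitting1, fitting2, fitting3, fitting4 only 2 to 4 are there at a start; the rules pass over those that are not, and their reading is None.
At some moment in a run one of carton1, carton2, carton3, carton4 may be knocked a few centimetres aside while the robot is not near it.
It also fails if it takes over 210 s, if anything falls off the work surface, if the arm or the gripper's body presses on something with over 40 N, if the wrist force passes 120 N, or if a joint passes its speed limit or range.

## Robot

A 6-joint arm with a two-finger parallel gripper is mounted at the origin on the work surface. World frame = base frame: x ahead of the robot, y to its left, z up, the work surface at z = 0. Lengths are in mm, angles in rad, forces in N, time in s.
With the tool pointing down it reaches from about 400 to 925 mm from the base axis. Payload 12.5 kg.
Tool frame: the origin (TCP) lies midway between the tips of the shut fingers; the grasp point (between the pads) lies 19 mm behind it; x points along the fingers, y is the direction in which the jaws open and shut, and the axes are right-handed (so a half turn about x gives the same grasp; the last joint's range is limited). The gripper opens to 95 mm and grips with 3 to 60 N. Pads are 20 mm wide; open, the fingers measure 119 mm over their backs; the gripper's body (75 mm by 180 mm) begins 59 mm behind the grasp point.
Start: joints at [-1.443, 0.491, 1.559, -0, 1.092, -0.106], TCP at [144.819, -608.008, 214.661] pointing down, gripper open.
Joint ranges: [-3.1, 3.1], [-0.84, 2.19], [0.05, 2.79], [-1.13, 4.28], [0.06, 2.93], [-2.69, 2.69]. Speed limits (rad/s): [2.22, 2.22, 2.79, 3.14, 3.14, 3.14].

## Interface

Orientations are given as [roll, pitch, yaw] about the fixed x, y, z axes, in that order (R = Rz(yaw) Ry(pitch) Rx(roll)).
In Python, from cell import sensors, read_camera, get_calibration, order gives the robot as it stands. The module is installed in compiled form; this text tells all that it offers.
- The arm moves only by the tool servo_tool, never from a script. Its argument "steps" is text: rows parted by semicolons, each of 7 numbers parted by spaces: the shift along the tool's x, y, z in mm, then the turn, a rotation vector about the tool's x, y, z in rad, then the finger opening in mm, from 0 to 95.1. A call has exactly 8 rows; each row shifts and turns the pose as measured when the row begins, along the tool's axes as they then stand; what a row does not reach is not made up. A row lasts 1/10 s, in which the tool goes at most 50 mm and 8.59 degrees, less where a joint would pass 70% of its speed; a pose out of reach is approached as far as the arm can. A call is refused whole if a number of a shift passes 50 or a number of a turn 0.15, either way. A call with a gripper value outside its range is refused whole. The fingers move at their own pace and stop on an object; the grip force is fixed at half the most. Time passes only in rows, so rows that do not move let the fingers close, or fill a call up. It gives the time, the measured TCP pose, the force and the opening at its end, in the units of the state.
- sensors.state(): the state, without advancing time (a new reading comes with each control period).
- read_camera(name): name is "side" or "top" or "wrist"; returns (picture, depth): 480x640x3 uint8, blue, green, red; 480x640 float32, mm along the optical axis (not along the pixel's ray), 0 where there is no reading.
- get_calibration(name): a dict with "mtx" (3x3 intrinsics, pixels), "distortion" ([k1, k2, p1, p2, k3] as OpenCV has them; the pictures are not rectified), "R" (3x3) and "t" (3): a world point X has camera coordinates R X + t. Camera axes: x right, y down, z forward; pixel columns grow to the right and rows downward; lengths in mm; the calibration is good to about 2 mm. A picture is of the moment at which its call begins: read the wrist's pose just before it. get_calibration takes no time and is no camera call; for the wrist camera it gives the pose at the moment of the call.
- order.job_done(): hands the job in, once; it reports no verdict.
The state is a dict: "t": time; "joints": joint angles; "qvel": joint speeds; "tau": joint torques, N m; "eef_pos": TCP position; "tcp_rot": TCP orientation; "ft_force": force on the tool from outside, world axes, zero at the start; "moment": the same for the moment, N m; "opening": opening from 0.0 (shut) to 1.0 (fully open).
Only numpy, scipy, OpenCV 4.12 (cv2) and the standard library are available. Lean on these libraries where they do the work, as an engineer would, in place of code of your own. Each camera call takes 0.05 s, during which the arm holds its last target.

## Working session

There is one attempt and no reset: what is moved stays moved. The work goes in short steps, Python scripts to look and compute and a tool call to move; the robot and the scene stay as the last step left them, time stands still between calls to the robot, and variables do not carry over. Pictures are saved under pics/ and viewed, and the job is handed in when it is done.

Besides the shell and the picture viewer there is one more tool, called after "Emit:" as name(argument=value, ...) on one line, values as JSON. servo_tool: Moves the arm, as the interface text tells. Its arguments: {"type":"object","properties":{"steps":{"type":"string"}},"required":["steps"]}

```bash
mkdir -p pics; cat > h.py <<'E'
import numpy as np, cv2
from cell import sensors, read_camera, get_calibration, order
def snap(name,fn):
    s=sensors.state(); c=get_calibration(name); im,d=read_camera(name)
    cv2.imwrite('pics/'+fn+'.png',im); np.savez('pics/'+fn+'.npz',im=im,d=d,mtx=c['mtx'],dist=c['distortion'],R=c['R'],t=c['t'])
    return im,d,c
def world(d,c,pts,depth=None,z=None):
    pts=np.array(pts,float).reshape(-1,2); K=np.array(c['mtx']);D=np.array(c['distortion']);R=np.array(c['R']);t=np.array(c['t']).reshape(3)
    n=cv2.undistortPoints(pts.reshape(-1,1,2),K,D).reshape(-1,2); out=[]
    for p,(a,b) in zip(pts,n):
        ray=np.array([a,b,1.])
        if z is None:
            X=R.T@(ray*d[int(round(p[1])),int(round(p[0]))]-t)
        else:
            o=-R.T@t; v=R.T@ray; X=o+v*(z-o[2])/v[2]
        out.append(X)
    return np.array(out)
def cloud(d,c):
    v,u=np.mgrid[0:480,0:640]; K=np.array(c['mtx']);D=np.array(c['distortion']);R=np.array(c['R']);t=np.array(c['t']).reshape(3)
    n=cv2.undistortPoints(np.stack([u,v],-1).reshape(-1,1,2).astype(float),K,D).reshape(480,640,2)
    P=np.dstack([n,np.ones((480,640))])*d[...,None]
    return (P-t)@R
E
python3 - <<'E'
from h import *
for n in ['side','top','wrist']:
    im,d,c=snap(n,n+'0'); print(n,np.round(c['R'],2).tolist(),np.round(c['t']),(-np.array(c['R']).T@np.array(c['t']).reshape(3)).round())
print(sensors.state())
E
```

```text
side [[-0.97, -0.25, -0.02], [-0.16, 0.66, -0.73], [0.19, -0.71, -0.68]] [ 526.  135. 1381.] [ 264. 1019. 1045.]
top [[-0.02, -1.0, 0.02], [-1.0, 0.01, -0.08], [0.08, -0.02, -1.0]] [  46.  526. 1335.] [ 413.   70. 1373.]
wrist [[0.23, -0.97, -0.0], [-0.94, -0.22, 0.27], [-0.27, -0.06, -0.96]] [-623.  -30.  391.] [ 219. -589.  383.]
{'t': 0.15, 'joints': array([-1.44261336e+00,  4.91402653e-01,  1.55931841e+00, -2.13373650e-05,
        1.09170759e+00, -1.05599606e-01]), 'qvel': array([ 0.00054714, -0.00232317, -0.00232774, -0.00065579, -0.00118072,
       -0.00047919]), 'tau': array([ 1.98542533e-03, -6.12895060e+01, -2.58277005e+01,  6.92112395e-02,
        4.73192800e-02, -8.42913528e-05]), 'eef_pos': array([ 144.78040659, -607.81032875,  214.20436294]), 'tcp_rot': array([-1.65376009,  1.56996011,  1.72162498]), 'ft_force': array([-0.51808422, -0.10662104,  0.12520802]), 'moment': array([ 0.0059683 , -0.01476806,  0.02193947]), 'opening': 1.0003054821038753}
```

View pics/top0.png

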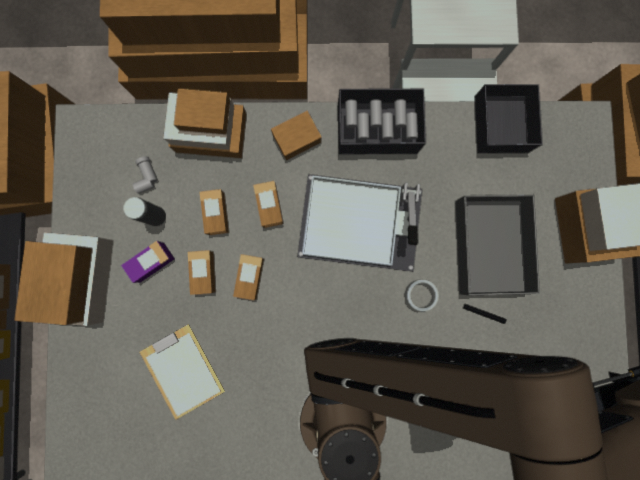

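View pics/side0.png

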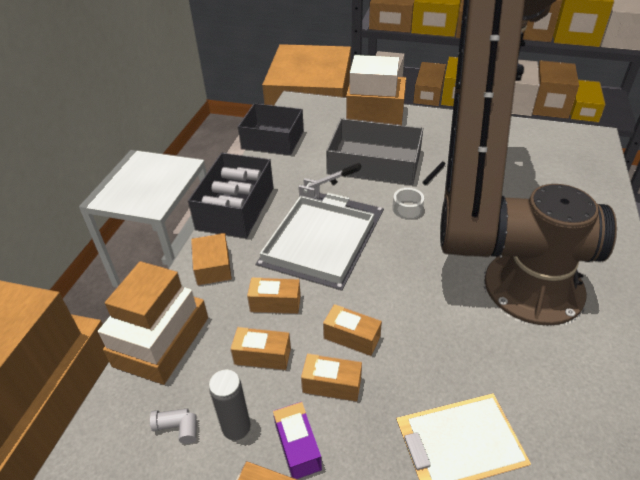

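View pics/wrist0.png

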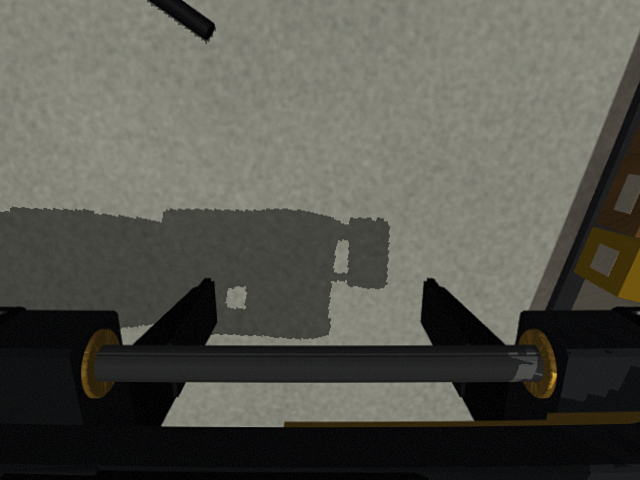

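```bash
cat > meas.py <<'E'
from h import *
def cartons(fn='top0'):
    f=np.load('pics/'+fn+'.npz'); c={'mtx':f['mtx'],'distortion':f['dist'],'R':f['R'],'t':f['t']}
    P=cloud(f['d'],c); im=f['im']; return P,im,c
if __name__=='__main__':
    P,im,c=cartons()
    z=P[...,2]
    def rect(m,lab):
        n,l,st,ce=cv2.connectedComponentsWithStats(m.astype(np.uint8))
        for i in range(1,n):
            if st[i,4]<60: continue
            q=P[l==i]; r=cv2.minAreaRect(q[:,:2].astype(np.float32))
            print(lab,ce[i].round(),'c',np.round(r[0],1),'sz',np.round(r[1],1),'ang',round(r[2],1),'z',np.median(q[:,2]).round(1))
    R=np.zeros(z.shape,bool)
    reg=R.copy();reg[170:320,110:290]=1
    rect(reg&(z>54)&(z<68),'carton')
    reg=R.copy();reg[160:280,290:403]=1
    rect(reg&(z>28)&(z<42),'tray')
    rect(reg&(z>2)&(z<20),'trayfloor')
    reg=R.copy();reg[180:310,440:560]=1
    rect(reg&(z>82)&(z<98),'bin')
    reg=R.copy();reg[270:320,395:445]=1
    rect(reg&(z>40)&(z<56),'tape')
    reg=R.copy();reg[170:275,395:430]=1
    rect(reg&(z>55),'clamp')
    reg=R.copy();reg[190:240,110:180]=1
    rect(reg&(z>100),'spray')
    for p in [(411,238),(413,228),(410,190),(417,190),(414,267),(313,178)]:
        print(p,P[p[1],p[0]].round())
    cr=cv2.resize(im[160:320,290:450],None,fx=5,fy=5*.75*5/5,interpolation=cv2.INTER_CUBIC)
    cv2.imwrite('pics/crop_tray.png',cv2.resize(im[165:285,290:440],(750,600)))
E
python3 meas.py
```

```text
carton [268. 203.] c [626.4 207. ] sz [120.8  60.5] ang 11.0 z 60.7
carton [212. 211.] c [605.9 363.5] sz [120.9  62.2] ang 6.9 z 60.9
carton [144. 261.] c [465.  552.4] sz [ 62.5 122.3] ang 33.9 z 60.8
carton [199. 272.] c [433.7 398.6] sz [120.5  62. ] ang 3.5 z 60.4
carton [247. 276.] c [418.4 264.5] sz [ 61.2 119.7] ang 79.5 z 60.4
tray [364. 219.] c [577.1 -43.5] sz [280.4 231.2] ang 82.1 z 34.9
trayfloor [344. 242.] c [569.3 -35.9] sz [327.4 284.6] ang 81.1 z 5.5
trayfloor [351. 220.] c [579.6 -34.2] sz [253.8 222.2] ang 82.1 z 9.3
bin [502. 244.] c [ 498.1 -445.1] sz [280.9 204.9] ang 0.3 z 88.7
tape [423. 295.] c [ 358.2 -229.2] sz [89.9 87.3] ang 22.2 z 47.4
clamp [412. 213.] c [ 508.8 -113.4] sz [132.5 391.7] ang 46.3 z 107.4
spray [138. 209.] c [499.4 324.6] sz [535.   59.5] ang 64.9 z 168.2
(411, 238) [ 511. -177.  167.]
(413, 228) [ 539. -187.  145.]
(410, 190) [ 657. -200.   62.]
(417, 190) [ 656. -219.   66.]
(414, 267) [ 439. -218.   -2.]
(313, 178) [701.  77.  37.]
```

View pics/crop_tray.png

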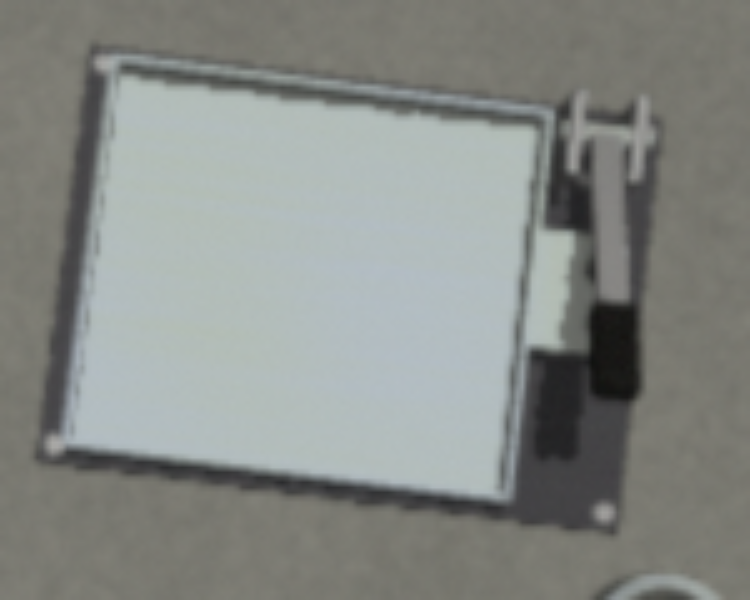

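```bash
cat > plan.py <<'E'
from h import *
from scipy.spatial.transform import Rotation as Ro
import json
def st():
    s=sensors.state(); 
    r=Ro.from_euler('xyz',s['tcp_rot']).as_matrix()
    open('log.jsonl','a').write(json.dumps({k:np.array(s[k]).tolist() for k in s})+'\n')
    return s,np.array(s['eef_pos']),r
def info():
    s,p,r=st(); print('t',round(s['t'],2),'p',p.round(1),'F',s['ft_force'].round(1),'op',round(s['opening'],3),'q',s['joints'].round(3));print('toolaxes x',r[:,0].round(3),'y',r[:,1].round(3),'z',r[:,2].round(3))
def to(p1,R1=None,vmax=50,wmax=.148):
    """constant rows from present pose to p1,R1: simulated step by step"""
    s,p,r=st(); 
    if R1 is None: R1=r
    rv=Ro.from_matrix(r.T@R1).as_rotvec(); L=np.linalg.norm(p1-p); n=int(max(np.ceil(L/vmax),np.ceil(np.linalg.norm(rv)/wmax),1))
    print('n',n,'dist',L.round(1),'rv',rv.round(3))
    dr=rv/n
    for i in range(n):
        rr=r@Ro.from_rotvec(dr*i).as_matrix()
        print((rr.T@((p1-p)/n)).round(1),dr.round(4))
E
python3 - <<'E'
from plan import *
info()
to(np.array([529,-187,190.]))
E
```

```text
t 0.15 p [ 144.8 -607.8  214.2] F [-0.5 -0.1  0.1] op 1.0 q [-1.443  0.491  1.559 -0.     1.092 -0.106]
toolaxes x [-0.     0.001 -1.   ] y [ 0.232 -0.973 -0.001] z [-0.973 -0.232 -0.   ]
n 12 dist 570.3 rv [0. 0. 0.]
[  2.  -26.7 -39.3] [0. 0. 0.]
[  2.  -26.7 -39.3] [0. 0. 0.]
[  2.  -26.7 -39.3] [0. 0. 0.]
[  2.  -26.7 -39.3] [0. 0. 0.]
[  2.  -26.7 -39.3] [0. 0. 0.]
[  2.  -26.7 -39.3] [0. 0. 0.]
[  2.  -26.7 -39.3] [0. 0. 0.]
[  2.  -26.7 -39.3] [0. 0. 0.]
[  2.  -26.7 -39.3] [0. 0. 0.]
[  2.  -26.7 -39.3] [0. 0. 0.]
[  2.  -26.7 -39.3] [0. 0. 0.]
[  2.  -26.7 -39.3] [0. 0. 0.]
```

Emit:
servo_tool(steps="2 -26.7 -39.3 0 0 0 0; 2 -26.7 -39.3 0 0 0 0; 2 -26.7 -39.3 0 0 0 0; 2 -26.7 -39.3 0 0 0 0; 2 -26.7 -39.3 0 0 0 0; 2 -26.7 -39.3 0 0 0 0; 2 -26.7 -39.3 0 0 0 0; 2 -26.7 -39.3 0 0 0 0")

```text
t: 0.95
eef_pos: [406.0, -321.1, 195.8]
tcp_rot: [-1.249, 1.569, 2.117]
ft_force: [1.0, -0.6, 0.2]
opening: 0.385
```

```bash
python3 - <<'E'
from plan import *
info()
to(np.array([529,-187,190.]),np.array([[0,.137,-.9905],[0,-.9905,-.137],[-1,0,0.]]))
E
```

```text
t 0.95 p [ 406.  -321.1  195.8] F [ 1.  -0.6  0.2] op 0.385 q [-0.797  0.362  1.841  0.     0.94   0.549]
toolaxes x [-0.001  0.001 -1.   ] y [ 0.223 -0.975 -0.002] z [-0.975 -0.223  0.001]
n 4 dist 182.0 rv [0.087 0.001 0.002]
[  1.5 -25.8 -37.4] [0.0217 0.0002 0.0004]
[  1.5 -26.6 -36.9] [0.0217 0.0002 0.0004]
[  1.5 -27.4 -36.3] [0.0217 0.0002 0.0004]
[  1.5 -28.2 -35.7] [0.0217 0.0002 0.0004]
```

Emit:
servo_tool(steps="1.5 -25.8 -37.4 0.02 0 0 0; 1.5 -26.6 -36.9 0.02 0 0 0; 1.5 -27.4 -36.3 0.02 0 0 0; 1.5 -28.2 -35.7 0.02 0 0 0; 0 0 0 0 0 0 0; 0 0 0 0 0 0 0; 0 0 0 0 0 0 0; 0 0 0 0 0 0 0")

```text
t: 1.75
eef_pos: [534.8, -176.3, 188.5]
tcp_rot: [-0.968, 1.567, 2.321]
ft_force: [-0.7, -0.8, 0.6]
opening: 0.006
```

```bash
python3 - <<'E'
from plan import *
info()
to(np.array([529,-187,162.]))
snap('side','side1')
im=cv2.imread('pics/side1.png'); cv2.imwrite('pics/side1c.png',cv2.resize(im[100:300,220:480],(780,600)))
E
```

```text
t 1.75 p [ 534.8 -176.3  188.5] F [-0.7 -0.8  0.6] op 0.006 q [-0.436  0.433  1.742  0.002  0.97   0.986]
toolaxes x [-0.002  0.003 -1.   ] y [ 0.147 -0.989 -0.003] z [-0.989 -0.147  0.002]
n 1 dist 29.2 rv [0. 0. 0.]
[26.5  9.8  7.3] [0. 0. 0.]
```

View pics/side1c.png

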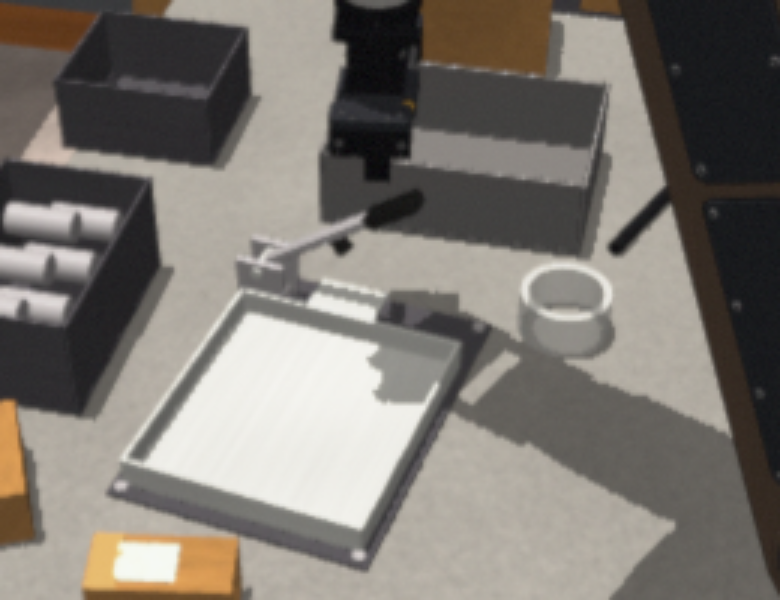

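Emit:
servo_tool(steps="8 4 5 0 0 0 0; 8 4 5 0 0 0 0; 5 0 0 0 0 0 0; 0 0 0 0 0 0 0; 0 0 0 0 0 0 0; 0 0 0 0 0 0 0; 0 0 0 0 0 0 0; 0 0 0 0 0 0 0")

```text
t: 2.6
eef_pos: [524.1, -188.9, 166.1]
tcp_rot: [-1.136, 1.568, 2.148]
ft_force: [0.4, -0.1, 0.8]
opening: 0.005
```

```bash
python3 - <<'E'
from plan import *
info()
E
```

```text
t 2.6 p [ 524.1 -188.9  166.1] F [ 0.4 -0.1  0.8] op 0.005 q [-0.465  0.452  1.781  0.002  0.911  0.962]
toolaxes x [-0.001  0.002 -1.   ] y [ 0.142 -0.99  -0.002] z [-0.99  -0.142  0.001]
```

Emit:
servo_tool(steps="6 0 1 0 0 0 0; 8 -1.4 5 0 0 0 0; 8 -1.4 5 0 0 0 0; 8 -1.2 4 0 0 0 0; 8 -1 4 0 0 0 0; 8 -1 3.5 0 0 0 0; 8 -0.8 3 0 0 0 0; 8 -0.7 2.5 0 0 0 0")

```text
t: 3.4
eef_pos: [497.7, -185.8, 107.2]
tcp_rot: [2.671, 1.561, -0.325]
ft_force: [-1.4, 0.6, 6.5]
opening: 0.005
```

```bash
python3 - <<'E'
from plan import *
info()
E
```

```text
t 3.4 p [ 497.7 -185.8  107.2] F [-1.4  0.6  6.5] op 0.005 q [-0.483  0.498  1.907  0.002  0.727  0.942]
toolaxes x [ 0.009 -0.003 -1.   ] y [ 0.144 -0.99   0.004] z [-0.99  -0.144 -0.009]
```

Emit:
servo_tool(steps="8 -0.5 1.5 0 0 0 0; 8 -0.4 1.2 0 0 0 0; 8 -0.3 1 0 0 0 0; 8 0 0.5 0 0 0 0; 6 0 0 0 0 0 0; 5 0 0 0 0 0 0; 4 0 0 0 0 0 0; 4 0 0 0 0 0 0")

```text
t: 4.2
eef_pos: [492.6, -185.2, 61.9]
tcp_rot: [2.522, 1.559, -0.472]
ft_force: [-21.9, 9.0, 84.5]
opening: 0.002
```

```bash
python3 - <<'E'
from plan import *
info()
E
```

```text
t 4.2 p [ 492.6 -185.2   61.9] F [-21.9   9.   84.5] op 0.002 q [-0.485  0.564  1.954  0.     0.612  0.938]
toolaxes x [ 0.011 -0.005 -1.   ] y [ 0.146 -0.989  0.007] z [-0.989 -0.146 -0.01 ]
```

Emit:
servo_tool(steps="-5 0 0 0 0 0 0; -10 0 0 0 0 0 0; -20 0 0 0 0 0 0; -30 0 0 0 0 0 0; -40 0 0 0 0 0 0; -20 0 0 0 0 0 0; 0 0 0 0 0 0 0; 0 0 0 0 0 0 0")

```text
t: 5.0
eef_pos: [491.9, -184.4, 192.2]
tcp_rot: [2.543, 1.557, -0.451]
ft_force: [-0.9, 0.1, 1.4]
opening: 0.004
```

```bash
python3 - <<'E'
from plan import *
info()
snap('side','side2')
im=cv2.imread('pics/side2.png'); cv2.imwrite('pics/side2c.png',cv2.resize(im[100:300,220:480],(780,600)))
E
```

```text
t 5.0 p [ 491.9 -184.4  192.2] F [-0.9  0.1  1.4] op 0.004 q [-4.850e-01  3.710e-01  1.838e+00  1.000e-03  9.180e-01  9.390e-01]
toolaxes x [ 0.013 -0.006 -1.   ] y [ 0.147 -0.989  0.008] z [-0.989 -0.147 -0.012]
```

View pics/side2c.png

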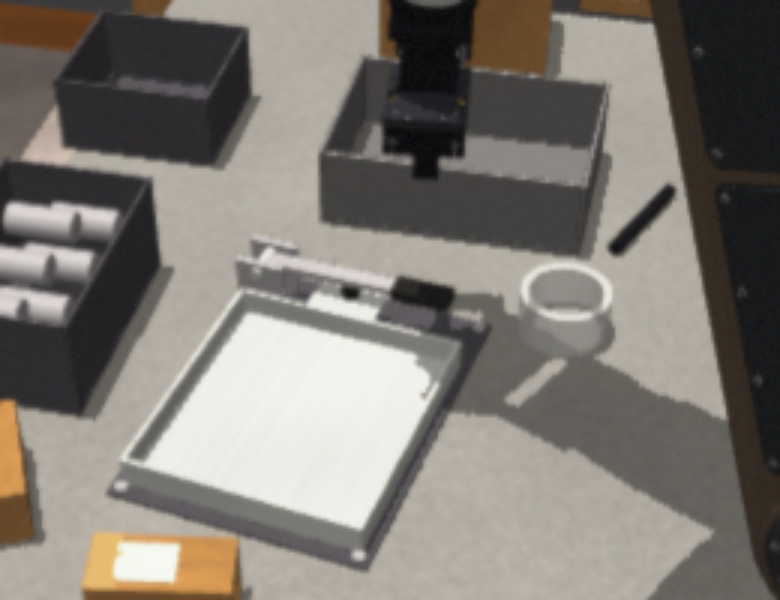

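Emit:
servo_tool(steps="-20 -20 0 0 0 0 95; -20 -20 0 0 0 -0.1 95; -20 -20 0 0 0 -0.14 95; 0 -20 0 0 0 -0.14 95; 0 0 0 0 0 -0.14 95; 0 0 0 0 0 -0.14 95; 0 0 0 0 0 0 95; 0 0 0 0 0 0 95")

```text
t: 5.85
eef_pos: [478.4, -103.3, 251.7]
tcp_rot: [-1.573, 0.885, 1.717]
ft_force: [-0.7, 0.2, -0.5]
opening: 0.622
```

```bash
python3 - <<'E'
from plan import *
info()
E
```

```text
t 5.85 p [ 478.4 -103.3  251.7] F [-0.7  0.2 -0.5] op 0.622 q [-0.613  0.443  1.718  0.479  1.502  0.646]
toolaxes x [-0.092  0.626 -0.774] y [ 0.115 -0.766 -0.633] z [-0.989 -0.147 -0.002]
```

Emit:
servo_tool(steps="0 0 0 0 0 -0.14 95; 0 0 0 0 0 -0.14 95; 0 0 0 0 0 -0.14 95; 0 0 0 0.1 0 -0.1 95; 0 0 0 0.14 0 0 95; 0 0 0 0 0.1 0 95; 0 0 0 0 0 0 95; 0 0 0 0 0 0 95")

```text
t: 6.65
eef_pos: [477.9, -98.1, 249.3]
tcp_rot: [-1.355, 0.39, 1.618]
ft_force: [0.2, 0.3, 0.2]
opening: 1.001
```

```bash
cat > kin.py <<'E'
import numpy as np, json
from scipy.optimize import least_squares
from scipy.spatial.transform import Rotation as Ro
def RY(a): return Ro.from_rotvec([0,a,0]).as_matrix()
def RZ(a): return Ro.from_rotvec([0,0,a]).as_matrix()
# prm: d1,a1,L2,a3,L3,Ltool, o1(base lateral), o3(lateral at wrist, before j4), o5 lateral after j4, o6 after j5 ; q6 offset
def fk(q,P):
    d1,a1,L2,a3,L3,Lt,ob,ow,w6,e5,s4,q60=P
    R=RZ(q[0]); p=R@np.array([a1,ob,d1])
    R=R@RY(q[1]); p=p+R@np.array([0,0,L2])
    R=R@RY(q[2]); p=p+R@np.array([a3,0,L3])
    R=R@RZ(s4*q[3]); p=p+R@np.array([0,ow,0])
    R=R@RY(q[4]); p=p+R@np.array([e5,w6,Lt])
    R=R@RZ(q60+q[5]*s6)
    # tool x along z
    return p,R@np.array([[0,0,1],[0,1,0],[-1,0,0]]).T if False else R@M
M=np.array([[0,1,0],[0,0,1],[1,0,0]],float)
s6=1
def fit():
    global s6
    D=[json.loads(l) for l in open('log.jsonl')]
    best=None
    for s in (1,-1):
      for s4 in (1,-1):
       for q60 in (0,1.57,3.14,-1.57):
        s6=s
        def f(P):
            PP=np.r_[P[:10],s4,P[10]]; out=[]
            for d in D:
                p,R=fk(d['joints'],PP); Rm=Ro.from_euler('xyz',d['tcp_rot']).as_matrix()
                out+=list(p-d['eef_pos'])+list(200*(R-Rm).ravel())
            return np.r_[out,1e-4*P[:10]]
        r=least_squares(f,[150,0,600,0,550,250,66,0,0,0,q60])
        if best is None or r.cost<best[0]: best=(r.cost,s,s4,r.x,r.fun)
    s6=best[1]; P=np.r_[best[3][:10],best[2],best[3][10]]
    print('cost',best[0],'maxres',np.abs(best[4]).max(),'s6',s6,P.round(2))
    json.dump([s6,P.tolist()],open('kin.json','w')); return P
def load():
    global s6
    s6,P=json.load(open('kin.json')); return np.array(P)
E
python3 - <<'E'
from plan import *
info()
import kin; kin.fit()
E
```

```text
t 6.65 p [477.9 -98.1 249.3] F [0.2 0.3 0.2] op 1.001 q [-0.729  0.617  1.745  0.736  1.757  0.752]
toolaxes x [-0.043  0.924 -0.38 ] y [-0.197 -0.381 -0.903] z [-0.979  0.036  0.198]
cost 0.00316028787626134 maxres 0.05867998708024228 s6 1 [196.7    0.   586.8   43.1  411.   271.87  65.9   -0.     0.     0.
   1.     3.14]
```

```bash
cat > ik.py <<'E'
import kin; from kin import *
P=load(); d1,a1,L2,a3,L3,Lt,ob=P[:7]
LIM=np.array([[-3.1,3.1],[-.84,2.19],[.05,2.79],[-1.13,4.28],[.06,2.93],[-2.69,2.69]])
def ik(p,R):
    w=p-Lt*R[:,0]; r=np.hypot(w[0],w[1]); 
    rx=np.sqrt(r*r-ob*ob); j1=np.arctan2(w[1],w[0])-np.arctan2(ob,rx)
    x=rx-a1; z=w[2]-d1; D=np.hypot(x,z); l3=np.hypot(a3,L3); al=np.arctan2(a3,L3)
    c=(D*D-L2*L2-l3*l3)/(2*L2*l3)
    if abs(c)>1: return None
    be=np.arccos(c); j3=be-al
    j2=np.arctan2(x,z)-np.arctan2(l3*np.sin(be),L2+l3*np.cos(be))
    R3=RZ(j1)@RY(j2)@RY(j3); W=R3.T@R@M.T
    e=Ro.from_matrix(W).as_euler('ZYZ') if False else None
    j5=np.arccos(np.clip(W[2,2],-1,1)); j4=np.arctan2(W[1,2],W[0,2]); j6=np.arctan2(W[2,1],-W[2,0])-np.pi
    if j4<-1.13: j4+=2*np.pi
    j6=(j6+np.pi)%(2*np.pi)-np.pi
    return np.array([j1,j2,j3,j4,j5,j6])
def ok(q): return q is not None and bool(np.all(q>LIM[:,0]) and np.all(q<LIM[:,1]))
def Rdown(yaw,s=1):  # tool x down; carton yaw; mouth dir = s*tool z
    m=-np.array([np.cos(yaw),np.sin(yaw),0]); x=np.array([0,0,-1.]); z=s*m; return np.c_[x,np.cross(z,x),z]
def Rdump(phi,tilt,s=1):
    h=np.array([np.cos(phi),np.sin(phi),0]); up=np.array([0,0,1.])
    t=np.cos(tilt)*h-np.sin(tilt)*up; m=-np.sin(tilt)*h-np.cos(tilt)*up; z=s*m
    return np.c_[t,np.cross(z,t),z]
E
python3 - <<'E'
from ik import *
D=json.loads(open('log.jsonl').readlines()[-1]); R=Ro.from_euler('xyz',D['tcp_rot']).as_matrix()
print(ik(np.array(D['eef_pos']),R)-D['joints'])
g=10
for s in (1,-1):
  print('s',s)
  for n,(x,y,yaw) in {'A':(626.4,207,.192),'B':(605.9,363.5,.12),'C':(433.7,398.6,.06),'D':(418.4,264.5,-.18)}.items():
    q=ik(np.array([x,y,12.]),Rdown(yaw,s)); print(n,q.round(2),ok(q))
  for tilt in (20,):
   for phi in range(-90,181,15):
    Rd=Rdump(np.radians(phi),np.radians(tilt),s); gp=np.array([580,-34,9+80.]); q=ik(gp+19*Rd[:,0],Rd); 
    if q is not None: print(phi,q.round(2),ok(q),'wc',(gp-253*Rd[:,0]).round())
E
```

```text
[-2.74232511e-07 -2.78698098e-07  5.34048977e-07 -2.54258643e-07
 -5.97354863e-08 -3.19826903e-07]
s 1
A [0.22 0.77 1.62 0.   0.74 1.6 ] True
B [0.45 0.83 1.49 0.   0.82 1.9 ] True
C [0.63 0.71 1.81 0.   0.62 2.14] True
D [0.43 0.63 2.05 0.   0.46 2.18] True
-90 [ 0.23  0.9   1.76  5.08  1.36 -2.05] False wc [580. 204. 176.]
-75 [ 0.24  0.87  1.92  4.82  1.24 -1.95] False wc [518. 196. 176.]
-60 [ 0.22  0.85  2.07  4.5   1.16 -1.8 ] False wc [461. 172. 176.]
-45 [ 0.16  0.84  2.22  4.12  1.17 -1.64] True wc [412. 134. 176.]
-30 [ 0.05  0.85  2.34  3.71  1.26 -1.54] True wc [374.  85. 176.]
-15 [-0.11  0.87  2.42  3.29  1.37 -1.55] True wc [350.  28. 176.]
0 [-0.29  0.87  2.44  2.86  1.39 -1.62] True wc [342. -34. 176.]
15 [-0.45  0.86  2.39  2.45  1.31 -1.64] True wc [350. -96. 176.]
30 [-0.55  0.84  2.29  2.06  1.22 -1.56] True wc [ 374. -153.  176.]
45 [-0.6   0.84  2.16  1.7   1.2  -1.42] True wc [ 412. -202.  176.]
60 [-0.61  0.85  2.01  1.39  1.26 -1.27] True wc [ 461. -240.  176.]
75 [-0.58  0.88  1.85  1.14  1.37 -1.17] True wc [ 518. -264.  176.]
90 [-0.54  0.92  1.69  0.94  
[... 1203 characters left out ...]
53.  176.]
45 [-0.6   0.84  2.16  1.7   1.2   1.72] True wc [ 412. -202.  176.]
60 [-0.61  0.85  2.01  1.39  1.26  1.87] True wc [ 461. -240.  176.]
75 [-0.58  0.88  1.85  1.14  1.37  1.97] True wc [ 518. -264.  176.]
90 [-0.54  0.92  1.69  0.94  1.52  2.02] True wc [ 580. -272.  176.]
105 [-0.48  0.96  1.54  0.77  1.67  2.02] True wc [ 642. -264.  176.]
120 [-0.42  1.    1.41  0.61  1.82  1.98] True wc [ 699. -240.  176.]
135 [-0.35  1.04  1.3   0.44  1.95  1.9 ] True wc [ 748. -202.  176.]
150 [-0.27  1.07  1.21  0.26  2.05  1.78] True wc [ 786. -153.  176.]
165 [-0.2   1.09  1.16  0.07  2.11  1.63] True wc [810. -96. 176.]
180 [-0.12  1.09  1.15 -0.13  2.11  1.46] True wc [818. -34. 176.]
```

```bash
cat >> ik.py <<'E'
def path(p0,R0,p1,R1,n=30,verbose=True):
    rv=Ro.from_matrix(R0.T@R1).as_rotvec(); Q=[]
    for i in range(n+1):
        q=ik(p0+(p1-p0)*i/n,R0@Ro.from_rotvec(rv*i/n).as_matrix())
        if q is None: return None
        Q.append(q)
    Q=np.array(Q); dq=np.abs(np.diff(Q,axis=0)).max(0)
    mar=np.minimum(Q-LIM[:,0],LIM[:,1]-Q).min(0)
    if verbose: print('rot',np.linalg.norm(rv).round(2),'margin',mar.round(2),'maxstep*n',(dq*n).round(1))
    return Q
E
python3 - <<'E'
from ik import *
np.set_printoptions(suppress=True)
for s in (1,-1):
 for phi in (30,45,60,75,90,110):
  for nm,(x,y,yaw) in {'A':(626.4,207,.192),'C':(433.7,398.6,.06),'D':(418.4,264.5,-.18)}.items():
   print(s,phi,nm,end=' '); path(np.array([x,y,230.]),Rdown(yaw,s),np.array([580,-34,230.]),Rdump(np.radians(phi),.35,s))
E
```

```text
1 30 A rot 1.26 margin [2.51 1.14 0.52 1.13 0.35 1.09] maxstep*n [1.  0.7 1.2 4.8 1.8 5.6]
1 30 C rot 1.3 margin [2.47 1.04 0.48 1.07 0.16 0.55] maxstep*n [ 1.7  0.9  1.2  9.3  2.2 10.8]
1 30 D rot 1.39 margin [2.51 1.   0.48 1.1  0.2  0.51] maxstep*n [1.3 0.9 0.8 7.9 2.  9.4]
1 45 A rot 1.34 margin [2.46 1.16 0.66 1.13 0.5  1.09] maxstep*n [1.1 0.7 1.2 3.3 1.7 4.4]
1 45 C rot 1.4 margin [2.46 1.05 0.56 1.11 0.31 0.55] maxstep*n [1.7 0.9 1.2 5.7 1.9 7.5]
1 45 D rot 1.52 margin [2.46 1.   0.54 1.12 0.34 0.51] maxstep*n [1.4 0.9 0.8 5.  1.8 6.7]
1 60 A rot 1.46 margin [2.46 1.19 0.78 1.13 0.63 1.09] maxstep*n [1.  0.7 1.2 2.6 1.7 3.9]
1 60 C rot 1.53 margin [2.46 1.06 0.63 1.13 0.42 0.55] maxstep*n [1.7 0.9 1.3 4.1 1.8 6.1]
1 60 D rot 1.67 margin [2.46 1.01 0.6  1.13 0.45 0.51] maxstep*n [1.5 0.9 1.  3.8 1.7 5.8]
1 75 A rot 1.61 margin [2.49 1.22 0.89 1.13 0.73 1.09] maxstep*n [1.  0.7 1.2 2.2 1.6 3.6]
1 75 C rot 1.69 margin [2.47 1.08 0.69 1.13 0.52 0.55] maxstep*n [1.7 1.  1.3 3.3 1.8 5.5]
1 75 D rot 1.85 margin [2.49 1.02 0.66 1.13 0.54 0.51] maxstep*n [1.5 0.9 1.2 3.1 1.7 5.4]
1 90
[... 1823 characters left out ...]
 [  1.5   0.9   1.2   3.1   1.7 185. ]
-1 90 A rot 1.77 margin [ 2.54  1.25  0.98  1.13  0.82 -0.41] maxstep*n [  1.    0.7   1.1   2.    1.5 185.7]
-1 90 C rot 1.86 margin [ 2.47  1.1   0.75  1.13  0.61 -0.43] maxstep*n [  1.7   1.    1.4   2.9   1.8 184.8]
-1 90 D rot 2.04 margin [ 2.54  1.04  0.7   1.13  0.62 -0.41] maxstep*n [  1.5   1.    1.4   2.7   1.7 185.1]
-1 110 A rot 2.02 margin [ 2.62  1.28  1.08  1.13  0.92 -0.44] maxstep*n [  1.    0.7   1.    1.8   1.6 185.8]
-1 110 C rot 2.12 margin [ 2.47  1.12  0.82  1.13  0.7  -0.42] maxstep*n [  1.7   1.    1.6   2.5   1.9 185.3]
-1 110 D rot 2.3 margin [ 2.62  1.05  0.75  1.13  0.7  -0.43] maxstep*n [  1.6   1.    1.6   2.5   1.8 185.5]
```

```bash
cat >> plan.py <<'E'
import ik as K
def go(p1,R1=None,vmax=45,wmax=.14,n=None):
    s,p,r=st(); p1=np.array(p1,float)
    if R1 is None: R1=r
    K.path(p,r,p1,R1)
    rv=Ro.from_matrix(r.T@R1).as_rotvec(); L=np.linalg.norm(p1-p)
    if n is None: n=int(max(np.ceil(L/vmax),np.ceil(np.linalg.norm(rv)/wmax),1))
    dr=rv/n; print('n',n,'dist',L.round(1),'rv',rv.round(3))
    for i in range(n):
        rr=r@Ro.from_rotvec(dr*i).as_matrix(); a=(rr.T@((p1-p)/n))
        print(' '.join('%.1f'%v for v in a),' '.join('%.3f'%v for v in dr))
E
python3 - <<'E'
from plan import *
go([428,263,170],K.Rdown(-.183))
E
```

```text
rot 1.18 margin [2.37 1.14 0.77 1.13 0.77 0.52] maxstep*n [1.5 0.7 0.7 1.6 1.3 2.6]
n 9 dist 373.0 rv [0.012 0.261 1.152]
40.7 -6.2 5.1 0.001 0.029 0.128
39.4 -11.4 6.3 0.001 0.029 0.128
37.4 -16.3 7.4 0.001 0.029 0.128
34.8 -20.9 8.5 0.001 0.029 0.128
31.6 -25.1 9.5 0.001 0.029 0.128
27.8 -28.9 10.4 0.001 0.029 0.128
23.6 -32.2 11.2 0.001 0.029 0.128
19.0 -34.9 11.8 0.001 0.029 0.128
14.0 -37.0 12.4 0.001 0.029 0.128
```

Emit:
servo_tool(steps="40.7 -6.2 5.1 0 0.029 0.128 95; 39.4 -11.4 6.3 0 0.029 0.128 95; 37.4 -16.3 7.4 0 0.029 0.128 95; 34.8 -20.9 8.5 0 0.029 0.128 95; 31.6 -25.1 9.5 0 0.029 0.128 95; 27.8 -28.9 10.4 0 0.029 0.128 95; 23.6 -32.2 11.2 0 0.029 0.128 95; 19 -34.9 11.8 0 0.029 0.128 95")

```text
t: 7.45
eef_pos: [437.0, 208.1, 177.7]
tcp_rot: [-1.432, 1.419, 1.545]
ft_force: [1.5, -1.6, -1.2]
opening: 1.0
```

```bash
python3 - <<'E'
from plan import *
info()
go([428,263,150],K.Rdown(-.183),vmax=35)
E
```

```text
t 7.45 p [437.  208.1 177.7] F [ 1.5 -1.6 -1.2] op 1.0 q [0.224 0.322 1.982 0.204 0.811 1.82 ]
toolaxes x [ 0.004  0.151 -0.988] y [-0.163 -0.975 -0.15 ] z [-0.987  0.162  0.021]
rot 0.15 margin [2.68 1.16 0.81 1.13 0.74 0.52] maxstep*n [0.2 0.1 0.1 0.2 0.  0.4]
n 2 dist 62.1 rv [0.019 0.022 0.15 ]
17.8 -24.0 8.6 0.009 0.011 0.075
15.9 -25.1 9.0 0.009 0.011 0.075
```

Emit:
servo_tool(steps="14 -20 7 0.01 0.01 0.07 95; 10 -18 7 0.01 0.01 0.07 95; 0 0 0 0 0 0 95; 0 0 0 0 0 0 95; 0 0 0 0 0 0 95; 0 0 0 0 0 0 95; 0 0 0 0 0 0 95; 0 0 0 0 0 0 95")

```text
t: 8.25
eef_pos: [429.2, 258.6, 161.0]
tcp_rot: [-2.755, 1.56, 0.219]
ft_force: [-0.5, -0.1, 0.1]
opening: 1.001
```

```bash
python3 - <<'E'
from plan import *
info()
snap('wrist','w1'); snap('top','top1')
go([428,263,70],K.Rdown(-.183),vmax=35)
E
```

```text
t 8.25 p [429.2 258.6 161. ] F [-0.5 -0.1  0.1] op 1.001 q [ 0.411  0.382  1.926 -0.003  0.823  2.152]
toolaxes x [ 0.01   0.002 -1.   ] y [-0.167 -0.986 -0.004] z [-0.986  0.167 -0.01 ]
rot 0.02 margin [2.68 1.22 0.79 1.13 0.55 0.52] maxstep*n [0.  0.2 0.1 0.  0.2 0. ]
n 3 dist 91.1 rv [ 0.016 -0.01   0.004]
30.3 -1.2 0.9 0.005 -0.003 0.001
30.3 -1.2 0.8 0.005 -0.003 0.001
30.3 -1.3 0.7 0.005 -0.003 0.001
```

View pics/w1.png

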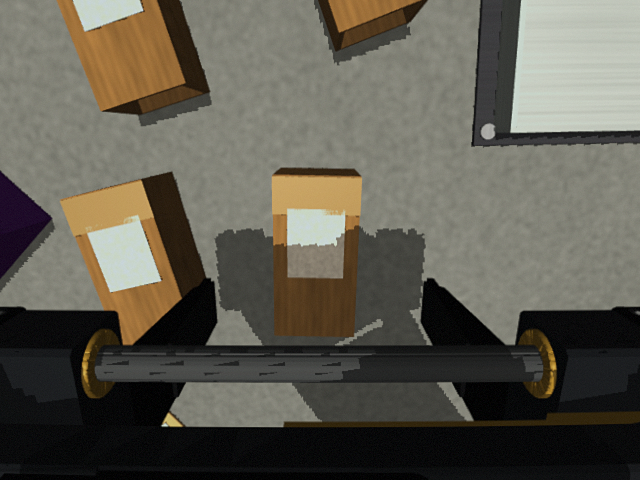

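View pics/top1.png

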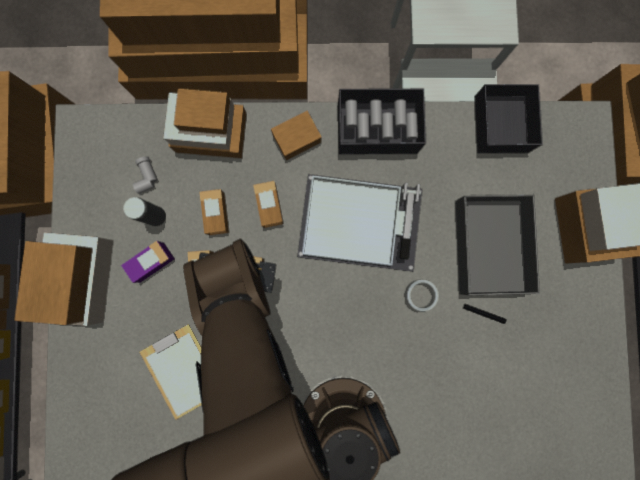

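Emit:
servo_tool(steps="30 -1.2 1 0 0 0 95; 30 -1.2 1 0 0 0 95; 30 -1.2 1 0 0 0 95; 20 0 0 0 0 0 95; 12 0 0 0 0 0 95; 0 0 0 0 0 0 95; 0 0 0 0 0 0 95; 0 0 0 0 0 0 95")

```text
t: 9.15
eef_pos: [430.7, 262.1, 36.7]
tcp_rot: [-2.68, 1.556, 0.29]
ft_force: [0.4, -0.1, 1.2]
opening: 1.0
```

```bash
python3 - <<'E'
from plan import *
info()
go([428,262.7,13],K.Rdown(-.183),vmax=10)
E
```

```text
t 9.15 p [430.7 262.1  36.7] F [ 0.4 -0.1  1.2] op 1.0 q [ 0.417  0.588  2.024 -0.004  0.515  2.162]
toolaxes x [ 0.015  0.004 -1.   ] y [-0.17  -0.985 -0.007] z [-0.985  0.17  -0.014]
rot 0.02 margin [2.68 1.43 0.76 1.13 0.42 0.52] maxstep*n [0. 0. 0. 0. 0. 0.]
n 3 dist 23.9 rv [ 0.012 -0.014  0.007]
7.9 0.0 1.0 0.004 -0.005 0.002
7.9 0.0 1.0 0.004 -0.005 0.002
7.9 -0.0 1.0 0.004 -0.005 0.002
```

Emit:
servo_tool(steps="8 0 1 0.004 -0.005 0 95; 8 0 1 0.004 -0.005 0 95; 5 0 0 0.004 -0.005 0 95; 0 0 0 0 0 0 95; 0 0 0 0 0 0 0; 0 0 0 0 0 0 0; 0 0 0 0 0 0 0; 0 0 0 0 0 0 0")

```text
t: 9.95
eef_pos: [429.8, 263.0, 15.8]
tcp_rot: [-1.576, 1.562, 1.381]
ft_force: [0.3, -0.0, -0.6]
opening: 0.721
```

Emit:
servo_tool(steps="0 0 0 0 0 0 0; 0 0 0 0 0 0 0; 0 0 0 0 0 0 0; -5 0 0 0 0 0 0; -15 0 0 0 0 0 0; -25 0 0 0 0 0 0; -25 0 0 0 0 0 0; 0 0 0 0 0 0 0")

```text
t: 10.75
eef_pos: [428.5, 262.0, 87.9]
tcp_rot: [-1.129, 1.563, 1.829]
ft_force: [0.3, -0.9, -3.9]
opening: 0.632
```

Emit:
servo_tool(steps="-40 0 0 0 0 0 0; -40 0 0 0 0 0 0; -20 0 0 0 0 0 0; 0 0 0 0 0 0 0; 0 0 0 0 0 0 0; 0 0 0 0 0 0 0; 0 0 0 0 0 0 0; 0 0 0 0 0 0 0")

```text
t: 11.55
eef_pos: [425.8, 260.0, 183.3]
tcp_rot: [-0.02, 1.558, 2.938]
ft_force: [-0.4, -0.1, -3.8]
opening: 0.63
```

```bash
cat >> plan.py <<'E'
def weigh(n=6):
    F=[]
    for i in range(n):
        read_camera('side'); s=sensors.state(); F.append(s['ft_force'])
    F=np.array(F); print('F mean',F.mean(0).round(2),'sd',F.std(0).round(2))
E
python3 - <<'E'
from plan import *
info(); weigh()
E
```

```text
t 11.55 p [425.8 260.  183.3] F [-0.4 -0.1 -3.8] op 0.63 q [0.412 0.356 1.894 0.01  0.902 2.161]
toolaxes x [-0.013  0.003 -1.   ] y [-0.183 -0.983 -0.   ] z [-0.983  0.183  0.013]
F mean [-0.41 -0.02 -3.02] sd [0.33 0.52 0.45]
```

```bash
python3 - <<'E'
from plan import *
go([540,45,210],K.Rdump(np.radians(82),.35),n=15)
E
```

```text
rot 1.94 margin [2.59 1.09 0.6  1.14 0.47 0.53] maxstep*n [1.3 0.8 1.  3.4 1.7 5.6]
n 15 dist 244.8 rv [-1.399  0.939 -0.966]
-1.8 12.7 -10.1 -0.093 0.063 -0.064
-2.1 13.5 -9.0 -0.093 0.063 -0.064
-2.5 14.1 -7.8 -0.093 0.063 -0.064
-2.9 14.6 -6.7 -0.093 0.063 -0.064
-3.5 15.0 -5.5 -0.093 0.063 -0.064
-4.2 15.2 -4.3 -0.093 0.063 -0.064
-4.9 15.2 -3.2 -0.093 0.063 -0.064
-5.7 15.1 -2.1 -0.093 0.063 -0.064
-6.6 14.9 -1.1 -0.093 0.063 -0.064
-7.5 14.5 -0.1 -0.093 0.063 -0.064
-8.4 13.9 0.7 -0.093 0.063 -0.064
-9.4 13.3 1.4 -0.093 0.063 -0.064
-10.3 12.5 2.0 -0.093 0.063 -0.064
-11.2 11.6 2.4 -0.093 0.063 -0.064
-12.1 10.6 2.7 -0.093 0.063 -0.064
```

Emit:
servo_tool(steps="-4 12.7 -10.1 -0.093 0.063 -0.064 0; -4 13.5 -9 -0.093 0.063 -0.064 0; -4 14.1 -7.8 -0.093 0.063 -0.064 0; -4 14.6 -6.7 -0.093 0.063 -0.064 0; -4 15 -5.5 -0.093 0.063 -0.064 0; -4.2 15.2 -4.3 -0.093 0.063 -0.064 0; -4.9 15.2 -3.2 -0.093 0.063 -0.064 0; -5.7 15.1 -2.1 -0.093 0.063 -0.064 0")

```text
t: 12.65
eef_pos: [467.0, 174.6, 200.7]
tcp_rot: [-2.581, 1.035, 0.968]
ft_force: [-0.3, -1.0, -4.0]
opening: 0.63
```

```bash
python3 - <<'E'
from plan import *
info()
go([540,45,200],K.Rdump(np.radians(82),.35),n=8)
E
```

```text
t 12.65 p [467.  174.6 200.7] F [-0.3 -1.  -4. ] op 0.63 q [-0.014  0.243  2.156  0.849  0.601  0.467]
toolaxes x [ 0.289  0.42  -0.86 ] y [ 0.438 -0.857 -0.271] z [-0.851 -0.299 -0.432]
rot 1.15 margin [2.59 1.08 0.61 1.98 0.54 1.65] maxstep*n [0.8 0.5 0.6 1.6 1.  3. ]
n 8 dist 148.7 rv [-0.834  0.561 -0.55 ]
-4.1 17.9 -2.9 -0.104 0.070 -0.069
-5.2 17.8 -1.3 -0.104 0.070 -0.069
-6.3 17.5 0.1 -0.104 0.070 -0.069
-7.6 16.9 1.4 -0.104 0.070 -0.069
-8.9 16.1 2.5 -0.104 0.070 -0.069
-10.2 15.2 3.5 -0.104 0.070 -0.069
-11.4 14.0 4.3 -0.104 0.070 -0.069
-12.7 12.7 4.8 -0.104 0.070 -0.069
```

Emit:
servo_tool(steps="-4.1 17.9 -2.9 -0.104 0.07 -0.069 0; -5.2 17.8 -1.3 -0.104 0.07 -0.069 0; -6.3 17.5 0.1 -0.104 0.07 -0.069 0; -7.6 16.9 1.4 -0.104 0.07 -0.069 0; -8.9 16.1 2.5 -0.104 0.07 -0.069 0; -10.2 15.2 3.5 -0.104 0.07 -0.069 0; -11.4 14 4.3 -0.104 0.07 -0.069 0; -12 10 4.8 -0.08 0.05 -0.05 0")

```text
t: 13.45
eef_pos: [522.6, 51.9, 201.7]
tcp_rot: [-3.072, 0.424, 1.369]
ft_force: [-0.2, 0.4, -3.4]
opening: 0.631
```

```bash
python3 - <<'E'
from plan import *
info()
go([540,45,130],K.Rdump(np.radians(82),.35),n=6)
E
```

```text
t 13.45 p [522.6  51.9 201.7] F [-0.2  0.4 -3.4] op 0.631 q [-0.513  0.587  1.997  1.088  1.368 -0.962]
toolaxes x [ 0.182  0.893 -0.412] y [ 0.972 -0.227 -0.063] z [-0.15  -0.389 -0.909]
rot 0.13 margin [2.59 1.41 0.79 2.22 1.31 1.52] maxstep*n [0.  0.2 0.1 0.  0.  0.2]
n 6 dist 74.1 rv [-0.093  0.072 -0.06 ]
4.4 3.8 10.9 -0.015 0.012 -0.010
4.3 3.7 11.0 -0.015 0.012 -0.010
4.1 3.6 11.1 -0.015 0.012 -0.010
3.9 3.4 11.2 -0.015 0.012 -0.010
3.8 3.3 11.3 -0.015 0.012 -0.010
3.6 3.2 11.4 -0.015 0.012 -0.010
```

Emit:
servo_tool(steps="4.4 3.8 10.9 -0.015 0.012 -0.01 0; 4.3 3.7 11 -0.015 0.012 -0.01 0; 4.1 3.6 11.1 -0.015 0.012 -0.01 0; 3.9 3.4 11.2 -0.015 0.012 -0.01 0; 3.8 3.3 11.3 -0.01 0.01 -0.01 0; 2 2 6 0 0 0 0; 0 0 0 0 0 0 0; 0 0 0 0 0 0 0")

```text
t: 14.25
eef_pos: [543.4, 39.2, 129.8]
tcp_rot: [-3.132, 0.37, 1.418]
ft_force: [-0.2, -0.7, -2.9]
opening: 0.629
```

```bash
python3 - <<'E'
from plan import *
info(); snap('side','side3')
im=cv2.imread('pics/side3.png'); cv2.imwrite('pics/side3c.png',cv2.resize(im[100:340,200:500],(750,600)))
E
```

```text
t 14.25 p [543.4  39.2 129.8] F [-0.2 -0.7 -2.9] op 0.629 q [-0.517  0.768  1.935  1.091  1.383 -1.146]
toolaxes x [ 0.142  0.921 -0.362] y [ 0.988 -0.156 -0.009] z [-0.065 -0.356 -0.932]
```

View pics/side3c.png

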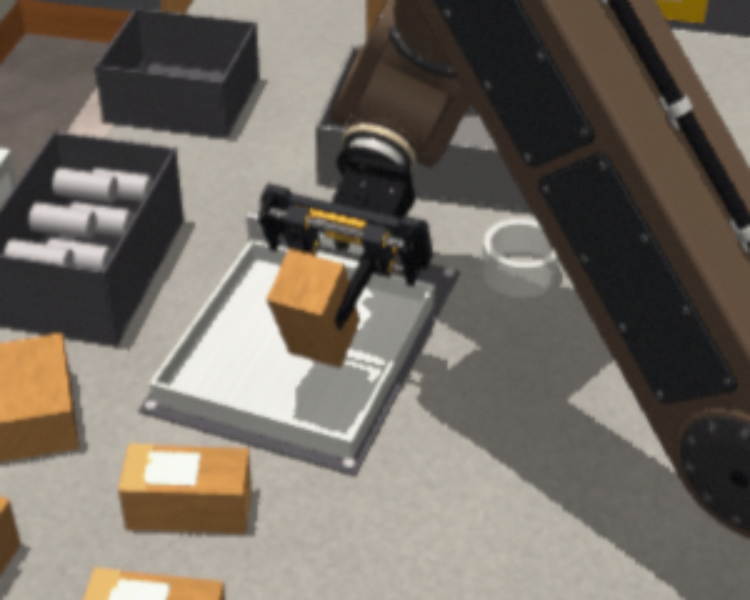

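Emit:
servo_tool(steps="5 0 14 0 0 0 0; 5 0 13 0 0 0 0; 3 0 7 0 0 0 0; 1.5 0 4 0 0 0 0; 0 0 0 0 0 0 0; 0 0 0 0 0 0 0; 1 0 2.8 0 0 0 0; 0 0 0 0 0 0 0")

```text
t: 15.1
eef_pos: [542.9, 39.0, 83.3]
tcp_rot: [-3.134, 0.371, 1.417]
ft_force: [0.1, 0.7, -2.7]
opening: 0.631
```

Emit:
servo_tool(steps="0.7 0 1.9 0 0 0 0; 0 0 0 0 0 0 0; 0 0 0 0 0 0 0; 0 0 0 0 0 0 0; 0 0 0 0 0 0 0; 0 0 0 0 0 0 0; 0 0 0 0 0 0 0; 0 0 0 0 0 0 0")

```text
t: 15.9
eef_pos: [543.0, 39.0, 82.1]
tcp_rot: [-3.135, 0.371, 1.416]
ft_force: [-0.5, -0.4, -1.9]
opening: 0.628
```

Emit:
servo_tool(steps="-7 0 -18.6 0 0 0 0; -5.5 0 -14 0 0 0 0; 0 0 0 0 0 0 0; 7.3 0 18.6 0 0 0 0; 7.3 0 18.6 0 0 0 0; -3.7 0 -9.3 0 0 0 0; 0 0 0 0 0 0 0; 0 0 0 0 0 0 0")

```text
t: 16.7
eef_pos: [543.6, 38.7, 88.0]
tcp_rot: [-3.138, 0.372, 1.414]
ft_force: [0.4, 0.1, -3.9]
opening: 0.628
```

```bash
python3 - <<'E'
from plan import *
info()
E
```

```text
t 16.7 p [543.6  38.7  88. ] F [ 0.4  0.1 -3.9] op 0.628 q [-0.518  0.844  1.938  1.106  1.344 -1.222]
toolaxes x [ 0.145  0.92  -0.364] y [ 0.988 -0.157 -0.003] z [-0.06  -0.359 -0.931]
```

Emit:
servo_tool(steps="-7 0 -18.6 0 0 0 0; -4 0 -9.3 0 0 0 0; 0 0 0 0 0 0 0; 8.5 0 22 0 0 0 0; 8 0 20 0 0 0 0; -7 0 -18.6 0 0 0 0; 0 0 0 0 0 0 0; 0 0 0 0 0 0 0")

```text
t: 17.5
eef_pos: [543.9, 38.5, 92.3]
tcp_rot: [3.141, 0.375, 1.413]
ft_force: [0.7, 0.4, -4.0]
opening: 0.626
```

```bash
python3 - <<'E'
from plan import *
info(); weigh(8)
E
```

```text
t 17.5 p [543.9  38.5  92.3] F [ 0.7  0.4 -4. ] op 0.626 q [-0.518  0.834  1.939  1.105  1.345 -1.218]
toolaxes x [ 0.146  0.919 -0.366] y [ 0.988 -0.157  0.001] z [-0.057 -0.362 -0.931]
F mean [ 0.04 -0.04 -2.89] sd [0.4  0.25 0.3 ]
```

```bash
python3 - <<'E'
from plan import *
snap('side','side4')
im=cv2.imread('pics/side4.png'); cv2.imwrite('pics/side4c.png',cv2.resize(im[160:280,270:420],(750,600)))
E
```

```text
(no output)
```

View pics/side4c.png

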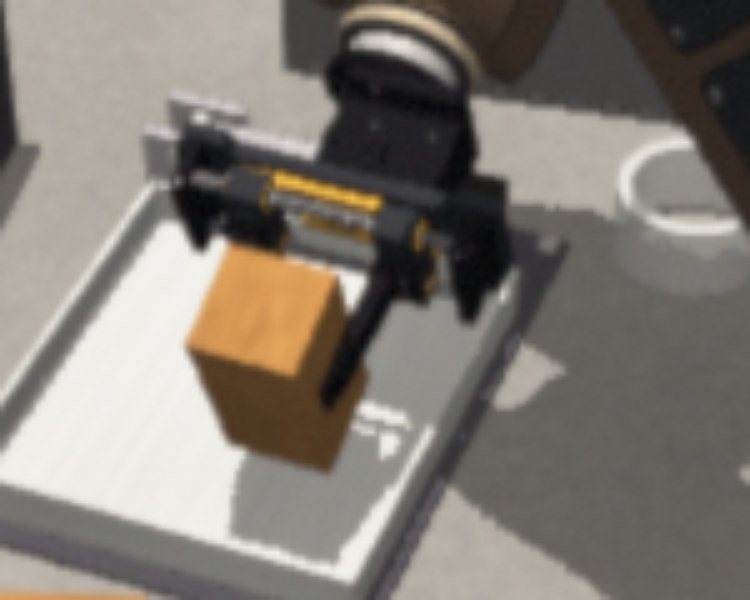

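```bash
cat >> plan.py <<'E'
def slip(fn,box,zmin=100):
    f=np.load('pics/'+fn+'.npz'); c={'mtx':f['mtx'],'distortion':f['dist'],'R':f['R'],'t':f['t']}
    s,p,r=st(); P=cloud(f['d'],c); hsv=cv2.cvtColor(f['im'],cv2.COLOR_BGR2HSV)
    x0,y0,x1,y1=box; m=np.zeros(P.shape[:2],bool); m[y0:y1,x0:x1]=1
    m&=(hsv[...,1]>110)&(hsv[...,0]<25)
    L=(P[m]-(p-19*r[:,0]))@r   # in tool frame about grasp
    return L
E
python3 - <<'E'
from plan import *
L=slip('side4',(300,205,350,260))
for lo,hi in ((-80,-60),(-60,-50),(-50,-45),(-45,-40),(-40,-35),(-35,-30),(-30,0),(0,40),(40,90)):
    print(lo,hi,((L[:,2]>lo)&(L[:,2]<hi)).sum())
m=L[:,2]<-30; print(np.percentile(L,[1,50,99],axis=0).round(1)); print(np.median(L[m],axis=0).round(1))
E
```

```text
-80 -60 2
-60 -50 458
-50 -45 64
-45 -40 33
-40 -35 27
-35 -30 29
-30 0 164
0 40 182
40 90 83
[[-82.9 -37.9 -61.5]
 [ 18.5  -9.1 -46. ]
 [ 36.2  31.7  54.6]]
[  8.9  -4.9 -52.7]
```

Emit:
servo_tool(steps="-7 0 -18.6 0 0 0 0; 0 0 0 0 0 0 0; 8 0 20 0 0 0 0; 5.6 0 14 0 0 0 0; -9.5 0 -24 0 0 0 0; -4 0 -9.3 0 0 0 0; 0 0 0 0 0 0 0; 0 0 0 0 0 0 0")

```text
t: 18.75
eef_pos: [543.7, 38.6, 107.7]
tcp_rot: [-3.14, 0.375, 1.413]
ft_force: [-0.6, 0.7, -3.3]
opening: 0.63
```

```bash
python3 - <<'E'
from plan import *
info(); weigh(3); snap('side','side5')
L=slip('side5',(300,195,350,260)); m=L[:,2]<-40; print(np.median(L[m],axis=0).round(1))
im=cv2.imread('pics/side5.png'); cv2.imwrite('pics/side5c.png',cv2.resize(im[160:280,270:420],(750,600)))
E
```

```text
t 18.75 p [543.7  38.6 107.7] F [-0.6  0.7 -3.3] op 0.63 q [-0.518  0.806  1.939  1.099  1.358 -1.19 ]
toolaxes x [ 0.146  0.919 -0.366] y [ 0.988 -0.157 -0.001] z [-0.059 -0.362 -0.93 ]
F mean [-0.21  0.03 -2.81] sd [0.51 0.35 0.28]
[  7.2  -3.6 -53. ]
```

View pics/side5c.png

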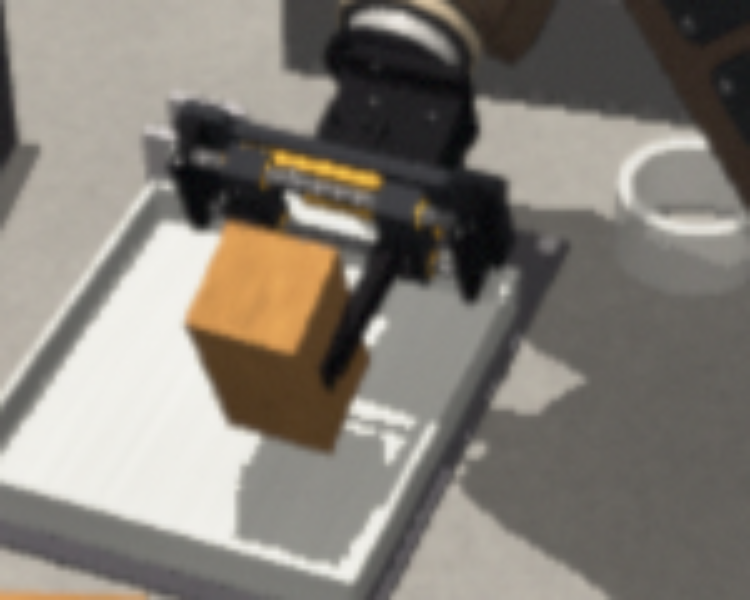

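Emit:
servo_tool(steps="7 0 18 0 0 0 0; 7 0 18 0 0 0 0; -9.5 0 -24 0 0 0 0; -3 0 -8 0 0 0 0; 0 0 0 0 0 0 0; 7.5 0 19 0 0 0 0; 7 0 18 0 0 0 0; -10 0 -26 0 0 0 0")

```text
t: 19.75
eef_pos: [543.8, 38.6, 89.0]
tcp_rot: [-3.139, 0.369, 1.413]
ft_force: [0.3, -1.2, -3.0]
opening: 0.63
```

Emit:
servo_tool(steps="-10 0 -26 0 0 0 0; -8 0 -20 0 0 0 0; 0 0 0 0 0 0 0; 0 0 0 0 0 0 0; 0 0 0 0 0 0 0; 0 0 0 0 0 0 0; 0 0 0 0 0 0 0; 0 0 0 0 0 0 0")

```text
t: 20.55
eef_pos: [543.3, 38.5, 135.4]
tcp_rot: [-3.137, 0.37, 1.414]
ft_force: [-0.2, 0.0, -2.5]
opening: 0.631
```

```bash
python3 - <<'E'
from plan import *
info(); weigh(4); snap('side','side6')
L=slip('side6',(300,185,350,260)); m=L[:,2]<-40; print(np.median(L[m],axis=0).round(1))
im=cv2.imread('pics/side6.png'); cv2.imwrite('pics/side6c.png',cv2.resize(im[130:280,260:440],(720,600)))
E
```

```text
t 20.55 p [543.3  38.5 135.4] F [-0.2  0.  -2.5] op 0.631 q [-0.519  0.758  1.936  1.091  1.387 -1.142]
toolaxes x [ 0.146  0.921 -0.361] y [ 0.987 -0.158 -0.005] z [-0.061 -0.356 -0.932]
F mean [ 0.29 -0.03 -3.07] sd [0.3  0.19 0.15]
[  5.1  -4.5 -62.5]
```

View pics/side6c.png

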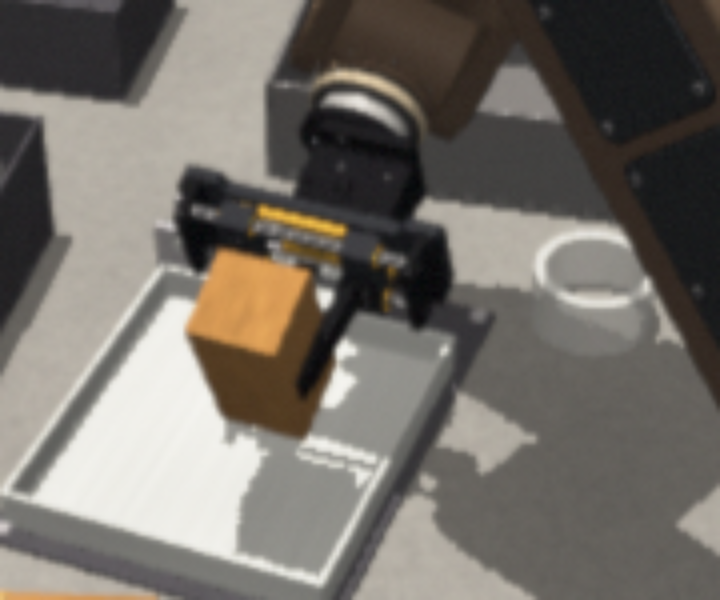

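Emit:
servo_tool(steps="0 0 0 0 0 0 0; 0 0 0 0 0 0 0; -8 0 -20 0 0 0 0; 0 0 0 0 0 0 0; 0 0 0 0 0 0 0; 0 0 0 0 0 0 0; 0 0 0 0 0 0 0; 9 0 23 0 0 0 0")

```text
t: 21.6
eef_pos: [543.6, 38.2, 132.7]
tcp_rot: [-3.14, 0.371, 1.412]
ft_force: [1.0, 0.1, -3.4]
opening: 0.629
```

```bash
cat >> plan.py <<'E'
def vel():
    s,p,r=st(); q=np.array(s['joints']); v=np.array(s['qvel']); e=1e-4
    a,_=K.fk(q+e*v,K.P); b,_=K.fk(q-e*v,K.P); print('p',p.round(1),'v mm/s',((a-b)/(2*e)).round(0),'F',s['ft_force'].round(1))
E
python3 - <<'E'
from plan import *
vel()
E
```

```text
p [543.6  38.2 132.7] v mm/s [ -12.    4. -284.] F [ 1.   0.1 -3.4]
```

Emit:
servo_tool(steps="0 0 0 0 0 0 0; 0 0 0 0 0 0 0; 0 0 0 0 0 0 0; 0 0 0 0 0 0 0; 0 0 0 0 0 0 0; -8 0 -20 0 0 0 0; 0 0 0 0 0 0 0; 0 0 0 0 0 0 0")

```text
t: 22.4
eef_pos: [543.4, 38.1, 154.3]
tcp_rot: [-3.138, 0.37, 1.413]
ft_force: [-0.2, -0.7, -3.4]
opening: 0.639
```

Emit:
servo_tool(steps="9 0 23 0 0 0 0; 9 0 23 0 0 0 0; 3.5 0 8.5 0 0 0 0; 0 0 0 0 0 0 0; 0 0 0 0 0 0 0; 0 0 0 0 0 0 0; 0 0 0 0 0 0 0; 0 0 0 0 0 0 0")

```text
t: 23.2
eef_pos: [543.8, 38.2, 94.7]
tcp_rot: [-3.141, 0.371, 1.412]
ft_force: [-0.7, 0.1, -3.1]
opening: 0.63
```

```bash
python3 - <<'E'
from plan import *
vel(); snap('side','side7')
L=slip('side7',(300,195,350,270)); m=L[:,2]<-45; print(np.median(L[m],axis=0).round(1))
E
```

```text
p [543.8  38.2  94.7] v mm/s [ 1. -0.  5.] F [-0.7  0.1 -3.1]
[  4.6  -4.3 -62.7]
```

Emit:
servo_tool(steps="9.3 0 23.3 0 0 0 0; -9.3 0 -23.3 0 0 0 0; 0 0 0 0 0 0 0; 0 0 0 0 0 0 0; 0 0 0 0 0 0 0; 0 0 0 0 0 0 0; 0 0 0 0 0 0 0; 0 0 0 0 0 0 0")

```text
t: 24.05
eef_pos: [543.8, 38.2, 92.9]
tcp_rot: [-3.14, 0.372, 1.412]
ft_force: [-0.3, -0.4, -2.9]
opening: 0.628
```

```bash
python3 - <<'E'
from plan import *
vel(); snap('side','side8')
L=slip('side8',(300,195,350,270)); m=L[:,2]<-45; print(np.median(L[m],axis=0).round(1)); weigh(4)
E
```

```text
p [543.8  38.2  92.9] v mm/s [ 0. -0.  0.] F [-0.3 -0.4 -2.9]
[  4.4  -3.6 -62.7]
F mean [ 0.19  0.05 -3.53] sd [0.77 0.57 0.6 ]
```

Emit:
servo_tool(steps="9.3 0 23.3 0 0 0 0; -9.3 0 -23.3 0 0 0 0; 0 0 0 0 0 0 0; 0 0 0 0 0 0 0; 0 0 0 0 0 0 0; 0 0 0 0 0 0 0; 0 0 0 0 0 0 0; 9.8 0 24.5 0 0 0 0")

```text
t: 25.1
eef_pos: [544.1, 38.2, 64.8]
tcp_rot: [-3.141, 0.372, 1.412]
ft_force: [0.8, -0.1, -4.6]
opening: 0.63
```

```bash
python3 - <<'E'
from plan import *
vel()
E
```

```text
p [544.1  38.2  64.8] v mm/s [ -10.    5. -296.] F [ 0.8 -0.1 -4.6]
```

Emit:
servo_tool(steps="-9.3 0 -23.3 0 0 0 0; -4 0 -10 0 0 0 0; 0 0 0 0 0 0 0; 0 0 0 0 0 0 0; 0 0 0 0 0 0 0; 0 0 0 0 0 0 0; 0 0 0 0 0 0 0; 0 0 0 0 0 0 0")

```text
t: 25.9
eef_pos: [543.4, 38.1, 97.0]
tcp_rot: [-3.135, 0.371, 1.413]
ft_force: [0.7, -0.9, -2.8]
opening: 0.632
```

```bash
python3 - <<'E'
from plan import *
vel(); snap('side','side9')
L=slip('side9',(300,190,350,270)); m=L[:,2]<-45; print(np.median(L[m],axis=0).round(1)); weigh(4)
im=cv2.imread('pics/side9.png'); cv2.imwrite('pics/side9c.png',cv2.resize(im[130:280,260:440],(720,600)))
E
```

```text
p [543.4  38.1  97. ] v mm/s [-0.  1. -1.] F [ 0.7 -0.9 -2.8]
[  3.8  -4.6 -64.2]
F mean [-0.14 -0.46 -3.07] sd [0.36 0.45 0.54]
```

View pics/side9c.png

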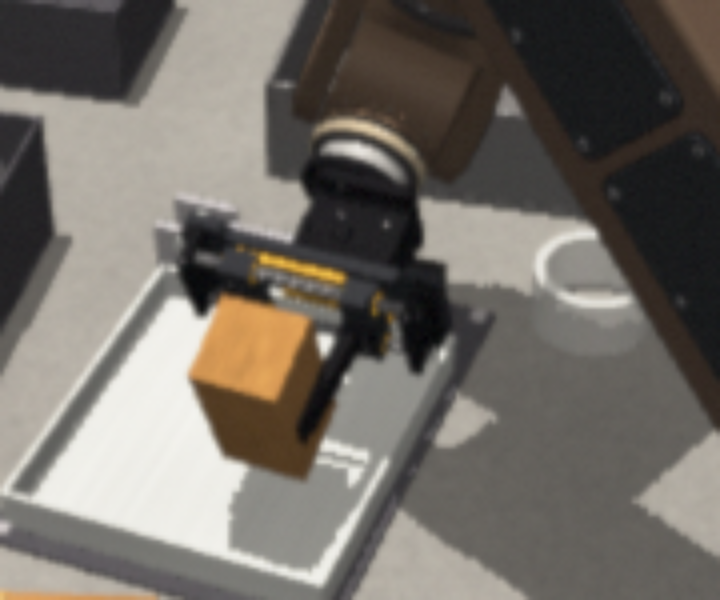

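Emit:
servo_tool(steps="3.9 0 9.7 0 0 0 0; 0 0 0 0 0 0 0; 0 0 0 0 0 0 0; 9.6 0 24 0 0 0 0; -10 0 -25 0 0 0 0; 0 0 0 0 0 0 0; 0 0 0 0 0 0 0; 0 0 0 0 0 0 0")

```text
t: 26.95
eef_pos: [543.6, 38.0, 83.9]
tcp_rot: [-3.131, 0.369, 1.413]
ft_force: [-0.0, -0.2, -2.5]
opening: 0.63
```

```bash
python3 - <<'E'
from plan import *
vel(); snap('side','side10')
L=slip('side10',(300,190,350,270)); m=L[:,2]<-45; print(np.median(L[m],axis=0).round(1)); weigh(4)
E
```

```text
p [543.6  38.   83.9] v mm/s [-2.  0. -6.] F [-0.  -0.2 -2.5]
[  2.7  -5.5 -67.5]
F mean [ 0.12 -0.42 -2.74] sd [0.15 0.58 0.73]
```

Emit:
servo_tool(steps="9.3 0 23.3 0 0 0 0; -10 0 -25 0 0 0 0; 0 0 0 0 0 0 0; 0 0 0 0 0 0 0; 9.6 0 24 0 0 0 0; -15 0 -36 0 0 0 0; -15 0 -36 0 0 0 0; 0 0 0 0 0 0 0")

```text
t: 28.0
eef_pos: [543.4, 36.3, 128.9]
tcp_rot: [-3.113, 0.362, 1.418]
ft_force: [0.5, 0.0, -3.0]
opening: 0.631
```

Emit:
servo_tool(steps="0 0 0 0 0 0 0; 0 0 0 0 0 0 0; 0 0 0 0 0 0 0; 0 0 0 0 0 0 0; 0 0 0 0 0 0 0; 0 0 0 0 0 0 0; 0 0 0 0 0 0 0; 0 0 0 0 0 0 0")

```text
t: 28.8
eef_pos: [542.7, 36.7, 125.9]
tcp_rot: [-3.112, 0.363, 1.419]
ft_force: [-0.1, 0.4, -2.0]
opening: 0.632
```

```bash
python3 - <<'E'
from plan import *
vel(); snap('side','side11')
L=slip('side11',(300,160,350,270)); m=L[:,2]<-45; print(np.median(L[m],axis=0).round(1)); weigh(4)
im=cv2.imread('pics/side11.png'); cv2.imwrite('pics/side11c.png',cv2.resize(im[130:280,260:440],(720,600)))
E
```

```text
p [542.7  36.7 125.9] v mm/s [-0. -0. -1.] F [-0.1  0.4 -2. ]
[  2.3  -6.1 -69.6]
F mean [-0.15 -0.26 -3.02] sd [0.48 0.43 0.14]
```

View pics/side11c.png

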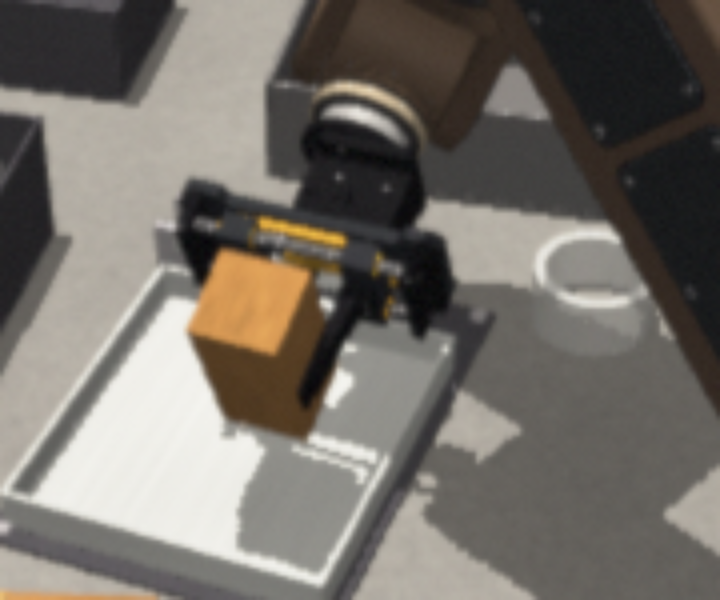

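```bash
cat >> plan.py <<'E'
def pose_in_grip(fn,box):
    L=slip(fn,box); m=(L[:,2]<np.percentile(L[:,2],3)+22)&(np.abs(L[:,0])<45)&(np.abs(L[:,1])<36)
    Q=L[m]
    for _ in range(8):
        c=np.median(Q,axis=0); n=np.linalg.svd(Q-Q.mean(0),full_matrices=False)[2][2]; n*=-np.sign(n[2])
        d=(Q-Q.mean(0))@n; Q=Q[np.abs(d)<max(2.5,2*np.median(np.abs(d)))]
    print('end face: N',len(Q),'centre',((Q.max(0)+Q.min(0))/2).round(1),'span',(Q.max(0)-Q.min(0)).round(1),'normal(tool)',n.round(3)); 
    s,p,r=st(); print('mouth dir world',(-r@n).round(3))
E
python3 - <<'E'
from plan import *
pose_in_grip('side11',(300,160,350,240))
E
```

```text
end face: N 351 centre [ -1.9  -1.6 -70.5] span [61.6 60.8  6.7] normal(tool) [ 0.029 -0.027 -0.999]
mouth dir world [-0.06  -0.377 -0.924]
```

Emit:
servo_tool(steps="8.3 0 21 0 0 0 0; 6.5 0 16.5 0 0 0 0; 2 0 5 0 0 0 0; 0 0 0 0 0 0 0; 0 0 0 0 0 0 0; 0 0 0 0 0 0 0; 0 0 0 0 0 0 0; 0 0 0 0 0 0 0")

```text
t: 29.85
eef_pos: [542.5, 37.0, 81.7]
tcp_rot: [-3.116, 0.364, 1.417]
ft_force: [0.2, 0.7, -2.4]
opening: 0.632
```

```bash
python3 - <<'E'
from plan import *
vel()
E
```

```text
p [542.5  37.   81.7] v mm/s [ 1. -0.  5.] F [ 0.2  0.7 -2.4]
```

Emit:
servo_tool(steps="9 0 22 0 0 0 0; -8 0 -20 0 0 0 0; 0 0 0 0 0 0 0; 0 0 0 0 0 0 0; 0 0 0 0 0 0 0; 0 0 0 0 0 0 0; 0 0 0 0 0 0 0; 8.6 0 21.5 0 0 0 0")

```text
t: 30.65
eef_pos: [542.8, 37.3, 56.6]
tcp_rot: [-3.121, 0.366, 1.415]
ft_force: [0.2, -0.0, -3.3]
opening: 0.636
```

```bash
python3 - <<'E'
from plan import *
vel()
E
```

```text
p [542.8  37.3  56.6] v mm/s [ -13.    5. -261.] F [ 0.2 -0.  -3.3]
```

Emit:
servo_tool(steps="-8 0 -20 0 0 0 0; 0 0 0 0 0 0 0; 0 0 0 0 0 0 0; 0 0 0 0 0 0 0; 0 0 0 0 0 0 0; 0 0 0 0 0 0 0; 0 0 0 0 0 0 0; 0 0 0 0 0 0 0")

```text
t: 31.45
eef_pos: [542.6, 37.1, 74.3]
tcp_rot: [-3.116, 0.365, 1.416]
ft_force: [-1.0, -0.3, -3.2]
opening: 0.633
```

```bash
python3 - <<'E'
from plan import *
vel(); snap('side','side12'); weigh(4); pose_in_grip('side12',(300,180,350,260))
E
```

```text
p [542.6  37.1  74.3] v mm/s [-0.  1. -1.] F [-1.  -0.3 -3.2]
F mean [ 0.08  0.03 -3.05] sd [0.27 0.58 0.63]
end face: N 346 centre [ -2.2  -2.  -71.4] span [61.6 61.3  8. ] normal(tool) [ 0.04  -0.024 -0.999]
mouth dir world [-0.062 -0.389 -0.919]
```

Emit:
servo_tool(steps="4 0 10 0 0 0 0; 2 0 5 0 0 0 0; 0 0 0 0 0 0 0; 0.4 0 1 0 0 0 0; 0 0 0 0 0 0 0; 0.4 0 1 0 0 0 0; 0 0 0 0 0 0 0; 0 0 0 0 0 0 0")

```text
t: 32.5
eef_pos: [542.2, 37.4, 54.9]
tcp_rot: [-3.116, 0.363, 1.416]
ft_force: [-0.6, 0.1, -3.1]
opening: 0.629
```

Emit:
servo_tool(steps="0.4 0 1 0 0 0 0; 0 0 0 0 0 0 0; 0 0 0 0 0 0 0; 0.4 0 1 0 0 0 0; 0 0 0 0 0 0 0; 0 0 0 0 0 0 0; 0 0 0 0 0 0 0; 0 0 0 0 0 0 0")

```text
t: 33.3
eef_pos: [542.2, 37.4, 54.7]
tcp_rot: [-3.118, 0.36, 1.416]
ft_force: [-1.8, -1.4, 1.3]
opening: 0.63
```

Emit:
servo_tool(steps="0.4 0 1 0 0 0 0; 0 0 0 0 0 0 0; 0 0 0 0 0 0 0; 0.4 0 1 0 0 0 0; 0 0 0 0 0 0 0; 0 0 0 0 0 0 0; 0 0 0 0 0 0 0; 0 0 0 0 0 0 0")

```text
t: 34.1
eef_pos: [542.2, 37.4, 54.8]
tcp_rot: [-3.12, 0.355, 1.415]
ft_force: [-1.5, -3.3, 3.1]
opening: 0.634
```

Emit:
servo_tool(steps="-7 0 -17 0 0 0 0; 0 0 0 0 0 0 0; 0 0 0 0 0 0 0; 0 0 0 0 0 0 0; 0 0 0 0 0 0 0; 0 0 0 0 0 0 0; 0 0 0 0 0 0 0; 0 0 0 0 0 0 0")

```text
t: 34.9
eef_pos: [542.2, 37.0, 69.0]
tcp_rot: [-3.116, 0.358, 1.416]
ft_force: [-0.7, -0.1, -4.2]
opening: 0.628
```

Emit:
servo_tool(steps="0 0 0 0 0 0 0; 0 0 0 0 0 0 0; 0 0 0 0 0 0 0; 0 0 0 0 0 0 0; 0 0 0 0 0 0 0; 0 0 0 0 0 0 0; 0 0 0 0 0 0 0; 8.6 0 21.5 0 0 0 0")

```text
t: 35.7
eef_pos: [543.0, 37.1, 48.6]
tcp_rot: [-3.121, 0.356, 1.413]
ft_force: [-0.4, -19.2, 43.2]
opening: 0.628
```

```bash
python3 - <<'E'
from plan import *
vel()
E
```

```text
p [543.   37.1  48.6] v mm/s [   9.    2. -208.] F [ -0.4 -19.2  43.2]
```

Emit:
servo_tool(steps="-8 0 -20 0 0 0 0; 0 0 0 0 0 0 0; 0 0 0 0 0 0 0; 0 0 0 0 0 0 0; 0 0 0 0 0 0 0; 0 0 0 0 0 0 0; 0 0 0 0 0 0 0; 0 0 0 0 0 0 0")

```text
t: 36.5
eef_pos: [543.0, 36.6, 67.4]
tcp_rot: [-3.118, 0.355, 1.414]
ft_force: [-1.5, 0.9, -2.7]
opening: 0.63
```

```bash
python3 - <<'E'
from plan import *
vel(); snap('side','side13'); weigh(4); pose_in_grip('side13',(300,180,350,260))
E
```

```text
p [543.   36.6  67.4] v mm/s [ 0. -1. -0.] F [-1.5  0.9 -2.7]
F mean [-0.01 -0.14 -3.28] sd [0.22 0.46 0.33]
end face: N 312 centre [ -7.4  -2.  -78.4] span [60.5 60.8  6.5] normal(tool) [ 0.026 -0.021 -0.999]
mouth dir world [-0.06  -0.367 -0.928]
```

Emit:
servo_tool(steps="-12 0 -30 0 0 0 0; -12 0 -30 0 0 0 0; 0 0 0 0 0 0 0; 0 0 0 0 0 0 0; 0 0 0 0 0 0 0; 0 0 0 0 0 0 0; 0 0 0 0 0 0 0; 0 0 0 0 0 0 0")

```text
t: 37.55
eef_pos: [543.2, 35.0, 129.9]
tcp_rot: [-3.112, 0.354, 1.416]
ft_force: [-0.5, -0.6, -3.3]
opening: 0.632
```

```bash
python3 - <<'E'
from plan import *
info(); weigh(6); snap('side','side14'); 
im=cv2.imread('pics/side14.png'); cv2.imwrite('pics/side14c.png',cv2.resize(im[130:280,260:440],(720,600)))
E
```

```text
t 37.55 p [543.2  35.  129.9] F [-0.5 -0.6 -3.3] op 0.632 q [-0.527  0.777  1.932  1.09   1.399 -1.133]
toolaxes x [ 0.144  0.927 -0.347] y [ 0.986 -0.164 -0.028] z [-0.083 -0.338 -0.938]
F mean [-0.12  0.01 -3.03] sd [0.36 0.49 0.51]
```

View pics/side14c.png

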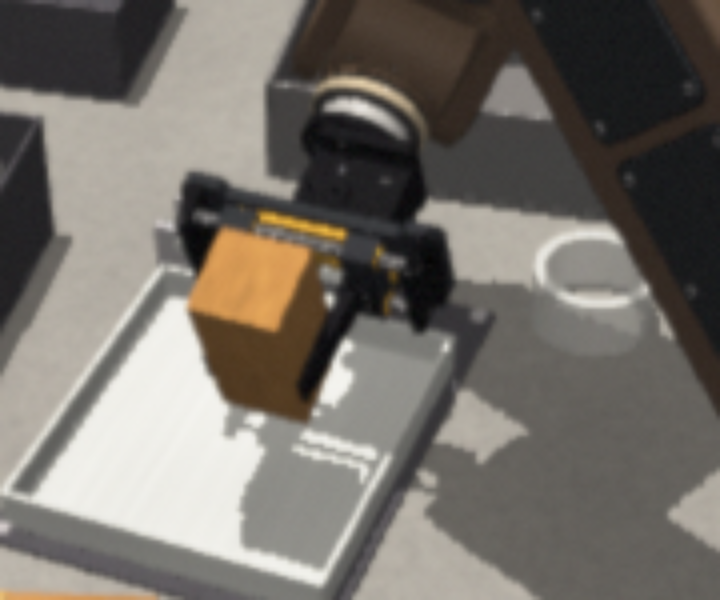

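Emit:
servo_tool(steps="8 0 21 0 0 0 0; 7.5 0 20 0 0 0 0; 4 0 10 0 0 0 0; 0 0 0 0 0 0 0; 0 0 0 0 0 0 0; 0 0 0 0 0 0 0; 0 0 0 0 0 0 0; 0 0 0 0 0 0 0")

```text
t: 38.7
eef_pos: [543.1, 35.3, 77.1]
tcp_rot: [-3.118, 0.355, 1.414]
ft_force: [0.1, 0.6, -2.2]
opening: 0.633
```

```bash
python3 - <<'E'
from plan import *
vel()
E
```

```text
p [543.1  35.3  77.1] v mm/s [ 1. -1.  4.] F [ 0.1  0.6 -2.2]
```

Emit:
servo_tool(steps="9 0 24 0 0 0 0; -16 0 -42 0 0 0 0; 6 0 16 0 0 0 0; 0 0 0 0 0 0 0; 0 0 0 0 0 0 0; 0 0 0 0 0 0 0; 0 0 0 0 0 0 0; 0 0 0 0 0 0 0")

```text
t: 39.5
eef_pos: [542.7, 35.4, 76.0]
tcp_rot: [-3.108, 0.351, 1.417]
ft_force: [-0.6, -0.5, -3.3]
opening: 0.629
```

```bash
python3 - <<'E'
from plan import *
vel(); snap('side','side15'); weigh(4); pose_in_grip('side15',(300,180,350,260))
E
```

```text
p [542.7  35.4  76. ] v mm/s [ 1. -0.  4.] F [-0.6 -0.5 -3.3]
F mean [ 0.22 -0.11 -3.  ] sd [0.62 0.43 0.4 ]
end face: N 349 centre [ -7.2  -2.1 -78.8] span [61.7 61.6  6.9] normal(tool) [ 0.009 -0.032 -0.999]
mouth dir world [-0.055 -0.348 -0.936]
```

Emit:
servo_tool(steps="10 0 27 0 0 0 0; -16 0 -42 0 0 0 0; 5 0 12 0 0 0 0; 0 0 0 0 0 0 0; 0 0 0 0 0 0 0; 0 0 0 0 0 0 0; 0 0 0 0 0 0 0; 0 0 0 0 0 0 0")

```text
t: 40.55
eef_pos: [541.7, 36.3, 73.2]
tcp_rot: [-3.093, 0.343, 1.421]
ft_force: [0.4, 0.0, -0.3]
opening: 0.63
```

```bash
python3 - <<'E'
from plan import *
vel(); snap('side','side16'); weigh(4); pose_in_grip('side16',(300,180,350,260))
E
```

```text
p [541.7  36.3  73.2] v mm/s [ 1. -1.  4.] F [ 0.4  0.  -0.3]
F mean [-0.24  0.23 -0.82] sd [0.3  0.43 0.44]
end face: N 342 centre [ -7.5  -1.9 -80. ] span [62.  62.4  7.2] normal(tool) [ 0.017 -0.046 -0.999]
mouth dir world [-0.055 -0.347 -0.936]
```

Emit:
servo_tool(steps="0 0 -15 0 0 0 0; 0 0 -20 0 0 0 0; -2 0 -25 0 0 0 0; -8 0 -25 0 0 0 0; -8 0 -25 0 0 0 0; -8 0 -20 0 0 0 0; 0 0 0 0 0 0 0; 0 0 0 0 0 0 0")

```text
t: 41.6
eef_pos: [550.2, 57.9, 214.4]
tcp_rot: [-3.093, 0.341, 1.423]
ft_force: [0.4, 0.4, -1.7]
opening: 0.633
```

```bash
python3 - <<'E'
from plan import *
info(); snap('side','side17'); weigh(4);
im=cv2.imread('pics/side17.png'); cv2.imwrite('pics/side17c.png',cv2.resize(im[100:280,240:456],(720,600)))
E
```

```text
t 41.6 p [550.2  57.9 214.4] F [ 0.4  0.4 -1.7] op 0.633 q [-0.485  0.635  1.907  1.106  1.47  -0.957]
toolaxes x [ 0.138  0.932 -0.335] y [ 0.986 -0.163 -0.046] z [-0.098 -0.323 -0.941]
F mean [-0.19  0.16 -1.01] sd [0.6  0.29 0.35]
```

View pics/side17c.png

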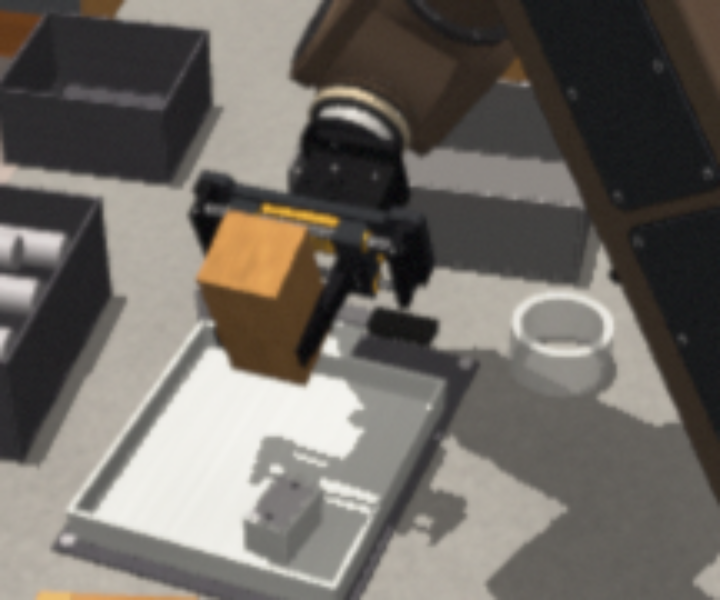

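```bash
python3 - <<'E'
from plan import *
go([452,-403,230],K.Rdown(0.0),n=16)
q=K.ik(np.array([452,-403,60.]),K.Rdown(0.)); print(q.round(2))
E
```

```text
rot 1.77 margin [2.26 1.23 0.86 1.13 1.02 1.73] maxstep*n [0.8 0.6 0.7 1.5 0.8 1.9]
n 16 dist 471.2 rv [ 1.184 -0.977  0.888]
-28.0 -1.4 8.9 0.074 -0.061 0.056
-27.5 0.9 10.6 0.074 -0.061 0.056
-26.6 3.2 12.1 0.074 -0.061 0.056
-25.6 5.6 13.4 0.074 -0.061 0.056
-24.4 8.0 14.4 0.074 -0.061 0.056
-23.0 10.4 15.2 0.074 -0.061 0.056
-21.4 12.8 15.7 0.074 -0.061 0.056
-19.6 15.1 15.9 0.074 -0.061 0.056
-17.8 17.3 15.8 0.074 -0.061 0.056
-15.8 19.4 15.5 0.074 -0.061 0.056
-13.7 21.4 14.9 0.074 -0.061 0.056
-11.6 23.1 14.0 0.074 -0.061 0.056
-9.5 24.7 12.9 0.074 -0.061 0.056
-7.3 26.1 11.5 0.074 -0.061 0.056
-5.2 27.2 9.9 0.074 -0.061 0.056
-3.1 28.1 8.1 0.074 -0.061 0.056
[-0.84  0.65  1.75  0.    0.74  0.73]
```

Emit:
servo_tool(steps="-28 -1.4 6 0.074 -0.061 0.056 0; -27.5 0.9 8 0.074 -0.061 0.056 0; -26.6 3.2 12.1 0.074 -0.061 0.056 0; -25.6 5.6 13.4 0.074 -0.061 0.056 0; -24.4 8 14.4 0.074 -0.061 0.056 0; -23 10.4 15.2 0.074 -0.061 0.056 0; -21.4 12.8 15.7 0.074 -0.061 0.056 0; -19.6 15.1 15.9 0.074 -0.061 0.056 0")

```text
t: 42.65
eef_pos: [496.3, -176.9, 221.1]
tcp_rot: [-2.676, 0.941, 1.047]
ft_force: [-0.7, -0.3, -1.5]
opening: 0.637
```

```bash
python3 - <<'E'
from plan import *
info()
go([452,-403,200],K.Rdown(0.0),n=8)
E
```

```text
t 42.65 p [ 496.3 -176.9  221.1] F [-0.7 -0.3 -1.5] op 0.637 q [-0.775  0.402  1.862  0.673  1.155 -0.153]
toolaxes x [ 0.294  0.51  -0.808] y [ 0.592 -0.761 -0.265] z [-0.75  -0.401 -0.526]
rot 0.85 margin [2.26 1.24 0.93 1.13 0.97 1.96] maxstep*n [0.1 0.2 0.3 0.7 0.3 0.9]
n 8 dist 231.3 rv [ 0.562 -0.464  0.438]
-13.9 18.9 16.9 0.070 -0.058 0.055
-11.9 20.8 16.2 0.070 -0.058 0.055
-9.8 22.5 15.3 0.070 -0.058 0.055
-7.6 24.0 14.2 0.070 -0.058 0.055
-5.5 25.3 12.8 0.070 -0.058 0.055
-3.4 26.4 11.3 0.070 -0.058 0.055
-1.3 27.3 9.5 0.070 -0.058 0.055
0.7 27.9 7.6 0.070 -0.058 0.055
```

Emit:
servo_tool(steps="-13.9 18.9 16.9 0.07 -0.058 0.055 0; -11.9 20.8 16.2 0.07 -0.058 0.055 0; -9.8 22.5 15.3 0.07 -0.058 0.055 0; -7.6 24 14.2 0.07 -0.058 0.055 0; -5.5 25.3 12.8 0.07 -0.058 0.055 0; -3.4 26.4 11.3 0.07 -0.058 0.055 0; -1.3 27.3 9.5 0.07 -0.058 0.055 0; 0 0 0 0 0 0 0")

```text
t: 43.45
eef_pos: [450.9, -383.9, 198.9]
tcp_rot: [-2.278, 1.515, 0.907]
ft_force: [0.2, 0.3, -1.5]
opening: 0.631
```

```bash
python3 - <<'E'
from plan import *
info()
go([452,-403,80],K.Rdown(0.0),n=6)
E
```

```text
t 43.45 p [ 450.9 -383.9  198.9] F [ 0.2  0.3 -1.5] op 0.631 q [-0.842  0.462  1.659  0.064  1.031  0.651]
toolaxes x [ 0.034  0.044 -0.998] y [ 0.045 -0.998 -0.042] z [-0.998 -0.043 -0.036]
rot 0.07 margin [2.26 1.3  1.06 1.13 0.72 1.96] maxstep*n [0.  0.2 0.1 0.1 0.3 0.1]
n 6 dist 120.4 rv [ 0.044 -0.035  0.043]
19.7 4.0 0.7 0.007 -0.006 0.007
19.7 3.9 0.5 0.007 -0.006 0.007
19.7 3.7 0.4 0.007 -0.006 0.007
19.7 3.6 0.2 0.007 -0.006 0.007
19.8 3.5 0.1 0.007 -0.006 0.007
19.8 3.3 -0.0 0.007 -0.006 0.007
```

Emit:
servo_tool(steps="19.7 4 0.7 0.007 -0.006 0.007 0; 19.7 3.9 0.5 0.007 -0.006 0.007 0; 19.7 3.7 0.4 0.007 -0.006 0.007 0; 19.7 3.6 0.2 0.007 -0.006 0.007 0; 19.8 3.5 0 0.007 -0.006 0.007 0; 19.8 0 0 0.007 -0.006 0.007 0; 0 0 0 0 0 0 0; 0 0 0 0 0 0 0")

```text
t: 44.25
eef_pos: [450.4, -393.1, 70.7]
tcp_rot: [-1.34, 1.552, 1.81]
ft_force: [0.2, -0.4, -1.0]
opening: 0.633
```

```bash
python3 - <<'E'
from plan import *
info()
go([452,-403,36],K.Rdown(0.0),n=4)
E
```

```text
t 44.25 p [ 450.4 -393.1   70.7] F [ 0.2 -0.4 -1. ] op 0.633 q [-0.832  0.632  1.75   0.013  0.777  0.721]
toolaxes x [-0.005  0.018 -1.   ] y [ 0.008 -1.    -0.019] z [-1.    -0.008  0.004]
rot 0.02 margin [2.26 1.47 1.03 1.13 0.64 1.96] maxstep*n [0.  0.1 0.  0.  0.1 0. ]
n 4 dist 36.2 rv [0.008 0.004 0.019]
8.6 2.6 -0.4 0.002 0.001 0.005
8.6 2.6 -0.4 0.002 0.001 0.005
8.7 2.6 -0.4 0.002 0.001 0.005
8.7 2.5 -0.4 0.002 0.001 0.005
```

Emit:
servo_tool(steps="0 5 0 0 0 0 0; 0 5 0 0 0 0 0; 9 1 0 0 0 0.005 0; 9 1 0 0 0 0.005 0; 9 0 0 0 0 0 0; 5 0 0 0 0 0 0; 0 0 0 0 0 0 0; 0 0 0 0 0 0 0")

```text
t: 45.05
eef_pos: [450.8, -406.0, 38.1]
tcp_rot: [-1.324, 1.564, 1.827]
ft_force: [0.1, 1.2, -1.3]
opening: 0.631
```

Emit:
servo_tool(steps="0 0 0 0 0 0 66; 0 0 0 0 0 0 66; 0 0 0 0 0 0 68; 0 0 0 0 0 0 68; -10 0 0 0 0 0 68; -20 0 0 0 0 0 68; -30 0 0 0 0 0 68; -35 0 0 0 0 0 68")

```text
t: 45.85
eef_pos: [450.2, -405.6, 135.0]
tcp_rot: [-1.129, 1.559, 2.022]
ft_force: [-0.0, 0.2, 0.0]
opening: 0.714
```

Emit:
servo_tool(steps="-45 0 0 0 0 0 95; -30 0 0 0 0 0 95; -10 -10 0 0 0 0 95; 0 -30 0 0 0 0 95; 0 -45 0 0 0 0 95; 0 -45 0 0 0 0 95; 0 -45 0 0 0 0 95; 0 -45 0 0 0 0 95")

```text
t: 46.65
eef_pos: [446.6, -180.7, 229.3]
tcp_rot: [-1.53, 1.566, 1.614]
ft_force: [1.1, 0.8, -0.3]
opening: 0.997
```

```bash
python3 - <<'E'
from plan import *
info(); snap('side','side18'); snap('top','top2')
E
```

```text
t 46.65 p [ 446.6 -180.7  229.3] F [ 1.1  0.8 -0.3] op 0.997 q [-0.524  0.271  1.878  0.005  0.995  1.041]
toolaxes x [-0.     0.005 -1.   ] y [ 0.003 -1.    -0.005] z [-1.    -0.003  0.   ]
```

View pics/side18.png

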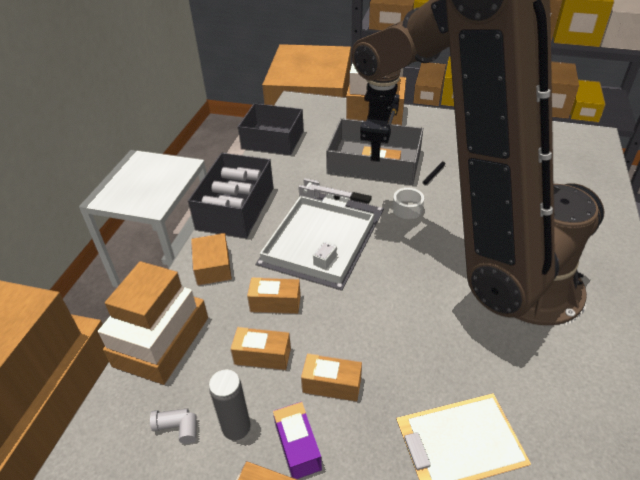

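View pics/top2.png

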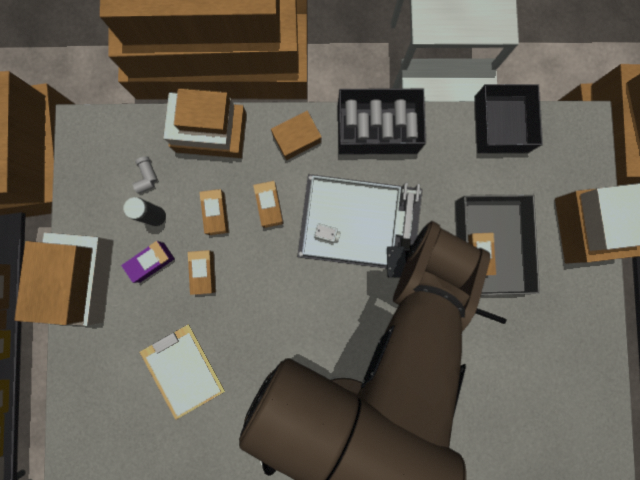

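```bash
cat > meas2.py <<'E'
import sys
from plan import *
def run(fn):
    f=np.load('pics/'+fn+'.npz'); c={'mtx':f['mtx'],'distortion':f['dist'],'R':f['R'],'t':f['t']}
    P=cloud(f['d'],c); z=P[...,2]
    def rect(box,lo,hi,lab):
        m=np.zeros(z.shape,np.uint8); x0,y0,x1,y1=box; m[y0:y1,x0:x1]=1; m&=((z>lo)&(z<hi)).astype(np.uint8)
        n,l,s_,ce=cv2.connectedComponentsWithStats(m)
        for i in range(1,n):
            if s_[i,4]<60: continue
            q=P[l==i]; r=cv2.minAreaRect(q[:,:2].astype(np.float32)); a=r[2]; w=r[1]
            if w[0]<w[1]: a-=90
            print(lab,ce[i].round(),'c',np.round(r[0],1),'sz',np.round(w,1),'yaw',round(np.radians(a),3),'z',np.median(q[:,2]).round(1))
    rect((110,170,290,320),54,68,'carton')
    rect((290,160,403,280),28,42,'tray')
    rect((308,182,396,262),42,95,'fit')
    rect((308,182,396,262),16,95,'fitall')
    rect((440,180,560,310),40,75,'inbin')
if __name__=='__main__': run(sys.argv[1])
E
python3 meas2.py top2
python3 - <<'E'
from plan import *
go([646,211,170],K.Rdown(.192),vmax=45)
E
```

```text
carton [268. 203.] c [626.4 206.9] sz [120.1  60.5] yaw 0.187 z 60.7
carton [212. 211.] c [605.7 363.4] sz [121.  62.] yaw 0.122 z 60.5
carton [144. 261.] c [465.6 552.4] sz [ 62.  122.9] yaw -0.977 z 60.7
carton [199. 272.] c [433.6 398.7] sz [120.2  62.4] yaw 0.067 z 60.7
tray [370. 204.] c [605.2 -47. ] sz [280.3 173.4] yaw 1.425 z 34.9
tray [336. 254.] c [470.6  -1.4] sz [250.6  64.4] yaw 1.165 z 35.3
fit [326. 232.] c [539.6  38.3] sz [69.5 40.3] yaw 1.281 z 49.0
fitall [374. 184.] c [683.4 -93.5] sz [142.4   5.3] yaw 1.435 z 31.3
fitall [394. 233.] c [ 546.7 -157.9] sz [ 5.1 89.8] yaw -0.144 z 31.9
fitall [327. 233.] c [540.9  37.4] sz [70.4 43. ] yaw 1.317 z 48.6
fitall [340. 257.] c [468.4  -1.2] sz [193.4   4.4] yaw 1.433 z 34.9
inbin [461. 217.] c [ 573.7 -345.8] sz [125.5   6.1] yaw 0.02 z 62.6
inbin [523. 235.] c [ 499.  -451.6] sz [271.3 187.1] yaw 0.005 z 57.8
inbin [485. 248.] c [ 472.9 -403.2] sz [119.9  63.8] yaw 0.032 z 65.0
rot 0.19 margin [2.58 1.11 0.91 1.13 0.91 1.09] maxstep*n [0.9 0.5 0.8 0.  0.3 0.7]
n 10 dist 441.4 rv [-0.185  0.     0.006]
6.2 -38.7 -20.2 -0.019 0.000 0.001
6.1 -38.4 -21.0 -0.019 0.000 0.001
6.1 -38.0 -21.7 -0.019 0.000 0.001
6.1 -37.6 -22.4 -0.019 0.000 0.001
6.1 -37.2 -23.1 -0.019 0.000 0.001
6.1 -36.7 -23.7 -0.019 0.000 0.001
6.0 -36.3 -24.4 -0.019 0.000 0.001
6.0 -35.8 -25.1 -0.019 0.000 0.001
6.0 -35.4 -25.7 -0.019 0.000 0.001
6.0 -34.9 -26.4 -0.019 0.000 0.001
```

Emit:
servo_tool(steps="2 -42 -22 -0.02 0 0 95; 4 -46 -24 -0.02 0 0 95; 6 -45 -25 -0.02 0 0 95; 6 -44 -26 -0.02 0 0 95; 6 -44 -26 -0.02 0 0 95; 6 -43 -27 -0.02 0 0 95; 6 -42 -28 -0.02 0 0 95; 6 -36 -25 -0.02 0 0 95")

```text
t: 47.55
eef_pos: [617.1, 174.4, 186.8]
tcp_rot: [-1.093, 1.565, 2.214]
ft_force: [0.1, -0.7, 0.9]
opening: 1.001
```

```bash
python3 - <<'E'
from plan import *
info()
go([645.8,210.8,120],K.Rdown(.19),vmax=45)
E
```

```text
t 47.55 p [617.1 174.4 186.8] F [ 0.1 -0.7  0.9] op 1.001 q [0.17  0.542 1.547 0.006 1.056 1.573]
toolaxes x [-0.003  0.004 -1.   ] y [ 0.165 -0.986 -0.005] z [-0.986 -0.165  0.002]
rot 0.02 margin [2.88 1.38 1.24 1.13 0.91 1.09] maxstep*n [0.1 0.1 0.1 0.  0.1 0. ]
n 2 dist 81.3 rv [-0.024  0.002  0.005]
33.4 -15.4 -17.2 -0.012 0.001 0.002
33.4 -15.3 -17.4 -0.012 0.001 0.002
```

Emit:
servo_tool(steps="15 -12 -14 -0.012 0 0 95; 15 -10 -12 -0.01 0 0 95; 20 0 0 0 0 0 95; 15 0 0 0 0 0 95; 0 0 0 0 0 0 95; 0 0 0 0 0 0 95; 0 0 0 0 0 0 95; 0 0 0 0 0 0 95")

```text
t: 48.35
eef_pos: [638.1, 207.4, 114.9]
tcp_rot: [-0.598, 1.562, 2.739]
ft_force: [-0.2, 0.9, 0.3]
opening: 0.998
```

```bash
python3 - <<'E'
from plan import *
info(); snap('wrist','w2')
go([645.8,210.8,15],K.Rdown(.19),n=6)
E
```

```text
t 48.35 p [638.1 207.4 114.9] F [-0.2  0.9  0.3] op 0.998 q [0.214 0.66  1.53  0.006 0.959 1.585]
toolaxes x [-0.008  0.004 -1.   ] y [ 0.194 -0.981 -0.005] z [-0.981 -0.194  0.008]
rot 0.01 margin [2.88 1.4  1.22 1.13 0.72 1.09] maxstep*n [0.  0.1 0.1 0.  0.2 0. ]
n 6 dist 100.3 rv [0.005 0.007 0.005]
16.7 -0.2 -1.5 0.001 0.001 0.001
16.7 -0.2 -1.4 0.001 0.001 0.001
16.7 -0.3 -1.4 0.001 0.001 0.001
16.7 -0.3 -1.4 0.001 0.001 0.001
16.7 -0.3 -1.4 0.001 0.001 0.001
16.7 -0.3 -1.4 0.001 0.001 0.001
```

View pics/w2.png

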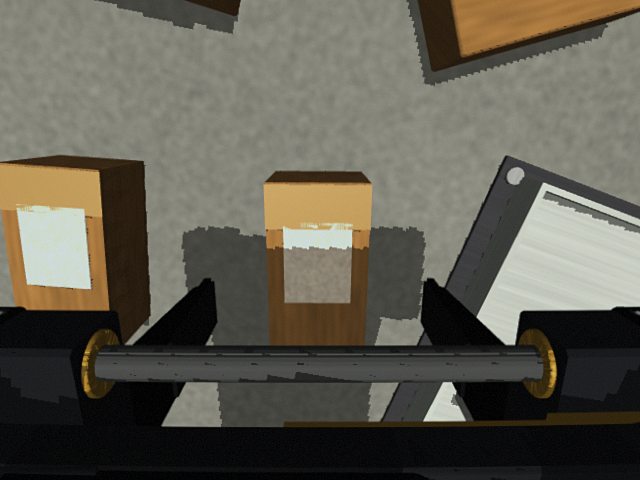

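Emit:
servo_tool(steps="20 0 -1.8 0 0 0 95; 22 0 -1.8 0 0 0 95; 22 0 -1.8 0 0 0 95; 18 0 -1.5 0 0 0 95; 10 0 -1 0 0 0 95; 0 0 0 0 0 0 95; 0 0 0 0 0 0 95; 0 0 0 0 0 0 95")

```text
t: 49.2
eef_pos: [648.9, 209.2, 26.9]
tcp_rot: [-2.182, 1.564, 1.154]
ft_force: [-0.0, -0.0, 0.2]
opening: 1.0
```

Emit:
servo_tool(steps="6 0 0 0 0 0 95; 0 0 0 0 0 0 95; 0 0 0 0 0 0 95; 0 0 0 0 0 0 0; 0 0 0 0 0 0 0; 0 0 0 0 0 0 0; 0 0 0 0 0 0 0; 0 0 0 0 0 0 0")

```text
t: 50.0
eef_pos: [649.9, 209.6, 23.0]
tcp_rot: [-2.497, 1.562, 0.839]
ft_force: [0.2, 1.6, 0.0]
opening: 0.635
```

Emit:
servo_tool(steps="0 0 0 0 0 0 0; -10 0 0 0 0 0 0; -25 0 0 0 0 0 0; -40 0 0 0 0 0 0; -45 0 0 0 0 0 0; -35 0 0 0 0 0 0; 0 0 0 0 0 0 0; 0 0 0 0 0 0 0")

```text
t: 50.8
eef_pos: [647.9, 208.2, 185.7]
tcp_rot: [-2.307, 1.564, 1.029]
ft_force: [0.5, -0.6, -1.3]
opening: 0.632
```

```bash
python3 - <<'E'
from plan import *
info(); weigh(6)
go([645,33,215],K.Rdump(np.radians(82),.35),n=14)
E
```

```text
t 50.8 p [647.9 208.2 185.7] F [ 0.5 -0.6 -1.3] op 0.632 q [0.212 0.596 1.446 0.006 1.095 1.586]
toolaxes x [ 0.004  0.006 -1.   ] y [ 0.193 -0.981 -0.005] z [-0.981 -0.193 -0.005]
F mean [ 0.32  0.08 -1.4 ] sd [0.5  0.45 0.46]
rot 1.68 margin [2.65 1.33 1.01 1.14 0.73 1.1 ] maxstep*n [0.8 0.6 1.  2.1 1.5 3.5]
n 14 dist 178.0 rv [-1.073  1.049 -0.746]
-2.3 12.2 2.6 -0.077 0.075 -0.053
-3.2 11.9 3.3 -0.077 0.075 -0.053
-4.1 11.4 3.9 -0.077 0.075 -0.053
-5.0 10.8 4.5 -0.077 0.075 -0.053
-5.9 10.2 4.9 -0.077 0.075 -0.053
-6.8 9.4 5.1 -0.077 0.075 -0.053
-7.7 8.7 5.3 -0.077 0.075 -0.053
-8.5 7.8 5.3 -0.077 0.075 -0.053
-9.3 6.9 5.2 -0.077 0.075 -0.053
-10.0 6.0 5.0 -0.077 0.075 -0.053
-10.7 5.1 4.6 -0.077 0.075 -0.053
-11.2 4.2 4.2 -0.077 0.075 -0.053
-11.7 3.3 3.6 -0.077 0.075 -0.053
-12.1 2.4 2.9 -0.077 0.075 -0.053
```

```bash
python3 - <<'E'
from plan import *
go([452,-487,180],K.Rdown(0),n=16)
E
```

```text
rot 0.19 margin [2.18 1.29 1.05 1.13 0.9  1.1 ] maxstep*n [1.3 0.5 1.1 0.  0.5 1.1]
n 16 dist 722.2 rv [ 0.194 -0.001  0.005]
-0.0 40.3 20.4 0.012 -0.000 0.000
-0.0 40.5 19.9 0.012 -0.000 0.000
0.0 40.8 19.4 0.012 -0.000 0.000
0.0 41.0 18.9 0.012 -0.000 0.000
0.0 41.2 18.4 0.012 -0.000 0.000
0.1 41.4 17.9 0.012 -0.000 0.000
0.1 41.6 17.4 0.012 -0.000 0.000
0.1 41.9 16.9 0.012 -0.000 0.000
0.1 42.1 16.4 0.012 -0.000 0.000
0.1 42.3 15.9 0.012 -0.000 0.000
0.1 42.4 15.4 0.012 -0.000 0.000
0.2 42.6 14.8 0.012 -0.000 0.000
0.2 42.8 14.3 0.012 -0.000 0.000
0.2 43.0 13.8 0.012 -0.000 0.000
0.2 43.1 13.3 0.012 -0.000 0.000
0.2 43.3 12.8 0.012 -0.000 0.000
```

Emit:
servo_tool(steps="0 30 15 0.012 0 0 0; 0 40.5 19.9 0.012 0 0 0; 0 40.8 19.4 0.012 0 0 0; 0 41 18.9 0.012 0 0 0; 0 41.2 18.4 0.012 0 0 0; 0 41.4 17.9 0.012 0 0 0; 0 41.6 17.4 0.012 0 0 0; 0 41.9 16.9 0.012 0 0 0")

```text
t: 51.9
eef_pos: [549.3, -134.5, 174.8]
tcp_rot: [-0.802, 1.56, 2.443]
ft_force: [1.5, 0.3, -0.9]
opening: 0.63
```

Emit:
servo_tool(steps="0 42 16.4 0.012 0 0 0; 0 42.3 15.9 0.012 0 0 0; 0 42.4 15.4 0.012 0 0 0; 0 42.6 14.8 0.012 0 0 0; 0 42.8 14.3 0.012 0 0 0; 0 43 13.8 0.012 0 0 0; 0 43 13.3 0.012 0 0 0; 0 30 10 0.01 0 0 0")

```text
t: 52.7
eef_pos: [447.7, -483.3, 167.1]
tcp_rot: [-0.717, 1.551, 2.428]
ft_force: [-0.0, 0.3, -1.9]
opening: 0.626
```

```bash
python3 - <<'E'
from plan import *
info()
go([452,-487,120],K.Rdown(0),n=5)
E
```

```text
t 52.7 p [ 447.7 -483.3  167.1] F [-0.   0.3 -1.9] op 0.626 q [-0.922  0.592  1.507 -0.005  1.061  0.647]
toolaxes x [-0.015  0.013 -1.   ] y [ 0.003 -1.    -0.013] z [-1.    -0.004  0.015]
rot 0.02 margin [2.18 1.43 1.24 1.13 0.89 2.04] maxstep*n [0.  0.1 0.  0.  0.1 0. ]
n 5 dist 47.4 rv [0.004 0.015 0.013]
9.4 0.9 -1.0 0.001 0.003 0.003
9.4 0.8 -1.0 0.001 0.003 0.003
9.4 0.8 -0.9 0.001 0.003 0.003
9.4 0.8 -0.9 0.001 0.003 0.003
9.4 0.8 -0.9 0.001 0.003 0.003
```

Emit:
servo_tool(steps="0 0 0 0 0 0 0; 0 0 0 0 0 0 0; 10 0 0 0 0 0 0; 12 0 0 0 0 0 0; 12 0 0 0 0 0 0; 0 0 0 0 0 0 0; 0 0 0 0 0 0 0; 0 0 0 0 0 0 0")

```text
t: 53.5
eef_pos: [446.3, -481.6, 126.0]
tcp_rot: [-0.769, 1.545, 2.375]
ft_force: [-0.0, 0.6, -1.3]
opening: 0.631
```

```bash
python3 - <<'E'
from plan import *
info()
go([450,-487,44],K.Rdown(0),n=6)
E
```

```text
t 53.5 p [ 446.3 -481.6  126. ] F [-0.   0.6 -1.3] op 0.631 q [-0.922  0.636  1.546 -0.005  0.985  0.648]
toolaxes x [-0.018  0.018 -1.   ] y [ 0.003 -1.    -0.018] z [-1.    -0.003  0.018]
rot 0.03 margin [2.18 1.45 1.19 1.13 0.74 2.04] maxstep*n [0.  0.1 0.1 0.  0.2 0. ]
n 6 dist 82.3 rv [0.003 0.018 0.018]
13.6 1.1 -0.9 0.001 0.003 0.003
13.6 1.1 -0.8 0.001 0.003 0.003
13.7 1.1 -0.8 0.001 0.003 0.003
13.7 1.0 -0.7 0.001 0.003 0.003
13.7 1.0 -0.7 0.001 0.003 0.003
13.7 0.9 -0.7 0.001 0.003 0.003
```

Emit:
servo_tool(steps="0 4 -1 0 0.003 0.003 0; 8 2 -1 0 0.003 0.003 0; 14 1 -0.8 0 0.003 0.003 0; 15 1 -0.8 0 0.003 0.003 0; 15 1 -0.8 0 0.003 0.003 0; 14 0 0 0 0 0 0; 8 0 0 0 0 0 0; 0 0 0 0 0 0 0")

```text
t: 54.3
eef_pos: [451.3, -492.5, 49.1]
tcp_rot: [1.869, 1.568, -1.27]
ft_force: [0.5, -0.4, -2.1]
opening: 0.63
```

Emit:
servo_tool(steps="0 0 0 0 0 0 0; 0 0 0 0 0 0 66; 0 0 0 0 0 0 66; 0 0 0 0 0 0 68; 0 0 0 0 0 0 68; -15 0 0 0 0 0 68; -30 0 0 0 0 0 68; -45 0 0 0 0 0 68")

```text
t: 55.1
eef_pos: [450.4, -491.4, 140.6]
tcp_rot: [-0.671, 1.568, 2.473]
ft_force: [0.0, -0.7, -0.1]
opening: 0.716
```

```bash
python3 - <<'E'
from plan import *
info(); snap('wrist','w3')
E
```

```text
t 55.1 p [ 450.4 -491.4  140.6] F [ 0.  -0.7 -0.1] op 0.716 q [-9.280e-01  6.250e-01  1.523e+00 -1.000e-03  9.970e-01  6.410e-01]
toolaxes x [-0.003  0.002 -1.   ] y [ 0.003 -1.    -0.002] z [-1.    -0.003  0.003]
```

View pics/w3.png

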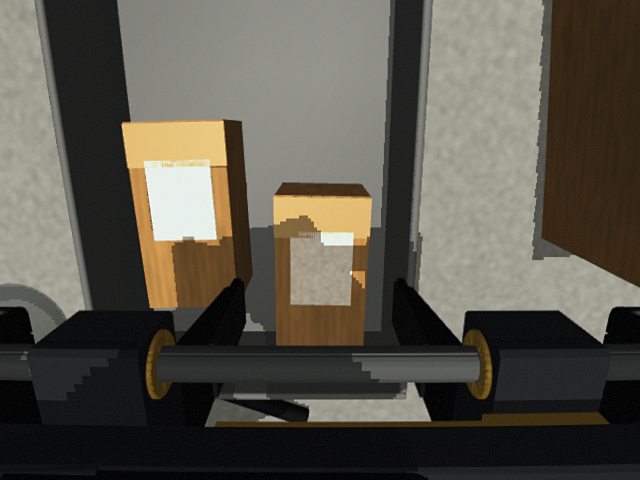

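```bash
python3 - <<'E'
from plan import *
go([560,-403,140],K.Rdown(0),n=4)
E
```

```text
rot 0.01 margin [2.17 1.45 1.28 1.13 0.94 1.84] maxstep*n [0.2 0.1 0.1 0.  0.  0.2]
n 4 dist 141.1 rv [ 0.003 -0.005 -0.007]
2.4 -22.7 -26.9 0.001 -0.001 -0.002
2.4 -22.7 -26.9 0.001 -0.001 -0.002
2.4 -22.7 -26.9 0.001 -0.001 -0.002
2.5 -22.7 -26.9 0.001 -0.001 -0.002
```

Emit:
servo_tool(steps="0 -15 -20 0 0 0 0; 0 -25 -30 0 0 0 0; 0 -25 -30 0 0 0 0; 0 -18 -24 0 0 0 0; 0 0 0 0 0 0 0; 0 0 0 0 0 0 0; 0 0 0 0 0 0 0; 0 0 0 0 0 0 0")

```text
t: 55.95
eef_pos: [559.7, -411.2, 163.1]
tcp_rot: [2.245, 1.546, -0.896]
ft_force: [0.0, -1.2, -0.6]
opening: 0.102
```

```bash
python3 - <<'E'
from plan import *
info();go([556,-403,40],K.Rdown(0),n=4)
E
```

```text
t 55.95 p [ 559.7 -411.2  163.1] F [ 0.  -1.2 -0.6] op 0.102 q [-0.727  0.63   1.444 -0.005  1.043  0.846]
toolaxes x [ 0.016 -0.019 -1.   ] y [-0.    -1.     0.019] z [-1.    -0.    -0.016]
rot 0.02 margin [2.37 1.42 1.25 1.13 0.78 1.84] maxstep*n [0.  0.2 0.1 0.  0.2 0. ]
n 4 dist 123.4 rv [-0.    -0.016 -0.019]
30.7 -2.7 1.4 -0.000 -0.004 -0.005
30.7 -2.5 1.3 -0.000 -0.004 -0.005
30.7 -2.4 1.2 -0.000 -0.004 -0.005
30.7 -2.2 1.0 -0.000 -0.004 -0.005
```

Emit:
servo_tool(steps="25 -2.5 1 0 -0.004 -0.005 0; 30 -2.5 1 0 -0.004 -0.005 0; 30 -2 1 0 -0.004 -0.005 0; 30 -1 0 0 -0.004 -0.005 0; 5 0 0 0 0 0 0; 0 0 0 0 0 0 0; 0 0 0 0 0 0 0; 0 0 0 0 0 0 0")

```text
t: 56.75
eef_pos: [554.4, -411.6, 44.5]
tcp_rot: [2.367, 1.565, -0.783]
ft_force: [0.2, -1.0, -0.7]
opening: 0.005
```

Emit:
servo_tool(steps="0 0 5 0 0 0 0; 0 0 8 0 0 0 0; 0 0 9 0 0 0 0; 0 0 9 0 0 0 0; 0 0 9 0 0 0 0; 0 0 9 0 0 0 0; 0 0 6 0 0 0 0; 0 0 2 0 0 0 0")

```text
t: 57.55
eef_pos: [494.4, -412.2, 48.4]
tcp_rot: [2.48, 1.556, -0.671]
ft_force: [17.4, 2.1, -0.8]
opening: 0.003
```

```bash
python3 - <<'E'
from plan import *
info()
E
```

```text
t 57.55 p [ 494.4 -412.2   48.4] F [17.4  2.1 -0.8] op 0.003 q [-0.798  0.704  1.663  0.003  0.76   0.78 ]
toolaxes x [ 0.011 -0.009 -1.   ] y [-0.01  -1.     0.009] z [-1.     0.009 -0.011]
```

Emit:
servo_tool(steps="0 0 -6 0 0 0 0; 0 0 -8 0 0 0 0; -15 0 -5 0 0 0 0; -30 0 0 0 0 0 0; -45 0 0 0 0 0 0; -40 0 0 0 0 0 40; -20 -15 0 0 0 0 95; 0 -35 -10 0 0 0 95")

```text
t: 58.35
eef_pos: [523.9, -362.8, 202.1]
tcp_rot: [2.399, 1.561, -0.755]
ft_force: [0.8, -0.2, -0.2]
opening: 0.198
```

```bash
python3 - <<'E'
from plan import *
info(); go([628,366,190],K.Rdown(.122),n=16)
E
```

```text
t 58.35 p [ 523.9 -362.8  202.1] F [ 0.8 -0.2 -0.2] op 0.198 q [-7.090e-01  5.170e-01  1.549e+00 -1.000e-03  1.067e+00  8.740e-01]
toolaxes x [ 0.007 -0.007 -1.   ] y [-0.012 -1.     0.007] z [-1.     0.012 -0.007]
rot 0.13 margin [2.39 1.27 1.07 1.13 0.93 0.8 ] maxstep*n [1.3 0.7 1.3 0.  0.7 1.2]
n 16 dist 736.3 rv [-0.134 -0.007 -0.007]
0.5 -45.6 -5.9 -0.008 -0.000 -0.000
0.5 -45.6 -6.3 -0.008 -0.000 -0.000
0.5 -45.5 -6.7 -0.008 -0.000 -0.000
0.5 -45.5 -7.1 -0.008 -0.000 -0.000
0.6 -45.4 -7.5 -0.008 -0.000 -0.000
0.6 -45.3 -7.9 -0.008 -0.000 -0.000
0.6 -45.3 -8.2 -0.008 -0.000 -0.000
0.6 -45.2 -8.6 -0.008 -0.000 -0.000
0.6 -45.1 -9.0 -0.008 -0.000 -0.000
0.6 -45.0 -9.4 -0.008 -0.000 -0.000
0.7 -45.0 -9.8 -0.008 -0.000 -0.000
0.7 -44.9 -10.1 -0.008 -0.000 -0.000
0.7 -44.8 -10.5 -0.008 -0.000 -0.000
0.7 -44.7 -10.9 -0.008 -0.000 -0.000
0.7 -44.6 -11.3 -0.008 -0.000 -0.000
0.7 -44.5 -11.6 -0.008 -0.000 -0.000
```

Emit:
servo_tool(steps="0.5 -46 -6 -0.008 0 0 95; 0.5 -46 -6 -0.008 0 0 95; 0.5 -46 -7 -0.008 0 0 95; 0.5 -46 -7 -0.008 0 0 95; 0.5 -46 -7.5 -0.008 0 0 95; 0.5 -46 -8 -0.008 0 0 95; 0.5 -46 -8 -0.008 0 0 95; 0.5 -46 -8.5 -0.008 0 0 95")

```text
t: 59.15
eef_pos: [579.0, 19.0, 196.8]
tcp_rot: [2.196, 1.559, -0.894]
ft_force: [0.9, -0.7, -0.3]
opening: 0.871
```

Emit:
servo_tool(steps="0 -46 -9 -0.008 0 0 95; 0 -46 -9.5 -0.008 0 0 95; 0 -46 -10 -0.008 0 0 95; 0 -46 -10 -0.008 0 0 95; 0 -46 -10 -0.008 0 0 95; 0 -46 -11 -0.008 0 0 95; 0 -30 -10 -0.008 0 0 95; 0 -10 0 0 0 0 95")

```text
t: 59.95
eef_pos: [623.5, 360.8, 192.4]
tcp_rot: [1.895, 1.558, -1.129]
ft_force: [-0.1, -0.7, -0.3]
opening: 0.995
```

```bash
python3 - <<'E'
from plan import *
info(); snap('wrist','w4'); snap('top','top3')
E
python3 meas2.py top3
```

```text
t 59.95 p [623.5 360.8 192.4] F [-0.1 -0.7 -0.3] op 0.995 q [ 0.438  0.651  1.318 -0.014  1.172  1.897]
toolaxes x [ 0.006 -0.012 -1.   ] y [ 0.117 -0.993  0.012] z [-0.993 -0.117 -0.004]
carton [220. 217.] c [589.3 344.8] sz [83.1 28.9] yaw 0.104 z 60.6
carton [140. 263.] c [461.1 558.5] sz [ 62.2 109.7] yaw -0.976 z 60.6
tray [380. 213.] c [577.1 -42.9] sz [278.7 231.2] yaw 1.433 z 35.0
tray [308. 210.] c [609.2  91.5] sz [  4.1 144.7] yaw -0.14 z 35.9
tray [326. 254.] c [475.3  33.3] sz [172.5  47.4] yaw 1.153 z 35.2
fit [326. 232.] c [539.5  38.4] sz [69.5 40.3] yaw 1.278 z 49.5
fitall [374. 184.] c [683.5 -96.5] sz [136.6   6.8] yaw 1.43 z 29.8
fitall [327. 233.] c [539.4  38. ] sz [70.4 40.4] yaw 1.274 z 49.2
fitall [393. 242.] c [ 512.7 -152.4] sz [  5.9 114.3] yaw -0.117 z 34.0
fitall [340. 257.] c [469.8  -1.5] sz [193.6   6.8] yaw 1.432 z 34.9
inbin [463. 249.] c [ 496.9 -345.8] sz [276.4   6.5] yaw 0.007 z 58.4
inbin [524. 235.] c [ 541.7 -513.2] sz [328.3 154.2] yaw 0.602 z 58.6
inbin [513. 269.] c [ 427.8 -489. ] sz [ 63.2 120.3] yaw -0.016 z 64.6
inbin [482. 271.] c [ 423. -421.] sz [105.9 119.9] yaw -0.018 z 64.7
```

View pics/w4.png

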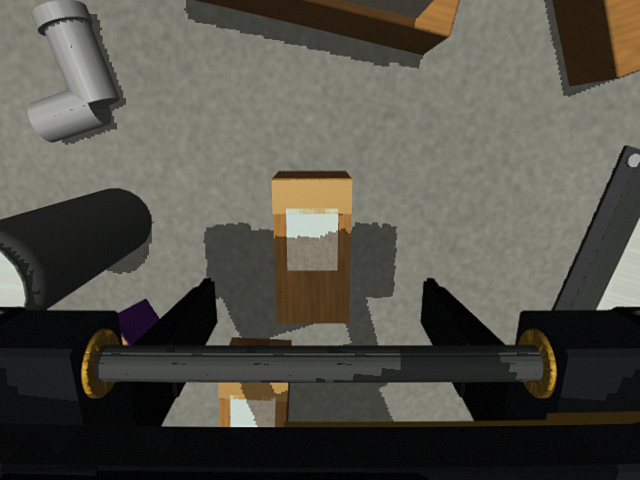

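View pics/top3.png

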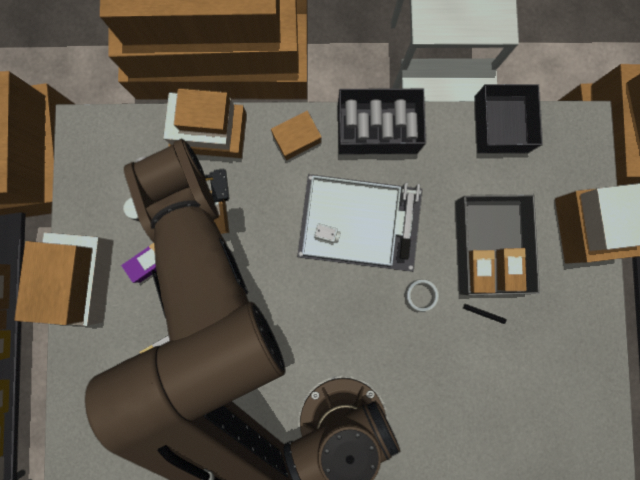

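```bash
python3 - <<'E'
from plan import *
go([626,364.5,22],K.Rdown(.122),n=6)
E
```

```text
rot 0.01 margin [2.66 1.36 1.27 1.12 0.81 0.79] maxstep*n [0.  0.2 0.2 0.  0.3 0. ]
n 6 dist 170.5 rv [-0.005 -0.003 -0.013]
28.4 -1.2 -0.5 -0.001 -0.001 -0.002
28.4 -1.2 -0.5 -0.001 -0.001 -0.002
28.4 -1.1 -0.6 -0.001 -0.001 -0.002
28.4 -1.0 -0.6 -0.001 -0.001 -0.002
28.4 -1.0 -0.6 -0.001 -0.001 -0.002
28.4 -0.9 -0.6 -0.001 -0.001 -0.002
```

Emit:
servo_tool(steps="28 -1 -0.5 0 0 -0.002 95; 28 -1 -0.5 0 0 -0.002 95; 28 -1 -0.5 0 0 -0.002 95; 28 -1 -0.5 0 0 -0.002 95; 25 -1 -0.5 0 0 0 95; 15 -1 -0.5 0 0 0 95; 0 0 0 0 0 0 95; 0 0 0 0 0 0 95")

```text
t: 60.85
eef_pos: [628.1, 352.4, 39.3]
tcp_rot: [2.288, 1.562, -0.746]
ft_force: [-0.5, 0.4, 0.1]
opening: 1.0
```

```bash
python3 - <<'E'
from plan import *
info()
E
```

```text
t 60.85 p [628.1 352.4  39.3] F [-0.5  0.4  0.1] op 1.0 q [ 0.423  0.807  1.443 -0.01   0.889  1.892]
toolaxes x [ 0.006 -0.006 -1.   ] y [ 0.107 -0.994  0.006] z [-0.994 -0.107 -0.006]
```

Emit:
servo_tool(steps="0 -7 0 -0.007 0 0 95; 0 -7 0 -0.007 0 0 95; 0 0 0 0 0 0 95; 8 0 0 0 0 0 95; 10 0 0 0 0 0 95; 4 0 0 0 0 0 95; 0 0 0 0 0 0 95; 0 0 0 0 0 0 95")

```text
t: 61.65
eef_pos: [627.8, 368.0, 19.3]
tcp_rot: [2.696, 1.559, -0.323]
ft_force: [1.4, 0.5, -0.7]
opening: 0.997
```

Emit:
servo_tool(steps="0 0 0 0 0 0 0; 0 0 0 0 0 0 0; 0 0 0 0 0 0 0; 0 0 0 0 0 0 0; 0 0 0 0 0 0 0; 0 0 0 0 0 0 0; -5 0 0 0 0 0 0; -10 0 0 0 0 0 0")

```text
t: 62.45
eef_pos: [627.3, 367.5, 34.2]
tcp_rot: [2.557, 1.561, -0.462]
ft_force: [-0.2, 1.0, -1.3]
opening: 0.632
```

Emit:
servo_tool(steps="-25 0 0 0 0 0 0; -40 0 0 0 0 0 0; -45 0 0 0 0 0 0; -35 0 0 0 0 0 0; 0 0 0 0 0 0 0; 0 0 0 0 0 0 0; 0 0 0 0 0 0 0; 0 0 0 0 0 0 0")

```text
t: 63.25
eef_pos: [624.9, 368.0, 188.2]
tcp_rot: [2.595, 1.561, -0.424]
ft_force: [-0.2, -0.2, -1.3]
opening: 0.627
```

```bash
python3 - <<'E'
from plan import *
info(); weigh(6)
go([645,35,230],K.Rdump(np.radians(82),.35),n=16)
E
```

```text
t 63.25 p [624.9 368.  188.2] F [-0.2 -0.2 -1.3] op 0.627 q [ 0.444  0.659  1.314 -0.008  1.162  1.896]
toolaxes x [ 0.009 -0.004 -1.   ] y [ 0.122 -0.992  0.005] z [-0.992 -0.122 -0.009]
F mean [ 0.11 -0.26 -1.28] sd [0.43 0.66 0.66]
rot 1.72 margin [2.65 1.3  0.98 1.12 0.64 0.79] maxstep*n [1.1 0.8 1.4 2.6 1.9 4.3]
n 16 dist 336.3 rv [-1.126  1.028 -0.801]
-2.5 20.8 1.3 -0.070 0.064 -0.050
-3.6 20.5 2.6 -0.070 0.064 -0.050
-4.9 20.1 3.7 -0.070 0.064 -0.050
-6.1 19.5 4.8 -0.070 0.064 -0.050
-7.4 18.8 5.7 -0.070 0.064 -0.050
-8.7 18.0 6.4 -0.070 0.064 -0.050
-10.1 17.0 7.1 -0.070 0.064 -0.050
-11.4 16.0 7.6 -0.070 0.064 -0.050
-12.6 14.8 7.9 -0.070 0.064 -0.050
-13.8 13.6 8.0 -0.070 0.064 -0.050
-15.0 12.3 8.0 -0.070 0.064 -0.050
-16.1 11.0 7.8 -0.070 0.064 -0.050
-17.1 9.6 7.5 -0.070 0.064 -0.050
-18.0 8.2 7.0 -0.070 0.064 -0.050
-18.8 6.8 6.3 -0.070 0.064 -0.050
-19.5 5.5 5.5 -0.070 0.064 -0.050
```

Emit:
servo_tool(steps="0 30 4 0.007 0 0 0; 0 47 4 0.007 0 0 0; 0 48 4 0.007 0 0 0; 0 48 4 0.007 0 0 0; 0 48 4 0.007 0 0 0; 0 48 3 0.007 0 0 0; 0 48 3 0.007 0 0 0; 0 48 3 0.007 0 0 0")

```text
t: 64.35
eef_pos: [631.3, -4.4, 188.0]
tcp_rot: [2.761, 1.561, -0.307]
ft_force: [1.1, -0.8, -1.0]
opening: 0.628
```

```bash
python3 - <<'E'
from plan import *
info(); 
go([584,-487,180],K.Rdown(0),n=11)
E
```

```text
t 64.35 p [631.3  -4.4 188. ] F [ 1.1 -0.8 -1. ] op 0.628 q [-0.111  0.522  1.58  -0.002  1.029  1.387]
toolaxes x [ 0.01  -0.003 -1.   ] y [ 0.074 -0.997  0.004] z [-0.997 -0.074 -0.009]
rot 0.07 margin [2.32 1.36 1.16 1.13 0.97 1.3 ] maxstep*n [0.8 0.4 0.9 0.  0.4 0.7]
n 11 dist 485.0 rv [ 0.074 -0.01  -0.003]
0.8 43.4 7.5 0.007 -0.001 -0.000
0.8 43.5 7.2 0.007 -0.001 -0.000
0.8 43.5 7.0 0.007 -0.001 -0.000
0.8 43.6 6.7 0.007 -0.001 -0.000
0.8 43.6 6.4 0.007 -0.001 -0.000
0.8 43.7 6.1 0.007 -0.001 -0.000
0.8 43.7 5.8 0.007 -0.001 -0.000
0.8 43.7 5.5 0.007 -0.001 -0.000
0.8 43.8 5.2 0.007 -0.001 -0.000
0.7 43.8 4.9 0.007 -0.001 -0.000
0.7 43.8 4.6 0.007 -0.001 -0.000
```

Emit:
servo_tool(steps="0.8 46 7.5 0.007 0 0 0; 0.8 46 7.2 0.007 0 0 0; 0.8 46 7 0.007 0 0 0; 0.8 46 6.7 0.007 0 0 0; 0.8 46 6.5 0.007 0 0 0; 0.8 46 6 0.007 0 0 0; 0.8 46 6 0.007 0 0 0; 0.8 46 5.5 0.007 0 0 0")

```text
t: 65.15
eef_pos: [593.8, -390.7, 182.1]
tcp_rot: [2.854, 1.56, -0.272]
ft_force: [0.6, -0.5, -0.9]
opening: 0.629
```

Emit:
servo_tool(steps="0 46 5 0.007 0 0 0; 0 40 5 0 0 0 0; 0 25 0 0 0 0 0; 0 0 0 0 0 0 0; 0 0 0 0 0 0 0; 0 0 0 0 0 0 0; 0 0 0 0 0 0 0; 0 0 0 0 0 0 0")

```text
t: 65.95
eef_pos: [581.7, -509.7, 179.6]
tcp_rot: [2.992, 1.562, -0.146]
ft_force: [1.2, 0.6, -1.7]
opening: 0.63
```

```bash
python3 - <<'E'
from plan import *
info(); 
go([584,-488,42],K.Rdown(0),n=7)
E
```

```text
t 65.95 p [ 581.7 -509.7  179.6] F [ 1.2  0.6 -1.7] op 0.63 q [-0.807  0.74   1.173  0.006  1.222  0.759]
toolaxes x [ 0.009 -0.001 -1.   ] y [ 0.003 -1.     0.001] z [-1.    -0.003 -0.009]
rot 0.01 margin [2.29 1.33 1.12 1.13 0.91 1.9 ] maxstep*n [0.  0.1 0.2 0.  0.3 0. ]
n 7 dist 139.3 rv [ 0.003 -0.009 -0.001]
19.7 -3.1 -0.2 0.000 -0.001 -0.000
19.7 -3.1 -0.2 0.000 -0.001 -0.000
19.7 -3.1 -0.2 0.000 -0.001 -0.000
19.7 -3.1 -0.2 0.000 -0.001 -0.000
19.7 -3.1 -0.3 0.000 -0.001 -0.000
19.7 -3.1 -0.3 0.000 -0.001 -0.000
19.7 -3.1 -0.3 0.000 -0.001 -0.000
```

Emit:
servo_tool(steps="0 -10 0 0 0 0 0; 0 -10 0 0 0 0 0; 22 -1 0 0 0 0 0; 22 0 0 0 0 0 0; 22 0 0 0 0 0 0; 18 0 0 0 0 0 0; 0 0 0 0 0 0 0; 0 0 0 0 0 0 0")

```text
t: 66.75
eef_pos: [585.3, -479.5, 97.1]
tcp_rot: [2.845, 1.558, -0.288]
ft_force: [1.2, -0.2, -0.5]
opening: 0.626
```

```bash
python3 - <<'E'
from plan import *
info(); 
E
```

```text
t 66.75 p [ 585.3 -479.5   97.1] F [ 1.2 -0.2 -0.5] op 0.626 q [-0.776  0.787  1.305  0.007  1.038  0.783]
toolaxes x [ 0.012 -0.004 -1.   ] y [ 0.009 -1.     0.004] z [-1.    -0.009 -0.012]
```

Emit:
servo_tool(steps="0 5 0 0 0 0 0; 0 4 0 0 0 0 0; 12 0 0 0 0 0 0; 18 0 0 0 0 0 0; 16 0 0 0 0 0 0; 8 0 0 0 0 0 0; 0 0 0 0 0 0 0; 0 0 0 0 0 0 0")

```text
t: 67.55
eef_pos: [587.2, -490.6, 43.6]
tcp_rot: [2.698, 1.553, -0.434]
ft_force: [1.4, -0.1, -0.8]
opening: 0.627
```

Emit:
servo_tool(steps="0 0 0 0 0 0 66; 0 0 0 0 0 0 66; 0 0 0 0 0 0 68; 0 0 0 0 0 0 68; -15 0 0 0 0 0 68; -30 0 0 0 0 0 68; -45 0 0 0 0 0 68; -45 0 0 0 0 0 95")

```text
t: 68.35
eef_pos: [583.8, -488.4, 181.7]
tcp_rot: [2.877, 1.559, -0.256]
ft_force: [0.5, -0.1, 0.7]
opening: 0.756
```

```bash
python3 - <<'E'
from plan import *
info(); snap('top','top4')
E
python3 meas2.py top4; python3 - <<'E'
from plan import *
go([450,399.5,200],K.Rdown(.064),n=21)
E
```

```text
t 68.35 p [ 583.8 -488.4  181.7] F [ 0.5 -0.1  0.7] op 0.756 q [-0.785  0.718  1.213  0.006  1.2    0.774]
toolaxes x [ 0.012 -0.003 -1.   ] y [ 0.009 -1.     0.003] z [-1.    -0.009 -0.012]
carton [144. 261.] c [466.2 552.5] sz [ 62.1 122.3] yaw -0.985 z 60.7
carton [199. 272.] c [433.6 398.2] sz [120.4  62.2] yaw 0.06 z 60.9
tray [363. 219.] c [577.4 -42.7] sz [279.1 231.5] yaw 1.431 z 34.8
fit [326. 232.] c [539.9  38.3] sz [69.5 39.6] yaw 1.288 z 49.3
fitall [374. 184.] c [683.2 -93.5] sz [142.4   6.5] yaw 1.449 z 31.3
fitall [393. 241.] c [ 522.  -154.3] sz [  4.7 132.9] yaw -0.136 z 31.9
fitall [327. 233.] c [539.4  36.7] sz [73.  39.8] yaw 1.292 z 48.5
fitall [340. 257.] c [468.4  -3.8] sz [198.7   7.2] yaw 1.454 z 35.1
inbin [461. 217.] c [ 576.4 -345.7] sz [119.3   5.7] yaw 0.011 z 59.5
inbin [487. 198.] c [ 633.3 -426.1] sz [  2.5 137.9] yaw -1.568 z 55.2
inbin [508. 223.] c [ 563.5 -488.5] sz [120.3  64.5] yaw 0.022 z 64.2
inbin [487. 255.] c [ 469.9 -417. ] sz [63.9 34.7] yaw 0.763 z 65.8
rot 0.06 margin [2.31 1.18 0.92 1.12 0.86 0.57] maxstep*n [1.8 1.  2.1 0.  1.  1.7]
n 21 dist 900.0 rv [-0.055 -0.019 -0.012]
-1.0 -42.4 6.1 -0.003 -0.001 -0.001
-1.0 -42.4 6.0 -0.003 -0.001 -0.001
-1.0 -42.4 5.8 -0.003 -0.001 -0.001
-0.9 -42.5 5.7 -0.003 -0.001 -0.001
-0.9 -42.5 5.6 -0.003 -0.001 -0.001
-0.9 -42.5 5.5 -0.003 -0.001 -0.001
-0.8 -42.5 5.4 -0.003 -0.001 -0.001
-0.8 -42.5 5.3 -0.003 -0.001 -0.001
-0.8 -42.5 5.2 -0.003 -0.001 -0.001
-0.8 -42.5 5.1 -0.003 -0.001 -0.001
-0.7 -42.6 5.0 -0.003 -0.001 -0.001
-0.7 -42.6 4.9 -0.003 -0.001 -0.001
-0.7 -42.6 4.7 -0.003 -0.001 -0.001
-0.6 -42.6 4.6 -0.003 -0.001 -0.001
-0.6 -42.6 4.5 -0.003 -0.001 -0.001
-0.6 -42.6 4.4 -0.003 -0.001 -0.001
-0.6 -42.6 4.3 -0.003 -0.001 -0.001
-0.5 -42.6 4.2 -0.003 -0.001 -0.001
-0.5 -42.7 4.1 -0.003 -0.001 -0.001
-0.5 -42.7 4.0 -0.003 -0.001 -0.001
-0.4 -42.7 3.8 -0.003 -0.001 -0.001
```

View pics/top4.png

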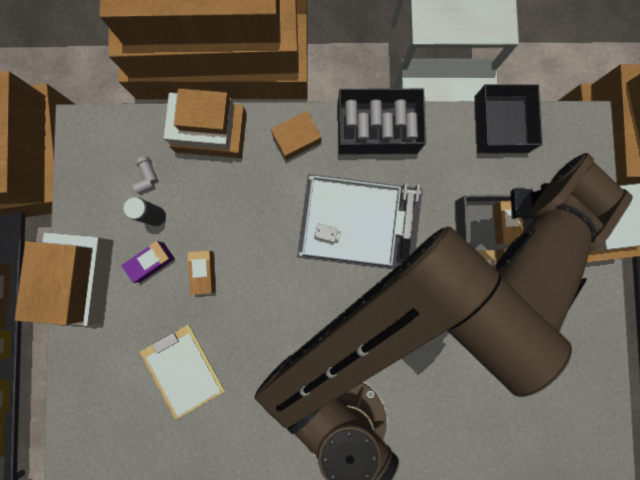

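Emit:
servo_tool(steps="-1 -40 5 0 0 0 95; -1 -48 6.5 -0.003 0 0 95; -1 -48 6.5 -0.003 0 0 95; -1 -48 6.5 -0.003 0 0 95; -1 -48 6.5 -0.003 0 0 95; -1 -48 6 -0.003 0 0 95; -1 -48 6 -0.003 0 0 95; -1 -48 6 -0.003 0 0 95")

```text
t: 69.2
eef_pos: [529.2, -109.3, 203.7]
tcp_rot: [2.55, 1.527, -0.569]
ft_force: [1.1, -0.1, -0.8]
opening: 1.0
```

Emit:
servo_tool(steps="-1 -48 6 -0.003 0 0 95; -1 -48 6 -0.003 0 0 95; -1 -48 6 -0.003 0 0 95; -1 -48 5 -0.003 0 0 95; -1 -48 5 -0.003 0 0 95; -1 -48 5 -0.003 0 0 95; -1 -48 5 -0.003 0 0 95; -1 -40 4 -0.003 0 0 95")

```text
t: 70.0
eef_pos: [471.2, 279.4, 210.5]
tcp_rot: [2.705, 1.513, -0.39]
ft_force: [0.7, -0.7, 0.1]
opening: 1.001
```

```bash
python3 - <<'E'
from plan import *
info(); go([455.6,399.7,150],K.Rdown(.062),vmax=40)
E
```

```text
t 70.0 p [471.2 279.4 210.5] F [ 0.7 -0.7  0.1] op 1.001 q [ 0.436  0.374  1.777 -0.052  0.953  1.989]
toolaxes x [ 0.053 -0.022 -0.998] y [ 0.046 -0.999  0.024] z [-0.998 -0.047 -0.052]
rot 0.06 margin [2.49 1.21 1.01 1.08 0.87 0.57] maxstep*n [0.2 0.2 0.1 0.1 0.  0.2]
n 4 dist 135.6 rv [-0.015 -0.052 -0.025]
14.2 -30.6 3.3 -0.004 -0.013 -0.006
14.5 -30.5 3.0 -0.004 -0.013 -0.006
14.7 -30.4 2.6 -0.004 -0.013 -0.006
14.9 -30.3 2.3 -0.004 -0.013 -0.006
```

Emit:
servo_tool(steps="12 -32 2 -0.004 -0.013 -0.006 95; 14 -32 2 -0.004 -0.013 -0.006 95; 14 -26 2 -0.004 -0.013 -0.006 95; 14 -14 2 -0.004 -0.013 -0.006 95; 0 0 0 0 0 0 95; 0 0 0 0 0 0 95; 0 0 0 0 0 0 95; 0 0 0 0 0 0 95")

```text
t: 70.8
eef_pos: [458.6, 389.7, 160.1]
tcp_rot: [-2.627, 1.561, 0.583]
ft_force: [-0.1, 0.5, 0.4]
opening: 0.997
```

```bash
python3 - <<'E'
from plan import *
info(); snap('wrist','w5'); go([455.6,399.7,20],K.Rdown(.062),n=6)
E
```

```text
t 70.8 p [458.6 389.7 160.1] F [-0.1  0.5  0.4] op 0.997 q [ 0.595  0.513  1.685 -0.     0.934  2.097]
toolaxes x [ 0.008  0.005 -1.   ] y [ 0.068 -0.998 -0.005] z [-0.998 -0.068 -0.008]
rot 0.01 margin [2.49 1.35 1.02 1.13 0.61 0.57] maxstep*n [0.  0.2 0.1 0.  0.3 0. ]
n 6 dist 140.5 rv [ 0.006 -0.008  0.005]
23.4 -1.6 0.6 0.001 -0.001 0.001
23.4 -1.6 0.6 0.001 -0.001 0.001
23.4 -1.6 0.5 0.001 -0.001 0.001
23.4 -1.6 0.5 0.001 -0.001 0.001
23.4 -1.7 0.5 0.001 -0.001 0.001
23.4 -1.7 0.4 0.001 -0.001 0.001
```

View pics/w5.png

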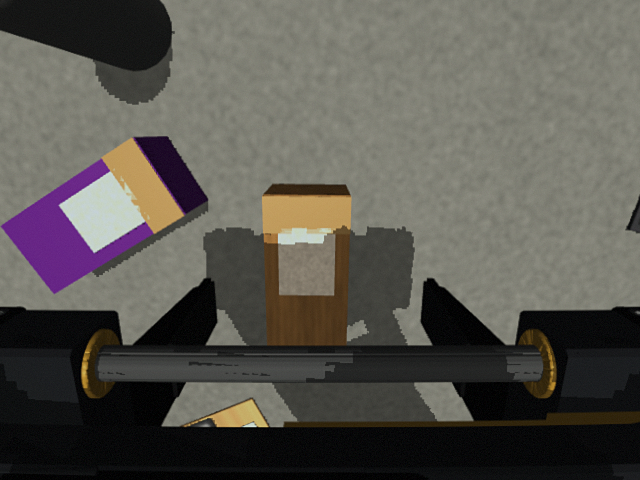

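Emit:
servo_tool(steps="0 -5 0 0 0 0 95; 10 -5 1 0 0 0 95; 24 0 1 0 0 0 95; 24 0 1 0 0 0 95; 24 0 0 0 0 0 95; 20 0 0 0 0 0 95; 0 0 0 0 0 0 95; 0 0 0 0 0 0 95")

```text
t: 71.65
eef_pos: [456.3, 401.5, 53.9]
tcp_rot: [-2.627, 1.558, 0.581]
ft_force: [-0.9, -0.1, 0.3]
opening: 0.999
```

```bash
python3 - <<'E'
from plan import *
info(); go([455.6,399,18],K.Rdown(.062),n=4)
E
```

```text
t 71.65 p [456.3 401.5  53.9] F [-0.9 -0.1  0.3] op 0.999 q [ 6.130e-01  6.580e-01  1.754e+00 -1.000e-03  7.170e-01  2.118e+00]
toolaxes x [ 0.011  0.007 -1.   ] y [ 0.067 -0.998 -0.006] z [-0.998 -0.067 -0.011]
rot 0.01 margin [2.49 1.48 1.02 1.13 0.6  0.57] maxstep*n [0.  0.1 0.  0.  0.1 0. ]
n 4 dist 36.0 rv [ 0.005 -0.011  0.006]
9.0 0.7 0.3 0.001 -0.003 0.002
9.0 0.7 0.3 0.001 -0.003 0.002
9.0 0.6 0.3 0.001 -0.003 0.002
9.0 0.6 0.2 0.001 -0.003 0.002
```

Emit:
servo_tool(steps="9 0.7 0.3 0 -0.003 0.002 95; 10 0.7 0.3 0 -0.003 0.002 95; 10 0.7 0.3 0 -0.003 0.002 95; 8 0 0 0 0 0 95; 0 0 0 0 0 0 95; 0 0 0 0 0 0 95; 0 0 0 0 0 0 0; 0 0 0 0 0 0 0")

```text
t: 72.45
eef_pos: [456.8, 400.2, 16.2]
tcp_rot: [-2.777, 1.566, 0.431]
ft_force: [-0.4, 0.1, -0.3]
opening: 0.885
```

Emit:
servo_tool(steps="0 0 0 0 0 0 0; 0 0 0 0 0 0 0; 0 0 0 0 0 0 0; 0 0 0 0 0 0 0; 0 0 0 0 0 0 0; -8 0 0 0 0 0 0; -20 0 0 0 0 0 0; -35 0 0 0 0 0 0")

```text
t: 73.25
eef_pos: [454.5, 398.6, 77.6]
tcp_rot: [0.795, 1.567, -2.28]
ft_force: [-0.2, 0.1, -3.0]
opening: 0.629
```

Emit:
servo_tool(steps="-40 0 0 0 0 0 0; -40 0 0 0 0 0 0; -30 0 0 0 0 0 0; 0 0 0 0 0 0 0; 0 0 0 0 0 0 0; 0 0 0 0 0 0 0; 0 0 0 0 0 0 0; 0 0 0 0 0 0 0")

```text
t: 74.05
eef_pos: [453.1, 397.9, 193.4]
tcp_rot: [0.695, 1.566, -2.38]
ft_force: [0.4, 0.3, -2.8]
opening: 0.629
```

```bash
python3 - <<'E'
from plan import *
info(); weigh(6)
go([640,15,230],K.Rdump(np.radians(82),.35),n=16)
E
```

```text
t 74.05 p [453.1 397.9 193.4] F [ 0.4  0.3 -2.8] op 0.629 q [ 6.120e-01  4.830e-01  1.636e+00 -1.000e-03  1.027e+00  2.116e+00]
toolaxes x [-0.004 -0.003 -1.   ] y [ 0.067 -0.998  0.003] z [-0.998 -0.067  0.004]
F mean [ 0.31 -0.05 -3.11] sd [0.55 0.21 0.58]
rot 1.77 margin [2.49 1.17 0.8  1.13 0.53 0.57] maxstep*n [1.5 0.9 1.4 3.1 1.8 5.2]
n 16 dist 427.7 rv [-1.181  1.02  -0.826]
-2.2 24.7 -10.0 -0.074 0.064 -0.052
-2.9 25.2 -8.4 -0.074 0.064 -0.052
-3.7 25.6 -6.7 -0.074 0.064 -0.052
-4.7 25.8 -5.1 -0.074 0.064 -0.052
-5.7 25.9 -3.5 -0.074 0.064 -0.052
-6.9 25.7 -2.0 -0.074 0.064 -0.052
-8.1 25.5 -0.6 -0.074 0.064 -0.052
-9.5 25.0 0.7 -0.074 0.064 -0.052
-10.8 24.4 1.9 -0.074 0.064 -0.052
-12.2 23.6 2.9 -0.074 0.064 -0.052
-13.6 22.7 3.8 -0.074 0.064 -0.052
-15.0 21.6 4.6 -0.074 0.064 -0.052
-16.4 20.5 5.1 -0.074 0.064 -0.052
-17.8 19.2 5.5 -0.074 0.064 -0.052
-19.1 17.8 5.7 -0.074 0.064 -0.052
-20.4 16.4 5.7 -0.074 0.064 -0.052
```

Emit:
servo_tool(steps="-4 24.7 -10 -0.074 0.064 -0.052 0; -4 25.2 -8.4 -0.074 0.064 -0.052 0; -4 25.6 -6.7 -0.074 0.064 -0.052 0; -4.7 25.8 -5.1 -0.074 0.064 -0.052 0; -5.7 25.9 -3.5 -0.074 0.064 -0.052 0; -6.9 25.7 -2 -0.074 0.064 -0.052 0; -8.1 25.5 -0.6 -0.074 0.064 -0.052 0; -9.5 25 0.7 -0.074 0.064 -0.052 0")

```text
t: 75.15
eef_pos: [529.6, 238.5, 212.6]
tcp_rot: [-2.699, 1.021, 1.037]
ft_force: [0.0, 0.9, -3.0]
opening: 0.628
```

```bash
python3 - <<'E'
from plan import *
info()
go([635,15,200],K.Rdump(np.radians(82),.35),n=8)
E
```

```text
t 75.15 p [529.6 238.5 212.6] F [ 0.   0.9 -3. ] op 0.628 q [0.109 0.331 1.973 0.78  0.638 0.491]
toolaxes x [ 0.266  0.45  -0.852] y [ 0.593 -0.774 -0.224] z [-0.76  -0.446 -0.472]
rot 1.01 margin [2.62 1.17 0.79 1.91 0.58 1.8 ] maxstep*n [0.8 0.5 0.8 1.5 1.  2.8]
n 8 dist 247.4 rv [-0.676  0.588 -0.456]
-7.7 29.8 3.2 -0.085 0.073 -0.057
-9.7 28.9 5.0 -0.085 0.073 -0.057
-11.8 27.8 6.6 -0.085 0.073 -0.057
-13.8 26.5 8.0 -0.085 0.073 -0.057
-15.9 24.9 9.1 -0.085 0.073 -0.057
-18.0 23.1 9.9 -0.085 0.073 -0.057
-20.0 21.2 10.3 -0.085 0.073 -0.057
-21.9 19.1 10.5 -0.085 0.073 -0.057
```

Emit:
servo_tool(steps="-7.7 29.8 3.2 -0.085 0.073 -0.057 0; -9.7 28.9 5 -0.085 0.073 -0.057 0; -11.8 27.8 6.6 -0.085 0.073 -0.057 0; -13.8 26.5 8 -0.085 0.073 -0.057 0; -15.9 24.9 9.1 -0.085 0.073 -0.057 0; -18 23 9.9 -0.085 0.073 -0.057 0; -20 21 10 -0.085 0.073 -0.057 0; -10 10 5 -0.04 0.03 -0.03 0")

```text
t: 75.95
eef_pos: [614.3, 37.3, 206.4]
tcp_rot: [-3.084, 0.438, 1.378]
ft_force: [0.5, 0.4, -3.4]
opening: 0.632
```

```bash
python3 - <<'E'
from plan import *
info()
go([635,15,130],K.Rdump(np.radians(82),.35),n=6)
E
```

```text
t 75.95 p [614.3  37.3 206.4] F [ 0.5  0.4 -3.4] op 0.632 q [-0.455  0.663  1.76   1.09   1.406 -0.813]
toolaxes x [ 0.174  0.889 -0.424] y [ 0.975 -0.215 -0.052] z [-0.138 -0.404 -0.904]
rot 0.13 margin [2.62 1.34 1.03 2.22 1.35 1.7 ] maxstep*n [0.  0.2 0.1 0.  0.1 0.2]
n 6 dist 82.3 rv [-0.078  0.086 -0.052]
2.7 4.8 12.5 -0.013 0.014 -0.009
2.5 4.7 12.6 -0.013 0.014 -0.009
2.2 4.5 12.7 -0.013 0.014 -0.009
2.0 4.4 12.8 -0.013 0.014 -0.009
1.8 4.2 12.9 -0.013 0.014 -0.009
1.6 4.1 13.0 -0.013 0.014 -0.009
```

Emit:
servo_tool(steps="2.7 4.8 12.5 -0.013 0.014 -0.009 0; 2.5 4.7 12.6 -0.013 0.014 -0.009 0; 2.2 4.5 12.7 -0.013 0.014 -0.009 0; 2 4.4 12.8 -0.013 0.014 -0.009 0; 1.8 4 12.9 -0.01 0.01 -0.009 0; 1 3 8 0 0 0 0; 0 0 0 0 0 0 0; 0 0 0 0 0 0 0")

```text
t: 76.75
eef_pos: [637.7, 9.3, 129.0]
tcp_rot: [-3.134, 0.375, 1.42]
ft_force: [-0.2, 0.6, -2.0]
opening: 0.634
```

```bash
python3 - <<'E'
from plan import *
info(); snap('side','side20')
im=cv2.imread('pics/side20.png'); cv2.imwrite('pics/side20c.png',cv2.resize(im[100:300,220:460],(720,600)))
E
```

```text
t 76.75 p [637.7   9.3 129. ] F [-0.2  0.6 -2. ] op 0.634 q [-0.484  0.842  1.676  1.088  1.451 -0.974]
toolaxes x [ 0.14   0.92  -0.366] y [ 0.988 -0.153 -0.007] z [-0.063 -0.361 -0.931]
```

View pics/side20c.png

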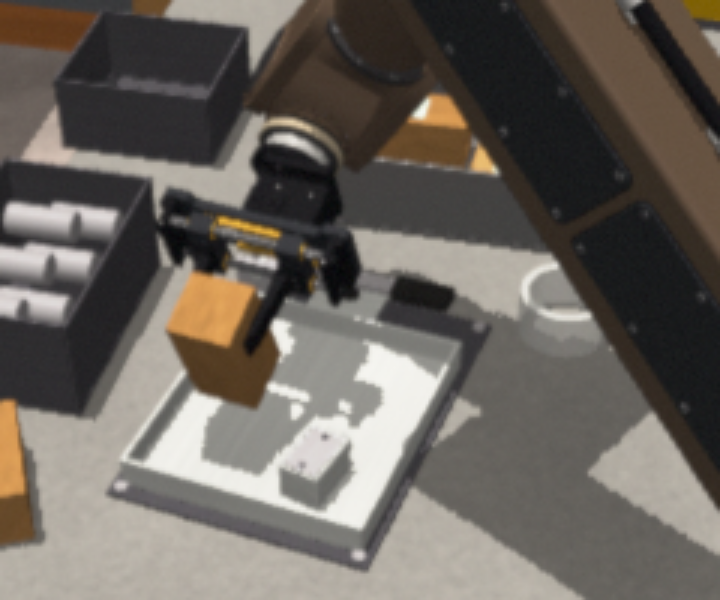

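```bash
python3 - <<'E'
from plan import *
pose_in_grip('side20',(268,185,325,240))
E
```

```text
end face: N 313 centre [  8.1  -1.3 -33.2] span [64.1 60.7  6.7] normal(tool) [ 0.031 -0.023 -0.999]
mouth dir world [-0.044 -0.393 -0.919]
```

Emit:
servo_tool(steps="3 0 8 0 0 0 0; 2.4 0 6 0 0 0 0; 0 0 0 0 0 0 0; 0 0 0 0 0 0 0; 0 0 0 0 0 0 0; 0 0 0 0 0 0 0; 0 0 0 0 0 0 0; 0 0 0 0 0 0 0")

```text
t: 77.6
eef_pos: [637.6, 9.7, 114.9]
tcp_rot: [-3.137, 0.376, 1.419]
ft_force: [0.5, -0.3, -3.2]
opening: 0.633
```

Emit:
servo_tool(steps="9 0 23 0 0 0 0; -16 0 -40 0 0 0 0; 5.5 0 14 0 0 0 0; 0 0 0 0 0 0 0; 0 0 0 0 0 0 0; 0 0 0 0 0 0 0; 0 0 0 0 0 0 0; 0 0 0 0 0 0 0")

```text
t: 78.4
eef_pos: [637.9, 9.3, 116.0]
tcp_rot: [-3.131, 0.372, 1.42]
ft_force: [0.1, 0.2, -2.8]
opening: 0.63
```

```bash
python3 - <<'E'
from plan import *
vel(); snap('side','side21'); pose_in_grip('side21',(268,185,325,240)); weigh(4)
E
```

```text
p [637.9   9.3 116. ] v mm/s [1. 1. 3.] F [ 0.1  0.2 -2.8]
end face: N 325 centre [  7.2  -1.3 -36.6] span [61.9 60.8  6. ] normal(tool) [ 0.019 -0.008 -1.   ]
mouth dir world [-0.06  -0.377 -0.924]
F mean [ 0.35  0.11 -3.44] sd [0.12 0.45 0.21]
```

Emit:
servo_tool(steps="10 0 26 0 0 0 0; -16 0 -40 0 0 0 0; 5.5 0 14 0 0 0 0; 0 0 0 0 0 0 0; 0 0 0 0 0 0 0; 10 0 27 0 0 0 0; -16 0 -40 0 0 0 0; 5.5 0 14 0 0 0 0")

```text
t: 79.45
eef_pos: [638.6, 7.7, 108.2]
tcp_rot: [-3.118, 0.363, 1.423]
ft_force: [0.4, -0.3, -4.2]
opening: 0.631
```

Emit:
servo_tool(steps="0 0 0 0 0 0 0; 0 0 0 0 0 0 0; 0 0 0 0 0 0 0; 0 0 0 0 0 0 0; 0 0 0 0 0 0 0; 0 0 0 0 0 0 0; 0 0 0 0 0 0 0; 0 0 0 0 0 0 0")

```text
t: 80.25
eef_pos: [638.4, 7.9, 110.2]
tcp_rot: [-3.119, 0.364, 1.423]
ft_force: [0.3, -0.1, -2.4]
opening: 0.632
```

```bash
python3 - <<'E'
from plan import *
vel(); snap('side','side22'); pose_in_grip('side22',(268,185,325,240)); weigh(4)
E
```

```text
p [638.4   7.9 110.2] v mm/s [ 0. -0.  1.] F [ 0.3 -0.1 -2.4]
end face: N 308 centre [  5.   -1.5 -44.7] span [62.9 61.6  5.9] normal(tool) [ 0.005 -0.02  -1.   ]
mouth dir world [-0.056 -0.355 -0.933]
F mean [-0.03 -0.02 -3.04] sd [0.65 0.29 0.27]
```

Emit:
servo_tool(steps="10.3 0 26.5 0 0 0 0; -16 0 -40 0 0 0 0; 5 0 12 0 0 0 0; 0 0 0 0 0 0 0; 0 0 0 0 0 0 0; 10.5 0 27.5 0 0 0 0; -16 0 -40 0 0 0 0; 5 0 12 0 0 0 0")

```text
t: 81.3
eef_pos: [639.0, 7.3, 103.5]
tcp_rot: [-3.102, 0.355, 1.426]
ft_force: [0.6, -0.0, -3.1]
opening: 0.635
```

Emit:
servo_tool(steps="0 0 0 0 0 0 0; 0 0 0 0 0 0 0; 0 0 0 0 0 0 0; 0 0 0 0 0 0 0; 0 0 0 0 0 0 0; 0 0 0 0 0 0 0; 0 0 0 0 0 0 0; 0 0 0 0 0 0 0")

```text
t: 82.1
eef_pos: [638.8, 7.4, 105.5]
tcp_rot: [-3.104, 0.355, 1.426]
ft_force: [0.1, -0.3, -3.0]
opening: 0.638
```

```bash
python3 - <<'E'
from plan import *
vel(); snap('side','side23'); pose_in_grip('side23',(268,185,325,240)); weigh(4)
E
```

```text
p [638.8   7.4 105.5] v mm/s [-0.  0.  0.] F [ 0.1 -0.3 -3. ]
end face: N 317 centre [  3.3  -3.3 -50.6] span [60.7 60.5  9.2] normal(tool) [ 0.03  -0.061 -0.998]
mouth dir world [-0.032 -0.375 -0.927]
F mean [ 0.02 -0.01 -3.13] sd [0.32 0.25 0.66]
```

Emit:
servo_tool(steps="10.3 0 26.5 0 0 0 0; -16 0 -40 0 0 0 0; 5 0 12 0 0 0 0; 0 0 0 0 0 0 0; 0 0 0 0 0 0 0; 10.5 0 27.5 0 0 0 0; -16 0 -40 0 0 0 0; 5 0 12 0 0 0 0")

```text
t: 83.15
eef_pos: [639.1, 6.9, 98.7]
tcp_rot: [-3.087, 0.345, 1.429]
ft_force: [2.9, -7.7, 6.0]
opening: 0.636
```

Emit:
servo_tool(steps="0 0 0 0 0 0 0; 0 0 0 0 0 0 0; 0 0 0 0 0 0 0; 0 0 0 0 0 0 0; 0 0 0 0 0 0 0; 0 0 0 0 0 0 0; 0 0 0 0 0 0 0; 0 0 0 0 0 0 0")

```text
t: 83.95
eef_pos: [639.3, 7.0, 101.9]
tcp_rot: [-3.09, 0.345, 1.428]
ft_force: [0.2, 0.3, -1.1]
opening: 0.639
```

```bash
python3 - <<'E'
from plan import *
vel(); snap('side','side24'); pose_in_grip('side24',(268,185,325,240)); weigh(4)
E
```

```text
p [639.3   7.  101.9] v mm/s [-0.  1.  1.] F [ 0.2  0.3 -1.1]
end face: N 322 centre [  2.1  -3.4 -55.8] span [63.3 60.7  8.8] normal(tool) [ 0.042 -0.052 -0.998]
mouth dir world [-0.054 -0.373 -0.926]
F mean [-0.13  0.39 -1.46] sd [0.25 0.42 0.24]
```

Emit:
servo_tool(steps="0 0 -15 0 0 0 0; 0 0 -20 0 0 0 0; -2 0 -25 0 0 0 0; -8 0 -25 0 0 0 0; -8 0 -25 0 0 0 0; -8 0 -20 0 0 0 0; 0 0 0 0 0 0 0; 0 0 0 0 0 0 0")

```text
t: 85.0
eef_pos: [648.8, 30.3, 247.5]
tcp_rot: [-3.095, 0.345, 1.43]
ft_force: [-1.3, 0.2, -0.8]
opening: 0.634
```

```bash
python3 - <<'E'
from plan import *
info(); snap('side','side25'); weigh(4)
im=cv2.imread('pics/side25.png'); cv2.imwrite('pics/side25c.png',cv2.resize(im[100:300,220:460],(720,600)))
go([596,-403,225],K.Rdown(0.0),n=16)
E
```

```text
t 85.0 p [648.8  30.3 247.5] F [-1.3  0.2 -0.8] op 0.634 q [-0.45   0.692  1.619  1.112  1.554 -0.744]
toolaxes x [ 0.132  0.932 -0.338] y [ 0.987 -0.156 -0.044] z [-0.094 -0.328 -0.94 ]
F mean [ 0.16  0.18 -1.24] sd [0.4  0.49 0.18]
rot 1.78 margin [2.41 1.37 1.15 1.13 1.1  1.81] maxstep*n [0.6 0.5 0.8 1.5 0.8 1.8]
n 16 dist 436.5 rv [ 1.192 -0.974  0.889]
-25.2 1.0 10.4 0.074 -0.061 0.056
-24.4 3.2 11.7 0.074 -0.061 0.056
-23.4 5.5 12.8 0.074 -0.061 0.056
-22.3 7.7 13.7 0.074 -0.061 0.056
-20.9 10.0 14.4 0.074 -0.061 0.056
-19.4 12.2 14.8 0.074 -0.061 0.056
-17.8 14.3 14.9 0.074 -0.061 0.056
-16.0 16.4 14.8 0.074 -0.061 0.056
-14.1 18.3 14.4 0.074 -0.061 0.056
-12.2 20.1 13.8 0.074 -0.061 0.056
-10.2 21.7 12.9 0.074 -0.061 0.056
-8.2 23.2 11.8 0.074 -0.061 0.056
-6.2 24.4 10.5 0.074 -0.061 0.056
-4.2 25.4 9.0 0.074 -0.061 0.056
-2.3 26.2 7.2 0.074 -0.061 0.056
-0.5 26.7 5.3 0.074 -0.061 0.056
```

View pics/side25c.png

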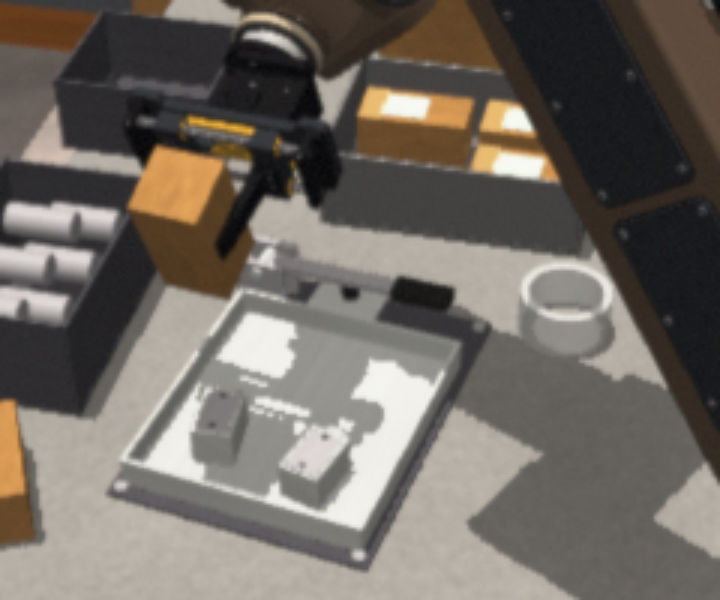

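```bash
python3 - <<'E'
from plan import *
go([567,-402,220],K.Rdown(0.0),n=16)
E
```

```text
rot 1.78 margin [2.39 1.35 1.13 1.13 1.08 1.83] maxstep*n [0.6 0.5 0.7 1.5 0.8 1.8]
n 16 dist 440.2 rv [ 1.192 -0.974  0.889]
-25.3 -0.7 10.8 0.074 -0.061 0.056
-24.6 1.5 12.3 0.074 -0.061 0.056
-23.6 3.8 13.6 0.074 -0.061 0.056
-22.5 6.1 14.6 0.074 -0.061 0.056
-21.2 8.5 15.4 0.074 -0.061 0.056
-19.7 10.8 15.9 0.074 -0.061 0.056
-18.0 13.0 16.2 0.074 -0.061 0.056
-16.3 15.2 16.2 0.074 -0.061 0.056
-14.4 17.2 15.9 0.074 -0.061 0.056
-12.4 19.1 15.4 0.074 -0.061 0.056
-10.4 20.9 14.6 0.074 -0.061 0.056
-8.4 22.5 13.5 0.074 -0.061 0.056
-6.3 23.8 12.2 0.074 -0.061 0.056
-4.2 25.0 10.7 0.074 -0.061 0.056
-2.2 25.9 9.0 0.074 -0.061 0.056
-0.3 26.6 7.2 0.074 -0.061 0.056
```

Emit:
servo_tool(steps="-25 -0.7 9 0.074 -0.061 0.056 0; -24.6 1.5 11 0.074 -0.061 0.056 0; -23.6 3.8 13.6 0.074 -0.061 0.056 0; -22.5 6.1 14.6 0.074 -0.061 0.056 0; -21.2 8.5 15.4 0.074 -0.061 0.056 0; -19.7 10.8 15.9 0.074 -0.061 0.056 0; -18 13 16.2 0.074 -0.061 0.056 0; -16.3 15.2 16.2 0.074 -0.061 0.056 0")

```text
t: 86.05
eef_pos: [603.2, -191.0, 227.7]
tcp_rot: [-2.68, 0.945, 1.051]
ft_force: [0.1, -0.2, -1.1]
opening: 0.637
```

```bash
python3 - <<'E'
from plan import *
info()
go([567,-402,200],K.Rdown(0.0),n=8)
E
```

```text
t 86.05 p [ 603.2 -191.   227.7] F [ 0.1 -0.2 -1.1] op 0.637 q [-6.680e-01  5.210e-01  1.618e+00  6.720e-01  1.199e+00 -1.000e-03]
toolaxes x [ 0.291  0.509 -0.81 ] y [ 0.597 -0.758 -0.261] z [-0.747 -0.408 -0.525]
rot 0.85 margin [2.39 1.36 1.17 1.13 1.06 1.83] maxstep*n [0.1 0.2 0.3 0.7 0.2 0.9]
n 8 dist 215.8 rv [ 0.569 -0.462  0.436]
-11.9 18.2 16.0 0.071 -0.058 0.054
-10.0 19.9 15.2 0.071 -0.058 0.054
-8.0 21.4 14.3 0.071 -0.058 0.054
-6.0 22.8 13.1 0.071 -0.058 0.054
-4.0 24.0 11.7 0.071 -0.058 0.054
-2.1 24.9 10.2 0.071 -0.058 0.054
-0.1 25.6 8.4 0.071 -0.058 0.054
1.7 26.1 6.5 0.071 -0.058 0.054
```

Emit:
servo_tool(steps="-11.9 18.2 16 0.071 -0.058 0.054 0; -10 19.9 15.2 0.071 -0.058 0.054 0; -8 21.4 14.3 0.071 -0.058 0.054 0; -6 22.8 13.1 0.071 -0.058 0.054 0; -4 24 11.7 0.071 -0.058 0.054 0; -2 25 10 0.071 -0.058 0.054 0; 0 25 8 0.071 -0.058 0.054 0; 0 20 5 0.06 -0.05 0.045 0")

```text
t: 86.85
eef_pos: [561.5, -404.0, 196.7]
tcp_rot: [-0.042, 1.55, 3.085]
ft_force: [-0.3, -0.1, -0.9]
opening: 0.636
```

Emit:
servo_tool(steps="0 0 0 0 0 0 0; 0 0 0 0 0 0 0; 0 0 0 0 0 0 0; 0 0 0 0 0 0 0; 0 0 0 0 0 0 0; 0 0 0 0 0 0 0; 0 0 0 0 0 0 0; 0 0 0 0 0 0 0")

```text
t: 87.65
eef_pos: [561.1, -401.6, 193.9]
tcp_rot: [-0.402, 1.548, 2.729]
ft_force: [-0.7, 0.6, -1.6]
opening: 0.635
```

```bash
python3 - <<'E'
from plan import *
info()
go([567,-403,115],K.Rdown(0.0),n=5)
E
```

```text
t 87.65 p [ 561.1 -401.6  193.9] F [-0.7  0.6 -1.6] op 0.635 q [-0.714  0.613  1.389 -0.007  1.161  0.87 ]
toolaxes x [-0.021  0.009 -1.   ] y [-0.01  -1.    -0.009] z [-1.     0.01   0.021]
rot 0.02 margin [2.39 1.45 1.32 1.12 0.93 1.82] maxstep*n [0.  0.1 0.1 0.  0.2 0. ]
n 5 dist 79.2 rv [-0.01   0.021  0.009]
15.8 0.4 -1.5 -0.002 0.004 0.002
15.8 0.4 -1.4 -0.002 0.004 0.002
15.8 0.4 -1.4 -0.002 0.004 0.002
15.8 0.3 -1.3 -0.002 0.004 0.002
15.8 0.3 -1.2 -0.002 0.004 0.002
```

Emit:
servo_tool(steps="14 0.5 -1.5 -0.002 0.004 0 0; 18 0.4 -1.4 -0.002 0.004 0 0; 20 0.4 -1.4 -0.002 0.004 0 0; 20 0.3 -1.3 -0.002 0.004 0 0; 14 0.3 -1 0 0 0 0; 0 0 0 0 0 0 0; 0 0 0 0 0 0 0; 0 0 0 0 0 0 0")

```text
t: 88.45
eef_pos: [568.0, -403.5, 107.7]
tcp_rot: [-1.472, 1.565, 1.668]
ft_force: [0.6, -0.6, -1.2]
opening: 0.638
```

```bash
python3 - <<'E'
from plan import *
info()
go([566,-403,38],K.Rdown(0.0),n=5)
E
```

```text
t 88.45 p [ 568.  -403.5  107.7] F [ 0.6 -0.6 -1.2] op 0.638 q [-0.714  0.701  1.464  0.005  0.981  0.856]
toolaxes x [-0.001  0.006 -1.   ] y [-0.002 -1.    -0.006] z [-1.     0.002  0.001]
rot 0.01 margin [2.39 1.41 1.27 1.13 0.79 1.83] maxstep*n [0.  0.1 0.1 0.  0.1 0. ]
n 5 dist 69.7 rv [-0.002  0.001  0.006]
13.9 -0.0 0.4 -0.000 0.000 0.001
13.9 -0.0 0.4 -0.000 0.000 0.001
13.9 -0.0 0.4 -0.000 0.000 0.001
13.9 -0.1 0.4 -0.000 0.000 0.001
13.9 -0.1 0.4 -0.000 0.000 0.001
```

Emit:
servo_tool(steps="14 0 0.4 0 0 0 0; 14 0 0.4 0 0 0 0; 14 0 0.4 0 0 0 0; 14 0 0 0 0 0 0; 8 0 0 0 0 0 0; 0 0 0 0 0 0 0; 0 0 0 0 0 0 0; 0 0 0 0 0 0 0")

```text
t: 89.25
eef_pos: [566.9, -403.4, 38.7]
tcp_rot: [-1.591, 1.565, 1.549]
ft_force: [0.3, -0.7, -1.4]
opening: 0.637
```

Emit:
servo_tool(steps="0 0 0 0 0 0 66; 0 0 0 0 0 0 66; 0 0 0 0 0 0 68; 0 0 0 0 0 0 68; -15 0 0 0 0 0 68; -30 0 0 0 0 0 68; -45 0 0 0 0 0 68; -45 0 0 0 0 0 68")

```text
t: 90.05
eef_pos: [565.6, -403.0, 176.8]
tcp_rot: [-1.111, 1.56, 2.029]
ft_force: [0.8, -0.2, 0.9]
opening: 0.715
```

Emit:
servo_tool(steps="-30 0 10 0 0 0 95; -10 20 30 0 0 0 95; 0 25 40 0 0 0 95; 0 25 40 0 0 0 95; 0 25 40 0 0 0 95; 0 20 30 0 0 0 95; 0 0 0 0 0 0 95; 0 0 0 0 0 0 95")

```text
t: 90.85
eef_pos: [371.1, -522.5, 237.6]
tcp_rot: [2.49, 1.558, -0.651]
ft_force: [1.7, 0.8, -0.7]
opening: 0.998
```

```bash
python3 - <<'E'
from plan import *
info(); snap('top','top5'); snap('side','side26')
E
python3 meas2.py top5
```

```text
t 90.85 p [ 371.1 -522.5  237.6] F [ 1.7  0.8 -0.7] op 0.998 q [-1.059  0.489  1.498  0.006  1.143  0.509]
toolaxes x [ 0.01  -0.008 -1.   ] y [ 0.001 -1.     0.008] z [-1.    -0.001 -0.01 ]
carton [144. 261.] c [465.6 552.3] sz [ 62.  122.9] yaw -0.977 z 60.6
tray [363. 219.] c [577.3 -43. ] sz [280.1 231.5] yaw 1.431 z 34.8
fit [337. 198.] c [639.    7.4] sz [40.9 67.6] yaw -1.55 z 49.7
fit [326. 232.] c [540.   39.1] sz [67.8 39.9] yaw 1.271 z 50.0
fitall [373. 184.] c [684.1 -91.8] sz [144.6   6.9] yaw 1.427 z 30.0
fitall [337. 199.] c [639.4   6.2] sz [41.9 70.5] yaw -1.537 z 49.2
fitall [393. 241.] c [ 523.9 -154. ] sz [  5.7 136.7] yaw -0.139 z 32.5
fitall [327. 233.] c [540.3  39. ] sz [73.  41.5] yaw 1.26 z 49.6
fitall [340. 257.] c [468.4  -1.4] sz [193.9   4.3] yaw 1.431 z 34.8
inbin [463. 250.] c [ 497.6 -345.8] sz [277.8   7.3] yaw 0.006 z 59.6
inbin [524. 236.] c [ 539.6 -513.4] sz [326.6 150.8] yaw 0.589 z 57.9
inbin [480. 222.] c [ 563.8 -400.9] sz [120.   64.3] yaw 0.037 z 64.8
inbin [510. 221.] c [ 563.8 -489. ] sz [120.7  65.7] yaw 0.019 z 64.5
inbin [513. 269.] c [ 427.8 -489.5] sz [ 64.9 120.7] yaw -0.006 z 64.3
inbin [482. 271.] c [ 423.1 -421.6] sz [107.1 119.7] yaw -0.022 z 64.7
```

View pics/top5.png

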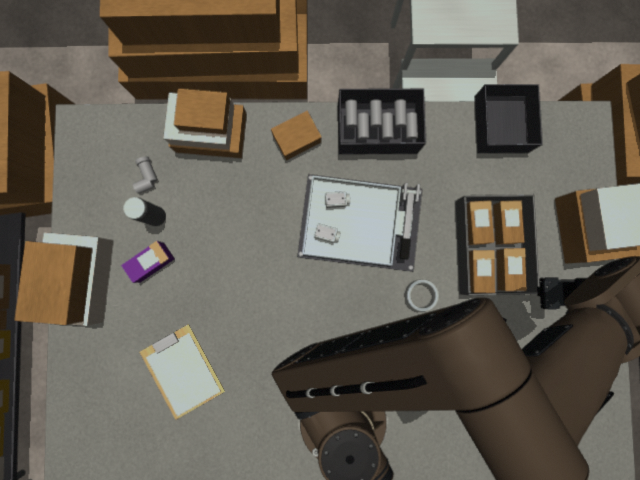

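View pics/side26.png

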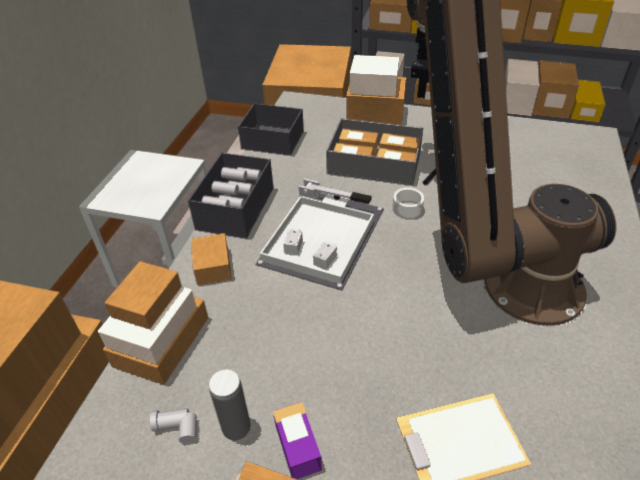

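Emit:
servo_tool(steps="0 0 0 0 0 0 95; 0 0 0 0 0 0 95; 0 0 0 0 0 0 95; 0 0 0 0 0 0 95; 0 0 0 0 0 0 95; 0 0 0 0 0 0 95; 0 0 0 0 0 0 95; 0 0 0 0 0 0 95")

```text
t: 91.75
eef_pos: [375.7, -519.4, 237.1]
tcp_rot: [2.536, 1.558, -0.598]
ft_force: [0.5, 0.2, -0.6]
opening: 0.998
```

```bash
python3 -c "
from cell import order
print(order.job_done())"
```

```text
the job is handed in; nothing more can be done
None
```

The job is done and handed in at about 92 s. The clamp was latched first. Two cartons held fittings, and I tapped both out into the tray. The other two were empty by weight: they lifted at 1.3–1.4 N, against about 3 N for the loaded ones. All four cartons are in the grey bin.

**Last pictures:**
- The clamp handle is level.
- The tray is where it started, within 1 mm.
- Both fittings lie in the tray, and the four cartons lie side by side in the bin.
- The tape roll and spray can look undisturbed. I judged these two by eye, not by measuring.

**Did not go cleanly:**
- **Clamp press:** I overdrove it at the stop. The wrist force read 84 N, which is under the 120 N limit but was measured only at the end of the move.
- **Tapping:** the cartons slipped a few millimetres in the grip with each tap, and the first one needed many taps before its fitting came free. The only tap whose force I read at contact showed 43 N at the wrist.
- **First carton:** I put it in the bin about 40 mm from where I meant to, so I pushed it along with shut fingers (about 17 N) to make room for the last one.

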